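# Box up varnished gourds and start the drying timer

### The job

Put every bare brown gourd that stands around the plywood drying box into it (not those stored at the far left end by the scissors), fit the lid so that it sits flat on the box and swing the red hold-down bar in over the lid. Then stand the white timer square with its back against the steel bench stop and, with the stop taking the push, press the green button on its front fully in for about half a second, let it go and leave the timer standing there. Leave the yellow petal gourd alone.

Things in the scene. Friction and masses are not known exactly. Their poses are not given: they have to be found in the camera images.
- gourd_a_mid (a point): bare brown flat round gourd, 61 across, 48 tall with its stem; the point is the middle of the belly, 24 above its underside. Two or all of the three brown gourds are present, standing on the bench
- gourd_b_mid (a point): another bare brown flat round gourd, 61 across, 48 tall with its stem; the point is the middle of the belly, 24 above its underside
- gourd_c_mid (a point): bare brown oval gourd, 57 along its own x, 47 along its own y, 46 tall; the point is the middle of the belly, 24 above its underside
- box_rim (a point): plywood drying box fixed to the bench, open at the top: outside 132 along its x, 240 along its y, 65 high, walls and floor 6 thick (inside 120 x 228). The point is the centre of the opening at rim height; z up, x points from the front with the post to the back
- lid_handle (a point): loose plywood lid, 0.28 kg, at first lying on the bench: plate 138 (x) by 246 (y), 8 thick; below it an 8 deep locating lip with 5 play each way in the box; on top a dark bar handle 16 (x) by 80 (y), 34 high. The point is the handle's centre, 33 above the lip's underside, 25 above the plate's underside: 25 above the rim point when home, either way round
- holddown (a joint): red hold-down bar that swivels level about a vertical post in front of the box, rad: 0 = pointing straight back (box +x) in over the lid, its stop; about 1.57 = pointing along box +y, clear of the lid. It stays where left (friction about 0.05 N m). Its underside is 77 above the bench, 4 above the lid when home. The post stands at box x = -92, y = 0
- holddown_peg (a point): upright black peg on the hold-down bar, 14 diameter, top 123 above the bench, bar top 85 above the bench; the point is on the peg's axis, 105 above the bench, 54 from the swivel axis; its x axis points along the bar away from the post
- timer_centre (a point): loose white bench timer, a 60 cube of 0.22 kg, black blank display on top; the point is its centre, 30 above its underside. Its x points from the front (button) to its back, z up
- timer_button (a joint): green push button on the timer's front, travel in m: 0 = out, 0.006 = fully in. Sprung: starts to move at about 2 N, fully in at 6 N; springs back. Pushed without a stop behind it the timer slides away
- button_face (a point): centre of the button's face, 26 diameter, 34 above the timer's underside, standing 10 out from the front; same axes as the timer
- stop_face (a point): steel angle screwed to the bench: an upright 100 wide, 48 high, 8 thick. The point is the centre of its bracing face, 24 above the bench; its x points into the stop (from the open side, towards which the face looks, to the back); the timer, braced, has its centre 30 in front of the face
- bee_gourd: yellow gourd ornament with dark petals, 105 across, 65 tall, loose, at the back: to be left alone; origin in the middle of its underside
- desk_lamp: green desk lamp, fixed, in the way: its shade, about 120 across, hangs over the bench 330 to 460 up, reaching from 210 to 100 in front of this origin (-x) and from 30 to 140 to the left of it (+y); keep the arm and wrist clear of it
Mind the look-alikes: they are no part of the job. What is shaped like the part that bears timer_centre but blue is not meant. Leave any purple look-alike of the part that bears gourd_a_mid alone.

How it is judged:
On the way, in this order (a step that is already met when the one before it is completed fails the run):
1. all brown gourds are in the box (x of gourd_a_mid in the frame of box between -0.062 and 0.062 m and y of gourd_a_mid in the frame of box between -0.116 and 0.116 m and z of gourd_a_mid in the frame of box between 0 and 0.06 m and x of gourd_b_mid in the frame of box between -0.062 and 0.062 m and y of gourd_b_mid in the frame of box between -0.116 and 0.116 m and z of gourd_b_mid in the frame of box between 0 and 0.06 m and x of gourd_c_mid in the frame of box between -0.062 and 0.062 m and y of gourd_c_mid in the frame of box between -0.116 and 0.116 m and z of gourd_c_mid in the frame of box between 0 and 0.06 m), for 0.2 s.
2. the lid sits flat on the box (z of lid_handle in the frame of box_rim between 0.022 and 0.029 m and horizontal distance between lid_handle and box_rim below 0.012 m and angle between lid_handle's own z axis and vertical below 0.04 rad), for 0.2 s.
3. the hold-down bar is swung in over the lid (all of step 2 and value of joint holddown below 0.25 rad), for 0.2 s.
4. the timer's button is fully in while its back is pressed against the stop (value of joint timer_button above 0.0048 m and contact force between timer and stop above 1.5 N and x of timer_centre in the frame of stop_face between -0.042 and -0.024 m and y of timer_centre in the frame of stop_face between -0.04 and 0.04 m and angle between the x axis of timer_centre and the x axis of stop_face, either way round below 0.2 rad and x of button_face in the frame of stop_face below -0.05 m and angle between timer_centre's own z axis and vertical below 0.1 rad), for 0.2 s.
At the end, for the whole second after the job is handed in: brown gourds in the box; lid flat on the rim (within 12 mm of centre, 4 mm of its seated height); hold-down bar under 0.25 rad; timer upright and at rest, back within 12 mm of the stop, square within 0.2 rad, under 40 mm off its middle, button forward and out again (all of step 1 and all of step 3 and x of timer_centre in the frame of stop_face between -0.042 and -0.024 m and y of timer_centre in the frame of stop_face between -0.04 and 0.04 m and angle between the x axis of timer_centre and the x axis of stop_face, either way round below 0.2 rad and x of button_face in the frame of stop_face below -0.05 m and angle between timer_centre's own z axis and vertical below 0.1 rad and value of joint timer_button below 0.002 m and linear speed of each of timer, lid below 0.02 m/s); the robot touches nothing.
It fails at once if the yellow petal gourd is moved by more than 30 mm (distance of bee_gourd from where it was at the start of the episode above 0.03 m).
Of gourd_a, gourd_b, gourd_c only 2 to 3 are there at a start; the rules pass over those that are not, and their reading is None.
At some moment in a run one of gourd_a, gourd_b, gourd_c, timer, lid may be knocked a few centimetres aside while the robot is not near it.
It also fails if it takes over 184 s, if anything falls off the work surface, if the arm or the gripper's body presses on something with over 40 N, if the wrist force passes 120 N, or if a joint passes its speed limit or range.

### The arm

A 7-joint arm with a two-finger parallel gripper is mounted at the origin on a cart in front of the work surface, level with it; the furniture and walls round the work are solid. World frame = base frame: x ahead of the robot, y to its left, z up, the work surface at z = 0. Lengths are in m, angles in rad, forces in N, time in s.
With the tool pointing down it reaches from about 0.35 to 0.775 m from the base axis. Payload 3.1 kg.
Tool frame: the origin (TCP) lies on the centre line of the jaws, within the pads' length; the fingertips stand 14 mm ahead of it and the grasp point (between the pads) lies 5 mm behind it; z points along the fingers, y is the direction in which the jaws open and shut (so a half turn about z gives the same grasp; the last joint's range is limited). The gripper opens to 85 mm and grips with 20 to 120 N. Pads are 22 mm wide; open, the fingers measure 114 mm over their backs; the gripper's body (76 mm by 85 mm) begins 54 mm behind the grasp point. The pads swing forward as they close: fully open they stand 13 mm farther back than shut.
Start: joints at [-1.312, 0.311, 0.014, 1.512, -0.004, 1.319, -0.027], TCP at [0.163, 0.525, 0.245] pointing down, gripper open.
Joint ranges: [-2.7, 2.7], [-0.3, 1.91], [-1.27, 1.3], [0.12, 2.57], [-1.44, 4.58], [0.2, 2.03], [-3.05, 3.05]. Speed limits (rad/s): [2.79, 2.79, 3.14, 3.14, 3.14, 3.14, 3.14].

### API

Orientations are given as a unit quaternion [w, x, y, z].
In Python, from bench import bot, camera gives the robot as it stands.
- The arm moves only by the tool jog_arm, never from a script. Its argument "rows" is a list of rows, each an object with "fingers": the closure, from -1 (fully open) to 1 (shut); "translation": the shift along the tool's x, y, z in mm, a list of three; "spin": the turn about the tool's z in degrees. A call has 1 to 20 rows; each row shifts and turns the pose as measured when the row begins, along the tool's axes as they then stand; what a row does not reach is not made up. A row lasts 1/8 s, in which the tool goes at most 62.5 mm and 10.7 degrees, less where a joint would pass 70% of its speed; a pose out of reach is approached as far as the arm can. A call with a gripper value outside its range is refused whole. The fingers move at their own pace and stop on an object; the grip force is fixed at half the most. Time passes only in rows, so rows that do not move let the fingers close. It gives the time, the measured TCP pose, the force and the opening at its end, in the units of the state.
- bot.observe(): the state, without advancing time (a new reading comes with each control period).
- camera(name): name is "scene" or "side" or "wrist"; returns a dict with "img" (400x640x3 uint8, red, green, blue), "depth" (400x640 float32, m along the optical axis (not along the pixel's ray), 0 where there is no reading), "K" (3x3 intrinsics, pixels), "rvec" (rotation vector, rad) and "tvec" (3), from world to camera coordinates, as OpenCV has them; the wrist camera has in their place "mount" (4x4, takes a point from camera to tool coordinates, whose origin is the TCP and whose axes are the flange's). Camera axes: x right, y down, z forward; pixel columns grow to the right and rows downward; lengths in m; the calibration is good to about 2 mm. A picture is of the moment at which its call begins: read the wrist's pose just before it.
- bot.hand_in(): hands the job in, once; it reports no verdict.
The state is a dict: "clock": time; "qpos": joint angles; "qvel": joint speeds; "joint_torque": joint torques, N m; "ee_pos": TCP position; "tcp_rot": TCP orientation; "wrist_force": force on the tool from outside, world axes, zero at the start; "ft_torque": the same for the moment, N m; "grip_width": finger opening in m.
Only numpy, scipy, OpenCV 4.12 (cv2) and the standard library are available. Lean on these libraries where they do the work, as an engineer would, in place of code of your own. Each camera call takes 0.05 s, during which the arm holds its last target.

## Working session

There is one attempt and no reset: what is moved stays moved. The work goes in short steps, Python scripts to look and compute and a tool call to move; the robot and the scene stay as the last step left them, time stands still between calls to the robot, and variables do not carry over. Pictures are saved under pics/ and viewed, and the job is handed in when it is done.

Besides the shell and the picture viewer there is one more tool, called after "Request:" as a command line: name --argument value ..., lists and objects as JSON in quotes. jog_arm: Moves the arm, as the interface text tells. Its arguments: {"type":"object","properties":{"rows":{"type":"array"}},"required":["rows"]}

```bash
ls; mkdir -p pics
cat > h.py <<'E'
import numpy as np, cv2
from scipy.spatial.transform import Rotation as R
from bench import bot, camera
def cam(n):
    s=bot.observe(); c=camera(n)
    if n=="wrist":
        q=s["tcp_rot"]; T=np.eye(4); T[:3,:3]=R.from_quat([q[1],q[2],q[3],q[0]]).as_matrix(); T[:3,3]=s["ee_pos"]
        c["Twc"]=T@np.array(c["mount"])
    else:
        Rm=cv2.Rodrigues(np.array(c["rvec"],float))[0]; T=np.eye(4); T[:3,:3]=Rm.T; T[:3,3]=-Rm.T@np.array(c["tvec"],float).ravel(); c["Twc"]=T
    return c
def pts(c):
    h,w=c["depth"].shape; u,v=np.meshgrid(np.arange(w),np.arange(h)); K=np.array(c["K"]); d=c["depth"]
    p=np.stack([(u-K[0,2])/K[0,0]*d,(v-K[1,2])/K[1,1]*d,d],-1)
    P=p@c["Twc"][:3,:3].T+c["Twc"][:3,3]; P[d==0]=np.nan
    return P
def save(c,n): cv2.imwrite("pics/"+n+".png",c["img"][:,:,::-1])
def dump(c,n):
    save(c,n); np.savez("pics/"+n+".npz",img=c["img"],P=pts(c),K=np.array(c["K"]),Twc=c["Twc"])
E
python3 - <<'E'
from h import *
print(bot.observe())
for n in ("scene","side","wrist"):
    c=cam(n); dump(c,n+"0"); print(n,c["K"],c["Twc"].round(3))
E
```

```text
pics
{'clock': 0.0, 'qpos': array([-1.31169177,  0.31172418,  0.01397804,  1.51307719, -0.00440576,
        1.31918475, -0.02718371]), 'qvel': array([ 1.82040341e-03, -2.37498368e-04,  5.71651626e-04,  4.64009086e-04,
       -9.20592713e-05,  3.44173107e-04,  1.44469552e-04]), 'joint_torque': array([ 6.24263575e-04, -3.79913592e+01,  1.46277775e-01, -2.30591834e+01,
        1.21330301e-02,  1.33580959e-02,  2.72485714e-06]), 'ee_pos': array([0.16272982, 0.52464101, 0.24421368]), 'tcp_rot': array([-1.33957336e-04,  1.49783955e-01,  9.88718044e-01, -1.17371484e-03]), 'wrist_force': array([0.55925056, 0.21808542, 0.1656316 ]), 'ft_torque': array([0.10489207, 0.02052186, 0.00195422]), 'grip_width': 0.08540585926477033}
scene [[396.66562399   0.         317.4558889 ]
 [  0.         396.66562399 197.46967248]
 [  0.           0.           1.        ]] [[-0.818 -0.213  0.535 -0.099]
 [-0.576  0.329 -0.749  0.931]
 [-0.016 -0.92  -0.392  0.586]
 [ 0.     0.     0.     1.   ]]
side [[501.0107613    0.         326.07119018]
 [  0.         501.0107613  199.91287834]
 [  0.           0.           1.        ]] [[-0.969 -0.09   0.231  0.234]
 [-0.247  0.451 -0.858  1.257]
 [-0.027 -0.888 -0.459  0.786]
 [ 0.     0.     0.     1.   ]]
wrist [[303.61753314   0.         324.52492264]
 [  0.         303.61753314 195.88218268]
 [  0.           0.           1.        ]] [[ 0.296  0.916  0.269  0.094]
 [ 0.955 -0.284 -0.086  0.547]
 [-0.002  0.282 -0.959  0.373]
 [ 0.     0.     0.     1.   ]]
```

View pics/scene0.png

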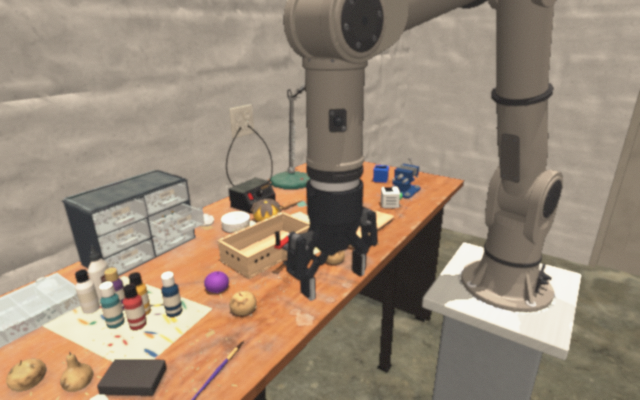

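View pics/side0.png

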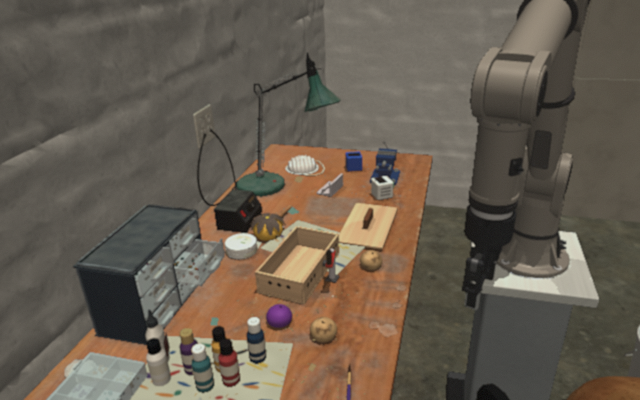

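View pics/wrist0.png

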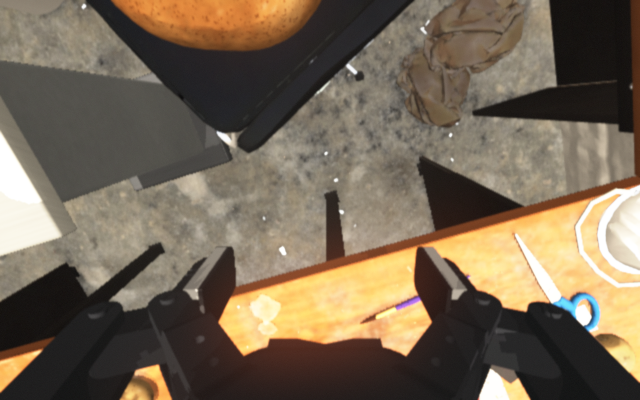

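Run:
```python
from h import *
d=np.load("pics/side0.npz"); img=d["img"]; P=d["P"]
cv2.imwrite("pics/side0z.png",cv2.resize(img[130:370,230:450,::-1],None,fx=3.3,fy=2.5,interpolation=cv2.INTER_CUBIC)[:600])
for n,(u,v) in dict(g1=(371,260),g2=(322,330),purple=(279,316),lidh=(368,217),lid1=(350,240),timer=(382,182),timerf=(380,193),stop=(385,170),stop2=(386,155),bluebox=(354,155),boxfloor=(297,262),peg=(332,270),bee=(268,228),edge=(428,170),edge2=(400,330)).items():
    print(n,P[v,u].round(3))
d=np.load("pics/scene0.npz"); P=d["P"]
for n,(u,v) in dict(g2=(243,303),g1=(335,257),purple=(216,282),timer=(391,192),stop=(406,175)).items(): print(n,P[v,u].round(3))
```

```text
g1 [0.411 0.16  0.032]
g2 [0.469 0.452 0.035]
purple [0.575 0.431 0.037]
lidh [ 0.454 -0.037  0.049]
lid1 [0.491 0.051 0.017]
timer [ 0.447 -0.264  0.06 ]
timerf [ 0.45  -0.249  0.025]
stop [ 0.454 -0.382  0.052]
stop2 [ 0.456 -0.417  0.096]
bluebox [ 0.588 -0.485  0.059]
boxfloor [0.613 0.176 0.007]
peg [0.501 0.225 0.031]
bee [0.724 0.091 0.053]
edge [ 0.309 -0.531 -0.001]
edge2 [0.307 0.377 0.   ]
g2 [0.453 0.447 0.032]
g1 [0.397 0.161 0.022]
purple [0.565 0.426 0.031]
timer [ 0.434 -0.258  0.058]
stop [ 0.441 -0.398  0.077]
```

View pics/side0z.png

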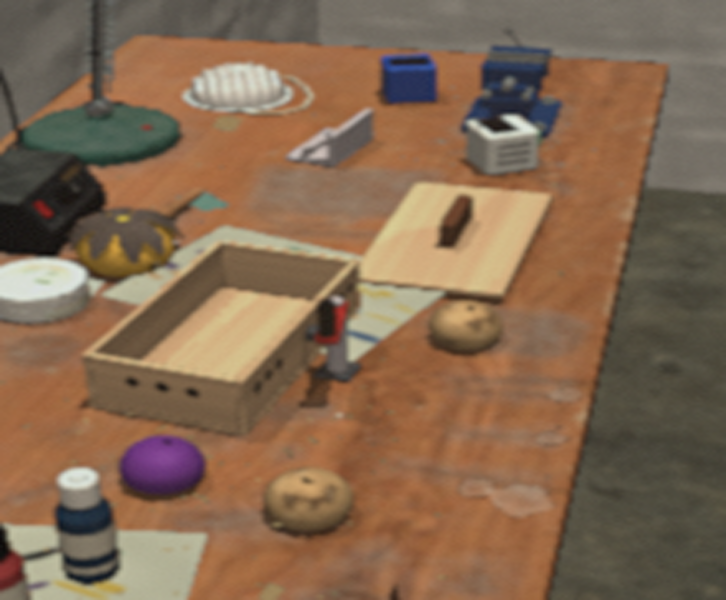

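Run:
```python
from h import *
d=np.load("pics/side0.npz"); img=d["img"]; P=d["P"]
f=lambda u,v:(int(230+u/3.3),int(130+v/2.5))
for n,(u,v) in dict(stopL=(315,140),stopM=(345,130),stoptop=(350,118),stopend=(370,115),foot=(298,158),boxa=(90,352),boxb=(242,378),boxc=(357,265),boxd=(222,246),peg=(337,302),post=(342,370)).items():
    a=f(u,v); print(n,a,P[a[1],a[0]].round(3))
hsv=cv2.cvtColor(img,cv2.COLOR_RGB2HSV)
m=(P[...,2]>0.25)&(hsv[...,0]>50)&(hsv[...,0]<95)&(hsv[...,1]>80)
Q=P[m]; print("lamp",len(Q),np.nanpercentile(Q,[0,2,50,98,100],axis=0).round(3))
m=(P[...,2]<0.03)&(hsv[...,0]>50)&(hsv[...,0]<95)&(hsv[...,1]>80)
Q=P[m]; print("lampbase",len(Q),np.nanpercentile(Q,[5,50,95],axis=0).round(3))
def rows(): pass
```

```text
stopL (325, 186) [ 0.657 -0.304  0.006]
stopM (334, 182) [ 0.611 -0.257  0.049]
stoptop (336, 177) [ 0.636 -0.386  0.007]
stopend (342, 176) [ 0.6   -0.329  0.04 ]
foot (320, 193) [ 0.66  -0.248  0.006]
boxa (257, 270) [0.671 0.313 0.066]
boxb (303, 281) [0.547 0.33  0.065]
boxc (338, 236) [0.513 0.104 0.059]
boxd (297, 228) [0.639 0.081 0.057]
peg (332, 250) [0.5   0.224 0.092]
post (333, 278) [0.498 0.23  0.01 ]
lamp 163 [[ 0.612 -0.145  0.367]
 [ 0.617 -0.138  0.382]
 [ 0.632 -0.126  0.421]
 [ 0.647 -0.102  0.442]
 [ 0.649 -0.098  0.445]]
lampbase 99 [[ 0.649 -0.211  0.001]
 [ 0.711  0.632  0.014]
 [ 0.883  0.651  0.029]]
```

```bash
cat >> h.py <<'E'
import json
def yawof(s):
    q=s["tcp_rot"]; M=R.from_quat([q[1],q[2],q[3],q[0]]).as_matrix()
    return np.degrees(np.arctan2(M[1,1],M[0,1])),M   # direction of tool y in world
def plan(way,step=50,fing=-1,rev=False):
    """way: list of (x,y,z,yaw_y_deg,[fingers]); prints rows"""
    s=bot.observe(); yaw,M=yawof(s); p=np.array(s["ee_pos"],float)
    print("at",p.round(4),"yaw",round(yaw,2),"clk",round(s["clock"],2),"tilt",M[2].round(3))
    out=[]
    for w in way:
        t=np.array(w[:3],float); ty=w[3] if w[3] is not None else yaw
        dy=(ty-yaw+90)%180-90 if not rev else (ty-yaw+180)%360-180
        n=max(int(np.ceil(np.linalg.norm(t-p)*1000/step)),int(np.ceil(abs(dy)/9)),1)
        for i in range(n):
            dw=(t-p)/n*1000; a=np.radians(yaw)
            # down-pointing tool: y=(cos a,sin a,0), z=(0,0,-1), x=y x z
            y=np.array([np.cos(a),np.sin(a),0]); z=np.array([0,0,-1.]); x=np.cross(y,z)
            out.append({"fingers":w[4] if len(w)>4 else fing,"translation":[round(float(dw@x)),round(float(dw@y)),round(float(dw@z))],"spin":round(-dy/n,1)})
            yaw+=dy/n
        p=t
    print(len(out)); print(json.dumps(out))
E
python3 - <<'E'
from h import *
plan([(0.36,0.15,0.33,90)])
E
```

```text
at [0.1628 0.5248 0.2445] yaw 72.77 clk 0.15 tilt [-0.    -0.002 -1.   ]
9
[{"fingers": -1, "translation": [-33, -33, -10], "spin": -1.9}, {"fingers": -1, "translation": [-32, -34, -10], "spin": -1.9}, {"fingers": -1, "translation": [-31, -35, -10], "spin": -1.9}, {"fingers": -1, "translation": [-30, -36, -10], "spin": -1.9}, {"fingers": -1, "translation": [-29, -37, -10], "spin": -1.9}, {"fingers": -1, "translation": [-27, -38, -10], "spin": -1.9}, {"fingers": -1, "translation": [-26, -39, -10], "spin": -1.9}, {"fingers": -1, "translation": [-25, -40, -10], "spin": -1.9}, {"fingers": -1, "translation": [-23, -41, -10], "spin": -1.9}]
```

Request:
jog_arm --rows '[{"fingers": -1,"translation": [-33,-33,-10],"spin": -1.9},{"fingers": -1,"translation": [-32,-34,-10],"spin": -1.9},{"fingers": -1,"translation": [-31,-35,-10],"spin": -1.9},{"fingers": -1,"translation": [-30,-36,-10],"spin": -1.9},{"fingers": -1,"translation": [-29,-37,-10],"spin": -1.9},{"fingers": -1,"translation": [-27,-38,-10],"spin": -1.9},{"fingers": -1,"translation": [-26,-39,-10],"spin": -1.9},{"fingers": -1,"translation": [-25,-40,-10],"spin": -1.9},{"fingers": -1,"translation": [-23,-41,-10],"spin": -1.9},{"fingers": -1,"translation": [0,0,0],"spin": 0}]'

```text
clock: 1.4
ee_pos: [0.3674, 0.14, 0.3349]
tcp_rot: [-0.001, -0.004, 1.0, -0.003]
wrist_force: [-0.5, 0.9, 0.2]
grip_width: 0.0856
```

Run:
```python
from h import *
c=cam("wrist"); dump(c,"wrist1"); s=bot.observe(); print(s["ee_pos"],yawof(s)[0],s["qpos"].round(2),c["Twc"].round(3))
```

```text
[0.36606519 0.14226518 0.3343549 ] 90.68655294534224 [-0.82 -0.06  0.38  1.72  0.03  1.49  1.14] [[-0.008  0.96   0.28   0.295]
 [ 1.     0.009 -0.004  0.141]
 [-0.006  0.28  -0.96   0.463]
 [ 0.     0.     0.     1.   ]]
```

View pics/wrist1.png

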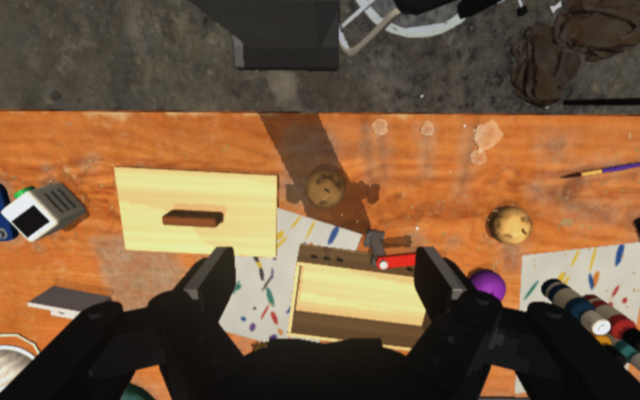

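```bash
cat >> h.py <<'E'
def rect(X):
    X=X[~np.isnan(X).any(1)]
    (cx,cy),(w,h),a=cv2.minAreaRect((X[:,:2]*1000).astype(np.float32)); return [round(float(v),1) for v in (cx,cy,w,h,a)],len(X)
def comps(m,minpx=15):
    n,l,st,ce=cv2.connectedComponentsWithStats(m.astype(np.uint8)); return [(l==i,st[i],ce[i]) for i in range(1,n) if st[i,4]>=minpx]
E
python3 - <<'E'
from h import *
for nm in ("wrist1","side0"):
    d=np.load(f"pics/{nm}.npz"); P=d["P"]
    z=P[...,2]
    m=(z>0.012)&(z<0.15)&(P[...,0]>0.32)&(P[...,0]<0.68)&(P[...,1]>-0.5)&(P[...,1]<0.55)
    print(nm)
    for mm,st,ce in comps(m,60):
        Q=P[mm]; zz=Q[:,2]
        print(ce.round(0),st[4],rect(Q)[0],"z95",np.percentile(zz,95).round(4),"mean",Q.mean(0).round(3))
E
```

```text
wrist1
[197. 210.] 12810 [456.7, -59.5, 246.6, 138.5, 87.3] z95 0.0394 mean [ 0.452 -0.058  0.017]
[325. 188.] 1244 [412.1, 139.0, 57.8, 58.9, 0.8] z95 0.0405 mean [0.409 0.139 0.033]
[ 40. 211.] 2912 [456.7, -307.8, 72.6, 118.9, 28.1] z95 0.0612 mean [ 0.442 -0.272  0.049]
[511. 225.] 1263 [468.7, 426.1, 53.1, 58.2, 87.5] z95 0.0405 mean [0.465 0.422 0.032]
[  3. 233.] 74 [495.1, -377.7, 11.2, 23.9, 72.6] z95 0.0191 mean [ 0.494 -0.377  0.015]
[355. 297.] 5855 [569.1, 208.5, 234.9, 178.9, 82.6] z95 0.0841 mean [0.585 0.188 0.047]
[489. 283.] 678 [567.9, 411.9, 53.6, 33.7, 63.9] z95 0.0401 mean [0.565 0.407 0.03 ]
[576. 306.] 1472 [585.8, 526.1, 31.1, 36.5, 64.3] z95 0.1038 mean [0.581 0.522 0.065]
[ 63. 301.] 1087 [610.0, -287.8, 100.6, 10.6, 77.8] z95 0.048 mean [ 0.606 -0.292  0.033]
side0
[385. 172.] 1001 [458.2, -368.3, 253.5, 97.9, 89.8] z95 0.096 mean [ 0.451 -0.355  0.057]
[354. 160.] 251 [586.6, -479.4, 61.1, 49.8, 12.9] z95 0.063 mean [ 0.585 -0.471  0.042]
[335. 183.] 178 [626.0, -290.2, 109.7, 48.3, 78.4] z95 0.05 mean [ 0.613 -0.28   0.033]
[325. 248.] 4876 [518.3, 76.2, 570.9, 218.7, 66.5] z95 0.0667 mean [0.538 0.123 0.035]
[371. 259.] 330 [412.1, 145.8, 59.3, 48.5, 21.0] z95 0.042 mean [0.412 0.153 0.03 ]
[279. 315.] 473 [581.7, 415.2, 60.2, 50.0, 9.2] z95 0.042 mean [0.578 0.421 0.031]
[256. 340.] 682 [588.6, 534.0, 35.5, 31.8, 5.7] z95 0.1051 mean [0.585 0.54  0.062]
[323. 328.] 520 [470.2, 437.0, 59.7, 50.3, 7.5] z95 0.042 mean [0.468 0.443 0.031]
```

Run:
```python
from h import *
for nm in ("side0","wrist1","scene0"):
    d=np.load(f"pics/{nm}.npz"); P=d["P"]; hsv=cv2.cvtColor(d["img"],cv2.COLOR_RGB2HSV)
    z=P[...,2]
    m=(z>0.059)&(z<0.071)&(P[...,0]>0.48)&(P[...,0]<0.72)&(P[...,1]>0.0)&(P[...,1]<0.36)
    for mm,st,ce in comps(m,40): print(nm,"rim",ce.round(),st[4],rect(P[mm]))
    red=((hsv[...,0]<6)|(hsv[...,0]>172))&(hsv[...,1]>150)&(hsv[...,2]>80)&(z>0.06)&(P[...,0]>0.45)&(P[...,0]<0.7)&(P[...,1]<0.4)
    for mm,st,ce in comps(red,10): print(nm,"red",ce.round(),st,rect(P[mm]),P[mm].mean(0).round(3))
    m=(z>0.053)&(z<0.067)&(P[...,0]>0.38)&(P[...,0]<0.52)&(P[...,1]>-0.33)&(P[...,1]<-0.2)
    for mm,st,ce in comps(m,40): print(nm,"timer top",ce.round(),st[4],rect(P[mm]),P[mm].mean(0).round(3))
    g=(hsv[...,0]>45)&(hsv[...,0]<80)&(hsv[...,1]>120)&(P[...,1]<-0.15)
    for mm,st,ce in comps(g,5): print(nm,"green",ce.round(),st[4],np.nanmean(P[mm],0).round(3))
    m=(z>0.042)&(z<0.052)&(P[...,0]>0.57)&(P[...,0]<0.66)&(P[...,1]>-0.4)&(P[...,1]<-0.2)
    for mm,st,ce in comps(m,20): print(nm,"stop",ce.round(),st[4],rect(P[mm]),P[mm].mean(0).round(3))
d=np.load("pics/wrist1.npz"); cv2.imwrite("pics/w1t.png",cv2.resize(d["img"][170:330,0:120,::-1],None,fx=4,fy=3.7,interpolation=cv2.INTER_CUBIC))
```

```text
side0 rim [297. 256.] 673 ([593.3, 207.0, 246.2, 134.0, 82.5], 673)
side0 red [331. 260.] [326 252   9  15  51] ([497.3, 254.1, 15.2, 62.3, 5.7], 51) [0.493 0.263 0.089]
side0 timer top [382. 180.] 151 ([448.2, -280.0, 57.6, 60.0, 30.3], 151) [ 0.448 -0.276  0.06 ]
side0 stop [336. 179.] 52 ([609.7, -290.1, 103.2, 11.2, 78.6], 52) [ 0.61  -0.283  0.047]
wrist1 rim [379. 252.] 50 ([497.0, 218.7, 8.9, 17.8, 23.3], 50)
wrist1 rim [330. 292.] 1158 ([588.1, 176.7, 176.2, 133.4, 82.3], 1158)
wrist1 rim [396. 346.] 149 ([661.8, 257.4, 49.7, 7.5, 82.5], 149)
wrist1 red [397. 260.] [376 253  40  16 399] ([498.5, 238.7, 18.2, 54.4, 6.8], 399) [0.497 0.241 0.084]
wrist1 timer top [ 30. 216.] 1683 ([448.2, -282.3, 60.3, 62.1, 31.7], 1683) [ 0.447 -0.279  0.059]
wrist1 green [ 21. 192.] 62 [ 0.416 -0.299  0.043]
wrist1 green [129. 390.] 5 [ 0.812 -0.229  0.016]
wrist1 stop [ 54. 307.] 333 ([608.5, -295.6, 84.8, 10.3, 77.8], 333) [ 0.607 -0.295  0.046]
scene0 rim [259. 235.] 384 ([593.3, 209.9, 242.2, 135.3, 82.2], 384)
scene0 red [282. 243.] [275 237  13  12  68] ([495.3, 255.9, 14.1, 53.8, 7.0], 68) [0.493 0.261 0.083]
scene0 timer top [390. 190.] 111 ([448.1, -279.1, 57.2, 62.1, 31.7], 111) [ 0.447 -0.277  0.057]
```

View pics/w1t.png

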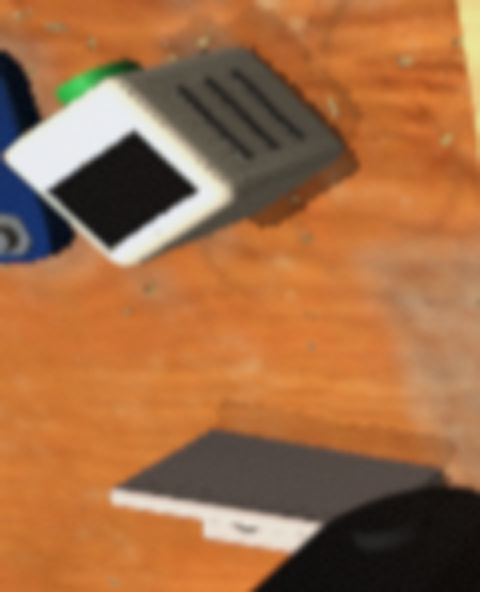

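Run:
```python
from h import *
plan([(0.412,0.139,0.11,50)],step=60)
```

```text
at [0.3661 0.1423 0.3344] yaw 90.69 clk 1.45 tilt [ 0.004 -0.005 -1.   ]
5
[{"fingers": -1, "translation": [-9, -1, 45], "spin": 8.1}, {"fingers": -1, "translation": [-9, 1, 45], "spin": 8.1}, {"fingers": -1, "translation": [-9, 2, 45], "spin": 8.1}, {"fingers": -1, "translation": [-9, 3, 45], "spin": 8.1}, {"fingers": -1, "translation": [-8, 4, 45], "spin": 8.1}]
```

Request:
jog_arm --rows '[{"fingers": -1,"translation": [-9,-1,45],"spin": 8.1},{"fingers": -1,"translation": [-9,1,45],"spin": 8.1},{"fingers": -1,"translation": [-9,2,45],"spin": 8.1},{"fingers": -1,"translation": [-9,3,45],"spin": 8.1},{"fingers": -1,"translation": [-8,4,45],"spin": 8.1},{"fingers": -1,"translation": [0,0,0],"spin": 0}]'

```text
clock: 2.2
ee_pos: [0.4071, 0.1485, 0.1015]
tcp_rot: [-0.003, 0.344, 0.939, -0.001]
wrist_force: [-0.7, -0.5, 1.3]
grip_width: 0.0853
```

Run:
```python
from h import *
c=cam("wrist"); dump(c,"wrist2"); P=pts(c); z=P[...,2]
m=(z>0.012)&(z<0.06)&(np.hypot(P[...,0]-.412,P[...,1]-.139)<0.06)
for mm,st,ce in comps(m,60): print(rect(P[mm]),P[mm].mean(0).round(3),np.nanmax(P[mm][:,2]))
plan([(0.412,0.139,0.019,50)],step=40)
```

```text
([412.5, 140.9, 58.8, 58.3, 7.6], 5122) [0.409 0.144 0.034] 0.04808768430310775
at [0.4086 0.1494 0.1033] yaw 49.89 clk 2.25 tilt [ 0.004 -0.    -1.   ]
3
[{"fingers": -1, "translation": [-3, -2, 28], "spin": -0.0}, {"fingers": -1, "translation": [-3, -2, 28], "spin": -0.0}, {"fingers": -1, "translation": [-3, -2, 28], "spin": -0.0}]
```

View pics/wrist2.png

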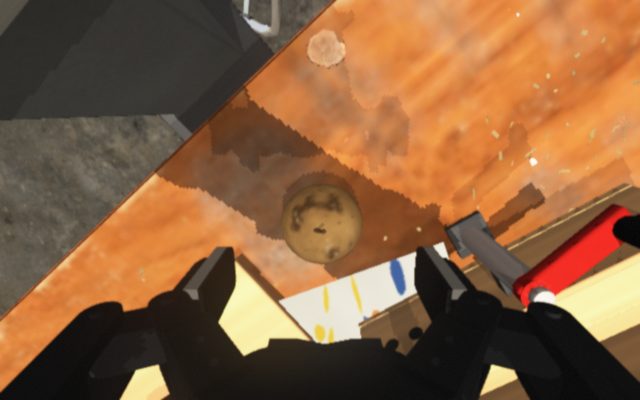

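Request:
jog_arm --rows '[{"fingers": -1,"translation": [-3,-2,28],"spin": 0},{"fingers": -1,"translation": [-3,-1,28],"spin": 0},{"fingers": -1,"translation": [-3,-1,27],"spin": 0},{"fingers": -1,"translation": [0,0,0],"spin": 0}]'

```text
clock: 2.75
ee_pos: [0.4184, 0.1489, 0.0266]
tcp_rot: [0.002, 0.336, 0.942, 0.009]
wrist_force: [0.1, 0.8, 0.3]
grip_width: 0.0858
```

Run:
```python
from h import *
plan([(0.412,0.140,0.019,50)],step=40)
```

```text
at [0.4184 0.1489 0.0266] yaw 50.76 clk 2.75 tilt [ 0.001  0.018 -1.   ]
1
[{"fingers": -1, "translation": [-1, -11, 8], "spin": 0.8}]
```

Request:
jog_arm --rows '[{"fingers": -1,"translation": [-1,-10,7],"spin": 0.8},{"fingers": -1,"translation": [0,0,0],"spin": 0},{"fingers": 1,"translation": [0,0,0],"spin": 0},{"fingers": 1,"translation": [0,0,0],"spin": 0},{"fingers": 1,"translation": [0,0,0],"spin": 0},{"fingers": 1,"translation": [0,0,0],"spin": 0}]'

```text
clock: 3.5
ee_pos: [0.4159, 0.1427, 0.0251]
tcp_rot: [0.005, 0.341, 0.94, 0.013]
wrist_force: [-0.9, 1.4, -0.4]
grip_width: 0.0556
```

Run:
```python
from h import *
s=bot.observe(); print(s["grip_width"],s["wrist_force"])
plan([(0.412,0.140,0.15,50,1),(0.587,0.159,0.15,82.5,1)],step=60)
```

```text
0.05556409049156349 [-0.91390498  1.3707356  -0.43071534]
at [0.4159 0.1427 0.0251] yaw 50.11 clk 3.5 tilt [-0.001  0.027 -1.   ]
7
[{"fingers": 1, "translation": [0, -2, -42], "spin": 0.0}, {"fingers": 1, "translation": [0, -2, -42], "spin": 0.0}, {"fingers": 1, "translation": [0, -2, -42], "spin": 0.0}, {"fingers": 1, "translation": [-30, 32, 0], "spin": -8.1}, {"fingers": 1, "translation": [-35, 27, 0], "spin": -8.1}, {"fingers": 1, "translation": [-38, 22, 0], "spin": -8.1}, {"fingers": 1, "translation": [-41, 16, 0], "spin": -8.1}]
```

Request:
jog_arm --rows '[{"fingers": 1,"translation": [0,0,-42],"spin": 0.0},{"fingers": 1,"translation": [0,0,-42],"spin": 0.0},{"fingers": 1,"translation": [0,0,-42],"spin": 0.0},{"fingers": 1,"translation": [-30,32,0],"spin": -8.1},{"fingers": 1,"translation": [-35,27,0],"spin": -8.1},{"fingers": 1,"translation": [-38,22,0],"spin": -8.1},{"fingers": 1,"translation": [-41,16,0],"spin": -8.1},{"fingers": 1,"translation": [0,0,0],"spin": 0}]'

```text
clock: 4.5
ee_pos: [0.592, 0.1634, 0.1569]
tcp_rot: [0.008, 0.054, 0.998, 0.011]
wrist_force: [-0.6, 0.0, -0.8]
grip_width: 0.0561
```

Run:
```python
from h import *
s=bot.observe(); print(s["grip_width"],s["wrist_force"])
c=cam("side"); dump(c,"side3"); 
c=cam("wrist"); dump(c,"wrist3"); 
plan([(0.587,0.158,0.034,82.5,1)],step=30)
```

```text
0.05610235390097172 [-0.64791595  0.01292886 -0.75920652]
at [0.5889 0.1635 0.157 ] yaw 83.82 clk 4.6 tilt [-0.011  0.024 -1.   ]
5
[{"fingers": 1, "translation": [0, -1, 25], "spin": 0.3}, {"fingers": 1, "translation": [0, -1, 25], "spin": 0.3}, {"fingers": 1, "translation": [0, -1, 25], "spin": 0.3}, {"fingers": 1, "translation": [0, -1, 25], "spin": 0.3}, {"fingers": 1, "translation": [0, -1, 25], "spin": 0.3}]
```

View pics/side3.png

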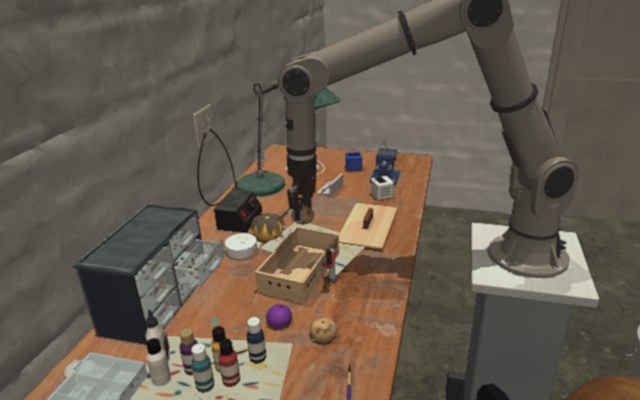

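View pics/wrist3.png

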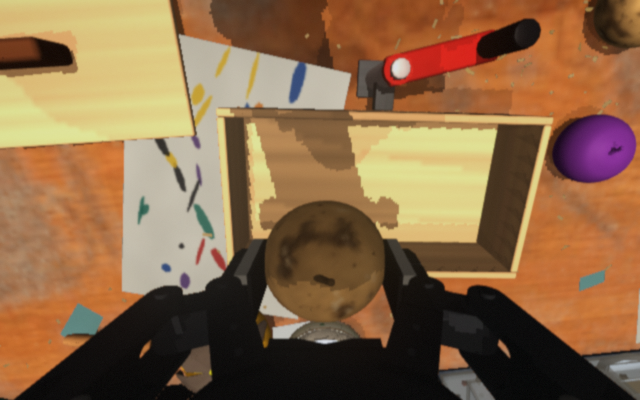

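Request:
jog_arm --rows '[{"fingers": 1,"translation": [0,-1,25],"spin": 0.3},{"fingers": 1,"translation": [0,-1,25],"spin": 0.3},{"fingers": 1,"translation": [0,-1,25],"spin": 0.3},{"fingers": 1,"translation": [0,-1,25],"spin": 0.3},{"fingers": 1,"translation": [0,-1,22],"spin": 0.3},{"fingers": 1,"translation": [0,0,0],"spin": 0}]'

```text
clock: 5.35
ee_pos: [0.5805, 0.1631, 0.0334]
tcp_rot: [0.003, 0.068, 0.998, 0.013]
wrist_force: [0.1, 1.2, 0.5]
grip_width: 0.0558
```

Request:
jog_arm --rows '[{"fingers": -1,"translation": [0,0,0],"spin": 0},{"fingers": -1,"translation": [0,0,0],"spin": 0},{"fingers": -1,"translation": [0,0,0],"spin": 0},{"fingers": -1,"translation": [0,0,-50],"spin": 0},{"fingers": -1,"translation": [0,0,-50],"spin": 0},{"fingers": -1,"translation": [0,0,-30],"spin": 0}]'

```text
clock: 6.1
ee_pos: [0.5787, 0.1602, 0.1691]
tcp_rot: [0.003, 0.068, 0.998, 0.013]
wrist_force: [-0.1, -0.2, -0.1]
grip_width: 0.0853
```

Run:
```python
from h import *
s=bot.observe(); print(s["grip_width"],s["wrist_force"])
c=cam("wrist"); dump(c,"wrist4"); P=pts(c)
m=(P[...,2]>0.012)&(P[...,2]<0.06)&(np.hypot(P[...,0]-.469,P[...,1]-.429)<0.06)
for mm,st,ce in comps(m,60): print(rect(P[mm]))
plan([(0.469,0.429,0.14,90)],step=60)
```

```text
0.0853162139814488 [-0.06412636 -0.24122198 -0.0992192 ]
([480.3, 415.8, 55.9, 27.1, 27.9], 3016)
at [0.5812 0.1605 0.1733] yaw 82.18 clk 6.15 tilt [-0.011  0.03  -0.999]
5
[{"fingers": -1, "translation": [30, 50, 7], "spin": -1.6}, {"fingers": -1, "translation": [28, 51, 7], "spin": -1.6}, {"fingers": -1, "translation": [27, 52, 7], "spin": -1.6}, {"fingers": -1, "translation": [25, 52, 7], "spin": -1.6}, {"fingers": -1, "translation": [24, 53, 7], "spin": -1.6}]
```

View pics/wrist4.png

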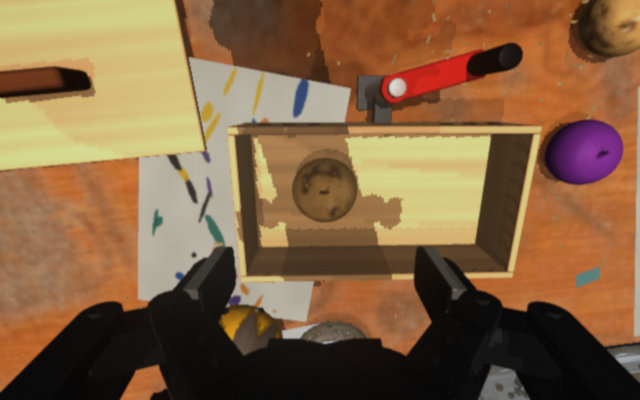

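Request:
jog_arm --rows '[{"fingers": -1,"translation": [30,50,0],"spin": -1.6},{"fingers": -1,"translation": [28,51,0],"spin": -1.6},{"fingers": -1,"translation": [27,52,0],"spin": -1.6},{"fingers": -1,"translation": [25,52,7],"spin": -1.6},{"fingers": -1,"translation": [24,53,20],"spin": -1.6},{"fingers": -1,"translation": [0,0,20],"spin": 0},{"fingers": -1,"translation": [0,0,0],"spin": 0}]'

```text
clock: 7.02
ee_pos: [0.4712, 0.4377, 0.136]
tcp_rot: [0.013, -0.001, 1.0, 0.017]
wrist_force: [1.3, 0.1, -0.1]
grip_width: 0.0855
```

Run:
```python
from h import *
c=cam("wrist"); dump(c,"wrist5"); P=pts(c)
m=(P[...,2]>0.012)&(P[...,2]<0.06)&(np.hypot(P[...,0]-.469,P[...,1]-.429)<0.06)
for mm,st,ce in comps(m,60): print(rect(P[mm]),st,P[mm].mean(0))
plan([(0.469,0.429,0.02,90)],step=30)
```

```text
([469.5, 430.6, 58.7, 59.4, 1.5], 4033) [ 275  156   72   71 4033] [0.46511352 0.43086689 0.03369341]
at [0.471  0.4394 0.1373] yaw 90.17 clk 7.08 tilt [-0.028  0.038 -0.999]
4
[{"fingers": -1, "translation": [1, -3, 29], "spin": 0.0}, {"fingers": -1, "translation": [1, -3, 29], "spin": 0.0}, {"fingers": -1, "translation": [1, -3, 29], "spin": 0.0}, {"fingers": -1, "translation": [1, -3, 29], "spin": 0.0}]
```

View pics/wrist5.png

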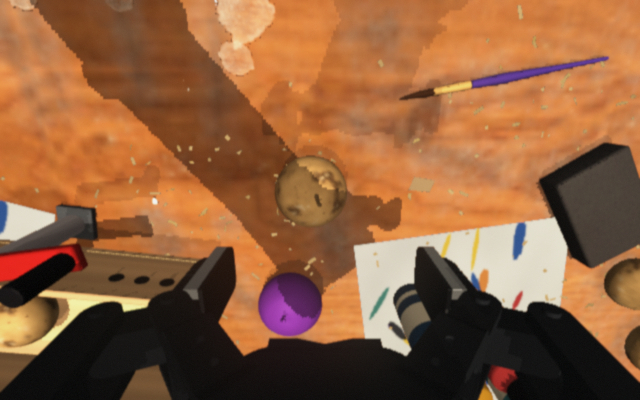

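```bash
cat >> h.py <<'E'
def plan(way,step=50,fing=-1,rev=False):
    s=bot.observe(); yaw,M=yawof(s); p=np.array(s["ee_pos"],float)
    print("at",p.round(4),"yaw",round(yaw,2),"clk",round(s["clock"],2),"toolz",M[:,2].round(3),"grip",round(s["grip_width"],4),"F",s["wrist_force"].round(1),"j7",round(s["qpos"][6],2))
    out=[]
    for w in way:
        t=np.array(w[:3],float); ty=w[3] if w[3] is not None else yaw
        dy=(ty-yaw+90)%180-90 if not rev else (ty-yaw+180)%360-180
        n=max(int(np.ceil(np.linalg.norm(t-p)*1000/step)),int(np.ceil(abs(dy)/9)),1)
        for i in range(n):
            dw=M.T@((t-p)/n*1000)
            out.append({"fingers":w[4] if len(w)>4 else fing,"translation":[int(round(float(v))) for v in dw],"spin":round(-dy/n,1)})
            M=M@R.from_euler("z",-dy/n,degrees=True).as_matrix(); yaw+=dy/n
        p=t
    print(len(out)); print(json.dumps(out))
E
python3 - <<'E'
from h import *
plan([(0.469,0.430,0.02,90)],step=30)
E
```

```text
at [0.471  0.4394 0.1373] yaw 90.17 clk 7.08 toolz [ 0.027  0.038 -0.999] grip 0.0854 F [-0.   0.7  0.3] j7 0.92
4
[{"fingers": -1, "translation": [1, -3, 29], "spin": 0.0}, {"fingers": -1, "translation": [1, -3, 29], "spin": 0.0}, {"fingers": -1, "translation": [1, -3, 29], "spin": 0.0}, {"fingers": -1, "translation": [1, -3, 29], "spin": 0.0}]
```

Request:
jog_arm --rows '[{"fingers": -1,"translation": [1,-3,29],"spin": 0},{"fingers": -1,"translation": [1,-3,29],"spin": 0},{"fingers": -1,"translation": [1,-3,29],"spin": 0},{"fingers": -1,"translation": [1,-3,27],"spin": 0},{"fingers": -1,"translation": [0,0,0],"spin": 0},{"fingers": 1,"translation": [0,0,0],"spin": 0},{"fingers": 1,"translation": [0,0,0],"spin": 0},{"fingers": 1,"translation": [0,0,0],"spin": 0},{"fingers": 1,"translation": [0,0,0],"spin": 0}]'

```text
clock: 8.2
ee_pos: [0.4835, 0.4319, 0.0354]
tcp_rot: [0.024, 0.005, 0.999, 0.027]
wrist_force: [-0.5, 0.0, -0.9]
grip_width: 0.0514
```

Run:
```python
from h import *
plan([(0.47,0.43,0.17,90,1),(0.602,0.264,0.16,82.5,1)],step=50)
```

```text
at [0.4835 0.4319 0.0354] yaw 89.52 clk 8.2 toolz [ 0.048  0.054 -0.997] grip 0.0514 F [-0.5  0.  -0.9] j7 0.96
8
[{"fingers": 1, "translation": [2, 2, -45], "spin": -0.2}, {"fingers": 1, "translation": [2, 2, -45], "spin": -0.2}, {"fingers": 1, "translation": [2, 2, -45], "spin": -0.2}, {"fingers": 1, "translation": [-26, -33, 1], "spin": 1.5}, {"fingers": 1, "translation": [-27, -33, 1], "spin": 1.5}, {"fingers": 1, "translation": [-28, -32, 1], "spin": 1.5}, {"fingers": 1, "translation": [-29, -31, 1], "spin": 1.5}, {"fingers": 1, "translation": [-30, -30, 1], "spin": 1.5}]
```

Request:
jog_arm --rows '[{"fingers": -1,"translation": [0,0,0],"spin": 0},{"fingers": -1,"translation": [0,0,0],"spin": 0},{"fingers": -1,"translation": [0,0,0],"spin": 0}]'

```text
clock: 8.57
ee_pos: [0.4834, 0.4324, 0.0356]
tcp_rot: [0.024, 0.005, 0.999, 0.027]
wrist_force: [-0.3, -0.1, 0.4]
grip_width: 0.0857
```

Run:
```python
from h import *
c=cam("wrist"); dump(c,"wrist6"); P=pts(c)
m=(P[...,2]>0.012)&(P[...,2]<0.06)&(np.hypot(P[...,0]-.469,P[...,1]-.429)<0.06)
for mm,st,ce in comps(m,60): print(rect(P[mm]),st,P[mm].mean(0))
plan([(0.469,0.430,0.021,90)],step=30)
s=bot.observe();print(s["qpos"].round(3),s["qvel"].round(3))
```

```text
([470.3, 433.7, 56.5, 59.2, 1.0], 10678) [  265   171   118   116 10678] [0.46464319 0.43273916 0.03377168]
([479.4, 388.1, 24.0, 14.8, 36.6], 1807) [ 177  246   59   76 1807] [0.47738414 0.38717124 0.04823887]
([480.2, 476.2, 14.4, 23.0, 53.5], 1381) [ 414  246   53   68 1381] [0.47840268 0.47725714 0.05019777]
at [0.4834 0.4324 0.0355] yaw 89.55 clk 8.62 toolz [ 0.048  0.054 -0.997] grip 0.0853 F [-0.4 -0.4  0.5] j7 0.96
1
[{"fingers": -1, "translation": [15, -3, 14], "spin": -0.5}]
[-0.921  0.65   0.252  1.559 -0.208  0.886  0.964] [ 0.     0.002 -0.001  0.001 -0.001 -0.     0.001]
```

View pics/wrist6.png

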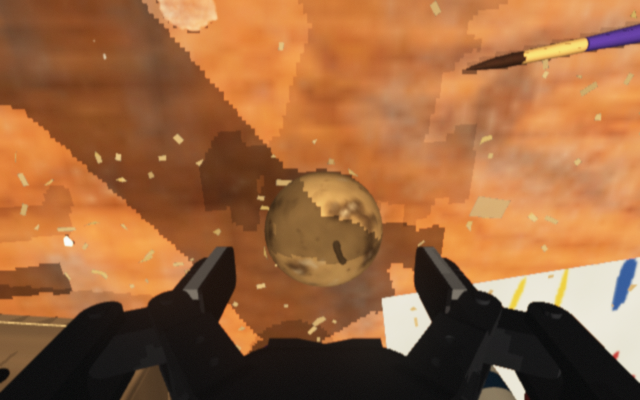

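Request:
jog_arm --rows '[{"fingers": -1,"translation": [15,-2,14],"spin": -0.5},{"fingers": -1,"translation": [0,0,0],"spin": 0}]'

```text
clock: 8.88
ee_pos: [0.4689, 0.4314, 0.0204]
tcp_rot: [0.024, 0.0, 0.999, 0.027]
wrist_force: [-1.0, 0.9, 0.1]
grip_width: 0.0856
```

Run:
```python
from h import *
plan([(0.470,0.432,0.021,90)],step=30)
```

```text
at [0.4689 0.4314 0.0204] yaw 90.06 clk 8.88 toolz [ 0.048  0.054 -0.997] grip 0.0856 F [-1.   0.9  0.1] j7 0.96
1
[{"fingers": -1, "translation": [-1, 1, 0], "spin": 0.1}]
```

Request:
jog_arm --rows '[{"fingers": 1,"translation": [0,0,0],"spin": 0},{"fingers": 1,"translation": [0,0,0],"spin": 0},{"fingers": 1,"translation": [0,0,0],"spin": 0},{"fingers": 1,"translation": [0,0,0],"spin": 0},{"fingers": 1,"translation": [1,1,-25],"spin": 0},{"fingers": 1,"translation": [2,2,-50],"spin": 0},{"fingers": 1,"translation": [2,2,-50],"spin": 0},{"fingers": 1,"translation": [1,1,-20],"spin": 0},{"fingers": 1,"translation": [0,0,0],"spin": 0}]'

```text
clock: 10.0
ee_pos: [0.4586, 0.4288, 0.1707]
tcp_rot: [0.026, 0.002, 0.999, 0.027]
wrist_force: [0.5, -0.5, -1.4]
grip_width: 0.0561
```

Run:
```python
from h import *
plan([(0.602,0.264,0.16,82.5,1)],step=40)
```

```text
at [0.4586 0.4288 0.1707] yaw 89.89 clk 10.0 toolz [ 0.052  0.054 -0.997] grip 0.0561 F [ 0.5 -0.5 -1.4] j7 0.9
6
[{"fingers": 1, "translation": [-24, -27, 2], "spin": 1.2}, {"fingers": 1, "translation": [-24, -27, 2], "spin": 1.2}, {"fingers": 1, "translation": [-25, -26, 2], "spin": 1.2}, {"fingers": 1, "translation": [-26, -26, 2], "spin": 1.2}, {"fingers": 1, "translation": [-26, -25, 2], "spin": 1.2}, {"fingers": 1, "translation": [-27, -25, 2], "spin": 1.2}]
```

Request:
jog_arm --rows '[{"fingers": 1,"translation": [-24,-27,2],"spin": 1.2},{"fingers": 1,"translation": [-24,-27,2],"spin": 1.2},{"fingers": 1,"translation": [-25,-26,2],"spin": 1.2},{"fingers": 1,"translation": [-26,-26,2],"spin": 1.2},{"fingers": 1,"translation": [-26,-25,2],"spin": 1.2},{"fingers": 1,"translation": [-20,-20,2],"spin": 1.2},{"fingers": 1,"translation": [0,0,0],"spin": 0}]'

```text
clock: 10.88
ee_pos: [0.5946, 0.2638, 0.1428]
tcp_rot: [0.016, 0.066, 0.997, 0.023]
wrist_force: [-0.8, -0.1, -0.7]
grip_width: 0.0562
```

Run:
```python
from h import *
c=cam("wrist"); dump(c,"wrist7")
plan([(0.6,0.2625,0.033,82.5,1)],step=30)
```

```text
at [0.5932 0.2662 0.1427] yaw 82.66 clk 10.93 toolz [ 0.034  0.046 -0.998] grip 0.0563 F [-0.6  0.4  0.5] j7 1.17
4
[{"fingers": 1, "translation": [-1, -2, 27], "spin": 0.0}, {"fingers": 1, "translation": [-1, -2, 27], "spin": 0.0}, {"fingers": 1, "translation": [-1, -2, 27], "spin": 0.0}, {"fingers": 1, "translation": [-1, -2, 27], "spin": 0.0}]
```

View pics/wrist7.png

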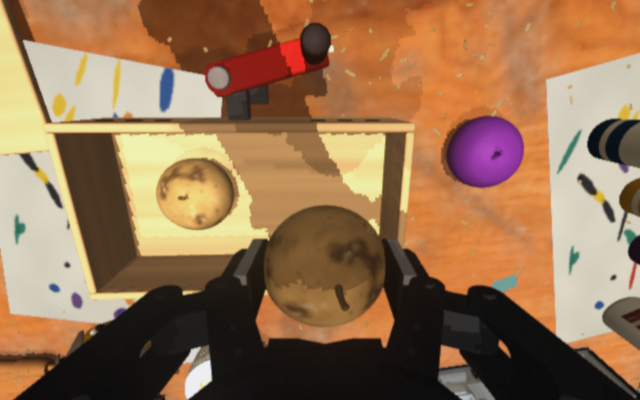

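Request:
jog_arm --rows '[{"fingers": 1,"translation": [-1,-2,20],"spin": 0},{"fingers": 1,"translation": [-1,-2,20],"spin": 0},{"fingers": 1,"translation": [-1,-2,20],"spin": 0},{"fingers": 1,"translation": [-1,-2,20],"spin": 0},{"fingers": 1,"translation": [-1,-1,20],"spin": 0},{"fingers": 1,"translation": [0,0,0],"spin": 0}]'

```text
clock: 11.68
ee_pos: [0.5907, 0.2752, 0.0355]
tcp_rot: [0.01, 0.056, 0.998, 0.028]
wrist_force: [-0.9, -0.4, -1.1]
grip_width: 0.0562
```

Run:
```python
from h import *
plan([(0.6,0.2625,0.031,82.5,1)],step=30)
```

```text
at [0.5907 0.2752 0.0355] yaw 83.61 clk 11.68 toolz [ 0.022  0.054 -0.998] grip 0.0562 F [-0.9 -0.4 -1.1] j7 1.22
1
[{"fingers": 1, "translation": [-11, -12, 4], "spin": 1.1}]
```

Request:
jog_arm --rows '[{"fingers": 1,"translation": [-8,-14,4],"spin": 1},{"fingers": 1,"translation": [0,0,0],"spin": 0},{"fingers": -1,"translation": [0,0,0],"spin": 0},{"fingers": -1,"translation": [0,0,0],"spin": 0},{"fingers": -1,"translation": [0,0,0],"spin": 0},{"fingers": -1,"translation": [1,2,-30],"spin": 0},{"fingers": -1,"translation": [1,2,-50],"spin": 0},{"fingers": -1,"translation": [1,2,-50],"spin": 0},{"fingers": -1,"translation": [1,2,-40],"spin": 0},{"fingers": -1,"translation": [0,0,0],"spin": 0}]'

```text
clock: 12.92
ee_pos: [0.5916, 0.2606, 0.2095]
tcp_rot: [0.012, 0.064, 0.997, 0.03]
wrist_force: [0.4, -0.6, -0.1]
grip_width: 0.0853
```

Run:
```python
from h import *
c=cam("wrist"); dump(c,"wrist8"); P=pts(c); z=P[...,2]
m=(z>0.012)&(z<0.06)&(P[...,0]<.56)&(P[...,1]<.08)
for mm,st,ce in comps(m,60): print(rect(P[mm]),st)
c=cam("side"); dump(c,"side8"); P=pts(c); z=P[...,2]
m=(z>0.012)&(z<0.03)&(P[...,0]<.56)&(P[...,0]>.35)&(P[...,1]<.08)&(P[...,1]>-.2)
for mm,st,ce in comps(m,60): print("side lid",rect(P[mm]),st)
plan([(0.457,-0.06,0.2,177,-1)],step=60)
plan([(0.457,-0.06,0.2,-3,-1)],step=60)
```

```text
([464.7, 10.8, 107.9, 129.4, 87.2], 13298) [    0     0   111   153 13298]
side lid ([457.6, -58.6, 254.8, 140.1, 87.1], 1746) [ 339  203   59   46 1746]
at [0.5892 0.2599 0.205 ] yaw 82.61 clk 13.03 toolz [ 0.02   0.054 -0.998] grip 0.0854 F [-1.9 -0.1  0.1] j7 1.16
10
[{"fingers": -1, "translation": [9, -33, -2], "spin": 8.6}, {"fingers": -1, "translation": [4, -34, -2], "spin": 8.6}, {"fingers": -1, "translation": [-1, -35, -2], "spin": 8.6}, {"fingers": -1, "translation": [-6, -34, -2], "spin": 8.6}, {"fingers": -1, "translation": [-11, -33, -2], "spin": 8.6}, {"fingers": -1, "translation": [-16, -31, -2], "spin": 8.6}, {"fingers": -1, "translation": [-20, -28, -2], "spin": 8.6}, {"fingers": -1, "translation": [-24, -25, -2], "spin": 8.6}, {"fingers": -1, "translation": [-28, -21, -2], "spin": 8.6}, {"fingers": -1, "translation": [-31, -16, -2], "spin": 8.6}]
at [0.5892 0.2599 0.205 ] yaw 82.61 clk 13.03 toolz [ 0.02   0.054 -0.998] grip 0.0854 F [-1.9 -0.1  0.1] j7 1.16
10
[{"fingers": -1, "translation": [9, -33, -2], "spin": 8.6}, {"fingers": -1, "translation": [4, -34, -2], "spin": 8.6}, {"fingers": -1, "translation": [-1, -35, -2], "spin": 8.6}, {"fingers": -1, "translation": [-6, -34, -2], "spin": 8.6}, {"fingers": -1, "translation": [-11, -33, -2], "spin": 8.6}, {"fingers": -1, "translation": [-16, -31, -2], "spin": 8.6}, {"fingers": -1, "translation": [-20, -28, -2], "spin": 8.6}, {"fingers": -1, "translation": [-24, -25, -2], "spin": 8.6}, {"fingers": -1, "translation": [-28, -21, -2], "spin": 8.6}, {"fingers": -1, "translation": [-31, -16, -2], "spin": 8.6}]
```

View pics/wrist8.png

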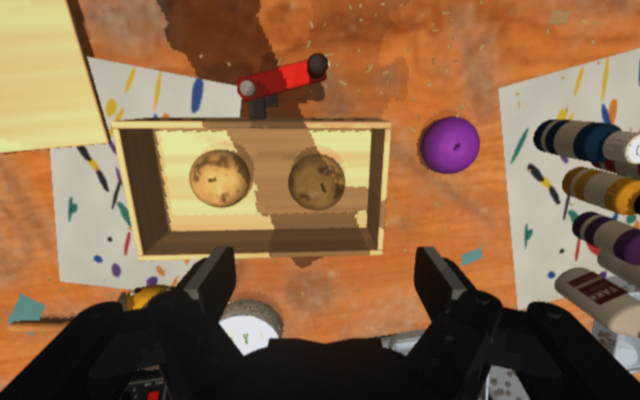

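View pics/side8.png

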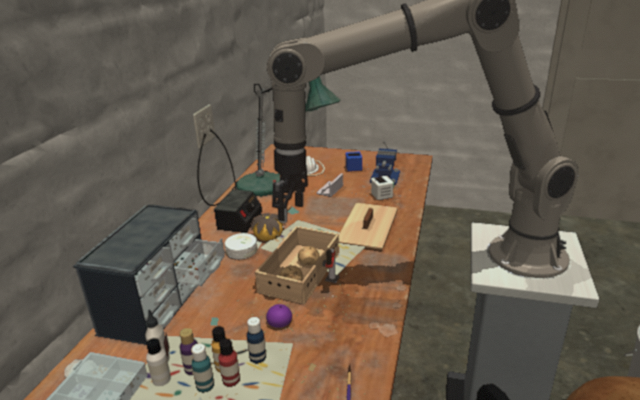

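Request:
jog_arm --rows '[{"fingers": -1,"translation": [9,-33,-2],"spin": 8.6},{"fingers": -1,"translation": [4,-34,-2],"spin": 8.6},{"fingers": -1,"translation": [-1,-35,-2],"spin": 8.6},{"fingers": -1,"translation": [-6,-34,-2],"spin": 8.6},{"fingers": -1,"translation": [-11,-33,-2],"spin": 8.6},{"fingers": -1,"translation": [-16,-31,-2],"spin": 8.6},{"fingers": -1,"translation": [-20,-28,-2],"spin": 8.6},{"fingers": -1,"translation": [-24,-25,-2],"spin": 8.6},{"fingers": -1,"translation": [-28,-21,-2],"spin": 8.6},{"fingers": -1,"translation": [-31,-16,-2],"spin": 8.6},{"fingers": -1,"translation": [0,0,0],"spin": 0}]'

```text
clock: 14.4
ee_pos: [0.4276, -0.0653, 0.1871]
tcp_rot: [-0.024, 0.744, 0.668, 0.008]
wrist_force: [-0.0, -0.6, 0.1]
grip_width: 0.0853
```

Run:
```python
from h import *
c=cam("wrist"); dump(c,"wrist9"); P=pts(c); z=P[...,2]
m=(z>0.011)&(z<0.022)&(P[...,0]<.56)&(P[...,0]>.35)&(P[...,1]<.1)&(P[...,1]>-.22)
for mm,st,ce in comps(m,60): print(rect(P[mm]),st)
m=(z>0.04)&(z<0.058)&(np.hypot(P[...,0]-.457,P[...,1]+.06)<0.06)
for mm,st,ce in comps(m,60): print("handle",rect(P[mm]),st)
plan([(0.457,-0.06,0.1,-2.7,-1)],step=30)
```

```text
([457.3, -58.7, 246.2, 138.2, 87.3], 30816) [  280    43   149   247 30816]
handle ([457.3, -58.3, 78.8, 16.1, 87.3], 1513) [ 351  141   20   86 1513]
at [ 0.4282 -0.0633  0.187 ] yaw -5.95 clk 14.45 toolz [-0.02   0.048 -0.999] grip 0.0854 F [0.4 1.1 0.2] j7 0.2
4
[{"fingers": -1, "translation": [1, 8, 22], "spin": -0.8}, {"fingers": -1, "translation": [0, 8, 22], "spin": -0.8}, {"fingers": -1, "translation": [0, 8, 22], "spin": -0.8}, {"fingers": -1, "translation": [0, 8, 22], "spin": -0.8}]
```

View pics/wrist9.png

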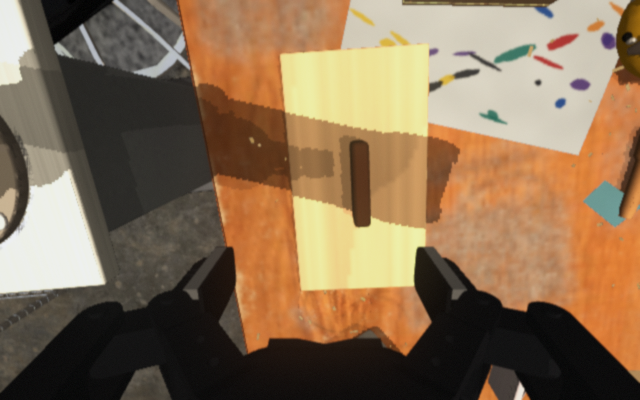

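Request:
jog_arm --rows '[{"fingers": -1,"translation": [1,8,22],"spin": -0.8},{"fingers": -1,"translation": [0,8,22],"spin": -0.8},{"fingers": -1,"translation": [0,8,22],"spin": -0.8},{"fingers": -1,"translation": [0,8,22],"spin": -0.8},{"fingers": -1,"translation": [0,0,0],"spin": 0}]'

```text
clock: 15.08
ee_pos: [0.4588, -0.0516, 0.0914]
tcp_rot: [-0.028, 0.717, 0.696, 0.008]
wrist_force: [-0.4, 0.1, 0.4]
grip_width: 0.0856
```

Run:
```python
from h import *
plan([(0.4573,-0.0585,0.036,-2.7,-1)],step=16)
```

```text
at [ 0.4588 -0.0516  0.0914] yaw -1.68 clk 15.07 toolz [-0.028  0.051 -0.998] grip 0.0856 F [-0.4  0.1  0.4] j7 0.4
4
[{"fingers": -1, "translation": [-2, 0, 14], "spin": 0.3}, {"fingers": -1, "translation": [-2, 0, 14], "spin": 0.3}, {"fingers": -1, "translation": [-2, 0, 14], "spin": 0.3}, {"fingers": -1, "translation": [-2, 0, 14], "spin": 0.3}]
```

Request:
jog_arm --rows '[{"fingers": -1,"translation": [-2,0,14],"spin": 0.3},{"fingers": -1,"translation": [-2,0,14],"spin": 0.3},{"fingers": -1,"translation": [-2,0,14],"spin": 0.3},{"fingers": -1,"translation": [-2,0,12],"spin": 0.3},{"fingers": -1,"translation": [0,0,0],"spin": 0}]'

```text
clock: 15.7
ee_pos: [0.4569, -0.056, 0.0341]
tcp_rot: [-0.028, 0.724, 0.689, 0.008]
wrist_force: [0.3, -0.3, -0.3]
grip_width: 0.0851
```

Run:
```python
from h import *
plan([(0.4573,-0.0585,0.036,-2.7,-1)],step=16)
```

```text
at [ 0.4569 -0.056   0.0341] yaw -2.85 clk 15.7 toolz [-0.028  0.052 -0.998] grip 0.0851 F [ 0.3 -0.3 -0.3] j7 0.47
1
[{"fingers": -1, "translation": [-2, 1, -2], "spin": -0.2}]
```

Request:
jog_arm --rows '[{"fingers": -1,"translation": [-2,0,-1],"spin": 0},{"fingers": 1,"translation": [0,0,0],"spin": 0},{"fingers": 1,"translation": [0,0,0],"spin": 0},{"fingers": 1,"translation": [0,0,0],"spin": 0},{"fingers": 1,"translation": [0,0,0],"spin": 0},{"fingers": 1,"translation": [0,0,0],"spin": 0},{"fingers": 1,"translation": [0,0,0],"spin": 0},{"fingers": 1,"translation": [0,0,0],"spin": 0}]'

```text
clock: 16.7
ee_pos: [0.4586, -0.0585, 0.0373]
tcp_rot: [-0.027, 0.724, 0.689, 0.01]
wrist_force: [0.1, -0.1, 1.5]
grip_width: 0.0154
```

Run:
```python
from h import *
plan([(0.4573,-0.0585,0.21,-2.7,1)],step=25)
```

```text
at [ 0.4586 -0.0585  0.0373] yaw -2.82 clk 16.7 toolz [-0.024  0.053 -0.998] grip 0.0154 F [ 0.1 -0.1  1.5] j7 0.47
7
[{"fingers": 1, "translation": [1, -1, -25], "spin": -0.0}, {"fingers": 1, "translation": [1, -1, -25], "spin": -0.0}, {"fingers": 1, "translation": [1, -1, -25], "spin": -0.0}, {"fingers": 1, "translation": [1, -1, -25], "spin": -0.0}, {"fingers": 1, "translation": [1, -1, -25], "spin": -0.0}, {"fingers": 1, "translation": [1, -1, -25], "spin": -0.0}, {"fingers": 1, "translation": [1, -1, -25], "spin": -0.0}]
```

Request:
jog_arm --rows '[{"fingers": 1,"translation": [1,-1,-15],"spin": 0},{"fingers": 1,"translation": [1,-1,-25],"spin": 0},{"fingers": 1,"translation": [1,-1,-25],"spin": 0},{"fingers": 1,"translation": [1,-1,-25],"spin": 0},{"fingers": 1,"translation": [1,-1,-25],"spin": 0},{"fingers": 1,"translation": [1,-1,-25],"spin": 0},{"fingers": 1,"translation": [1,-1,-25],"spin": 0},{"fingers": 1,"translation": [1,-1,-12],"spin": 0},{"fingers": 1,"translation": [0,0,0],"spin": 0}]'

```text
clock: 17.82
ee_pos: [0.4503, -0.0593, 0.2209]
tcp_rot: [-0.03, 0.726, 0.687, 0.007]
wrist_force: [0.5, 0.8, -3.1]
grip_width: 0.0152
```

Run:
```python
from h import *
c=cam("side"); dump(c,"side10")
plan([(0.5933,0.2085,0.215,-7.5,1)],step=30)
```

```text
at [ 0.4499 -0.0593  0.2203] yaw -3.05 clk 17.88 toolz [-0.033  0.053 -0.998] grip 0.015 F [-0.6 -0.3 -2.8] j7 0.25
11
[{"fingers": 1, "translation": [25, 12, 1], "spin": 0.4}, {"fingers": 1, "translation": [25, 12, 1], "spin": 0.4}, {"fingers": 1, "translation": [25, 11, 1], "spin": 0.4}, {"fingers": 1, "translation": [25, 11, 1], "spin": 0.4}, {"fingers": 1, "translation": [25, 11, 1], "spin": 0.4}, {"fingers": 1, "translation": [25, 11, 1], "spin": 0.4}, {"fingers": 1, "translation": [25, 11, 1], "spin": 0.4}, {"fingers": 1, "translation": [26, 10, 1], "spin": 0.4}, {"fingers": 1, "translation": [26, 10, 1], "spin": 0.4}, {"fingers": 1, "translation": [26, 10, 1], "spin": 0.4}, {"fingers": 1, "translation": [26, 10, 1], "spin": 0.4}]
```

View pics/side10.png

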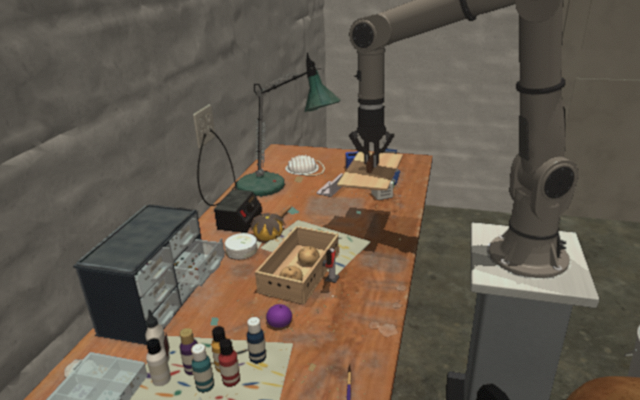

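Request:
jog_arm --rows '[{"fingers": 1,"translation": [15,8,0],"spin": 0.4},{"fingers": 1,"translation": [25,12,0],"spin": 0.4},{"fingers": 1,"translation": [25,12,0],"spin": 0.4},{"fingers": 1,"translation": [25,11,0],"spin": 0.4},{"fingers": 1,"translation": [25,11,0],"spin": 0.4},{"fingers": 1,"translation": [25,11,0],"spin": 0.4},{"fingers": 1,"translation": [25,11,0],"spin": 0.4},{"fingers": 1,"translation": [26,10,0],"spin": 0.4},{"fingers": 1,"translation": [26,10,0],"spin": 0.4},{"fingers": 1,"translation": [26,10,0],"spin": 0.4},{"fingers": 1,"translation": [15,8,0],"spin": 0.4},{"fingers": 1,"translation": [0,0,0],"spin": 0}]'

```text
clock: 19.38
ee_pos: [0.5846, 0.2154, 0.2077]
tcp_rot: [-0.042, 0.748, 0.662, -0.007]
wrist_force: [0.3, 0.1, -3.0]
grip_width: 0.0151
```

Run:
```python
from h import *
c=cam("wrist"); dump(c,"wrist11"); P=pts(c)
d=[];K=c["K"]
s=bot.observe()
z=P[...,2]-s["ee_pos"][2]
m=(z>-0.03)&(z<-0.005)&(np.hypot(P[...,0]-s["ee_pos"][0],P[...,1]-s["ee_pos"][1])<0.16)
for mm,st,ce in comps(m,300): print(rect(P[mm]),st, np.linalg.lstsq(np.c_[P[mm][:,:2],np.ones(mm.sum())],P[mm][:,2],rcond=None)[0])
c=cam("side"); dump(c,"side11"); P=pts(c)
z=P[...,2]-s["ee_pos"][2]
m=(z>-0.04)&(z<-0.005)&(np.hypot(P[...,0]-s["ee_pos"][0],P[...,1]-s["ee_pos"][1])<0.16)
for mm,st,ce in comps(m,300): print(rect(P[mm]),st, np.linalg.lstsq(np.c_[P[mm][:,:2],np.ones(mm.sum())],P[mm][:,2],rcond=None)[0])
plan([(0.5933,0.2085,0.13,-7.5,1)],step=16)
```

```text
([588.1, 263.1, 144.7, 137.7, 83.1], 71121) [  174     0   304   290 71121] [-0.06027999  0.00072518  0.22173787]
([581.7, 212.9, 252.6, 140.2, 83.0], 2316) [ 253  191   90   52 2316] [-0.05525514 -0.00280154  0.2207707 ]
at [0.5842 0.2129 0.2083] yaw -7.09 clk 19.48 toolz [-0.065  0.053 -0.996] grip 0.015 F [ 0.6  0.1 -3.2] j7 -0.2
5
[{"fingers": 1, "translation": [-1, 3, 15], "spin": 0.1}, {"fingers": 1, "translation": [-1, 3, 15], "spin": 0.1}, {"fingers": 1, "translation": [-1, 3, 15], "spin": 0.1}, {"fingers": 1, "translation": [-1, 3, 15], "spin": 0.1}, {"fingers": 1, "translation": [-1, 3, 15], "spin": 0.1}]
```

View pics/wrist11.png

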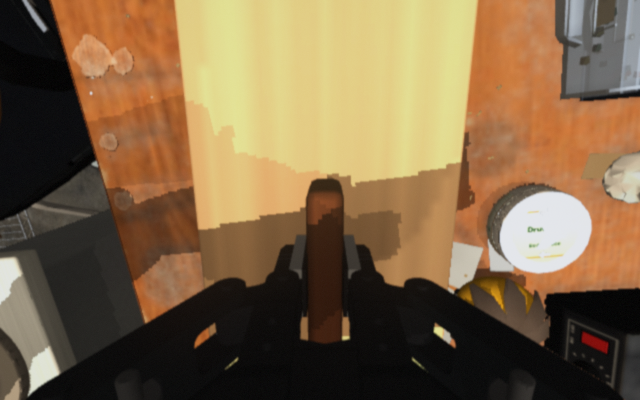

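View pics/side11.png

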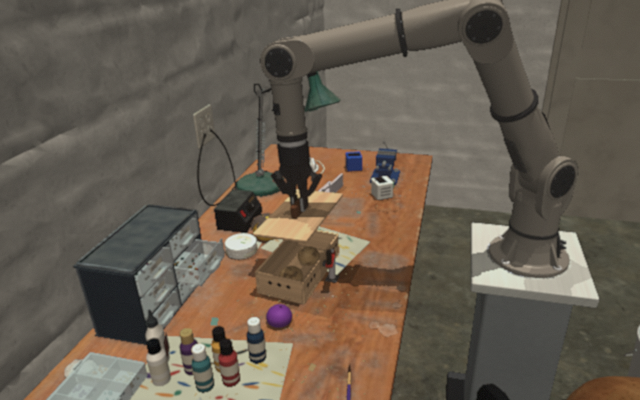

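Request:
jog_arm --rows '[{"fingers": 1,"translation": [-1,3,15],"spin": 0.1},{"fingers": 1,"translation": [-1,3,15],"spin": 0.1},{"fingers": 1,"translation": [-1,3,15],"spin": 0.1},{"fingers": 1,"translation": [-1,3,15],"spin": 0.1},{"fingers": 1,"translation": [-1,2,10],"spin": 0.1},{"fingers": 1,"translation": [0,0,0],"spin": 0}]'

```text
clock: 20.23
ee_pos: [0.5917, 0.2059, 0.1308]
tcp_rot: [-0.042, 0.754, 0.655, -0.009]
wrist_force: [-0.7, -0.1, -3.4]
grip_width: 0.0152
```

Run:
```python
from h import *
plan([(0.5945,0.2075,0.125,-7.5,1)],step=16)
```

```text
at [0.5917 0.2059 0.1308] yaw -7.95 clk 20.23 toolz [-0.069  0.052 -0.996] grip 0.0152 F [-0.7 -0.1 -3.4] j7 -0.16
1
[{"fingers": 1, "translation": [2, 3, 6], "spin": -0.4}]
```

Request:
jog_arm --rows '[{"fingers": 1,"translation": [2,3,6],"spin": -0.4},{"fingers": 1,"translation": [0,0,0],"spin": 0},{"fingers": 1,"translation": [0,0,8],"spin": 0},{"fingers": 1,"translation": [0,0,0],"spin": 0}]'

```text
clock: 20.72
ee_pos: [0.5951, 0.2091, 0.1172]
tcp_rot: [-0.042, 0.751, 0.658, -0.008]
wrist_force: [-0.8, 0.5, -2.4]
grip_width: 0.015
```

Run:
```python
from h import *
c=cam("side"); dump(c,"side12"); P=pts(c); img=c["img"]
cv2.imwrite("pics/side12z.png",cv2.resize(img[150:330,220:420,::-1],None,fx=3.5,fy=3.3,interpolation=cv2.INTER_CUBIC)[:600])
s=bot.observe(); z=P[...,2]-s["ee_pos"][2]
m=(z>-0.04)&(z<-0.008)&(np.hypot(P[...,0]-s["ee_pos"][0],P[...,1]-s["ee_pos"][1])<0.16)
for mm,st,ce in comps(m,300): print(rect(P[mm]),st, np.linalg.lstsq(np.c_[P[mm][:,:2],np.ones(mm.sum())],P[mm][:,2],rcond=None)[0])
plan([(0.5945,0.2075,0.098,-7.5,1)],step=6)
```

```text
([592.9, 209.9, 249.8, 139.5, 82.4], 2307) [ 253  219   87   55 2307] [-0.0560147  -0.00361184  0.13147194]
at [0.5958 0.2091 0.1178] yaw -7.46 clk 20.77 toolz [-0.065  0.053 -0.996] grip 0.0149 F [ 0.7  0.6 -2.9] j7 -0.15
4
[{"fingers": 1, "translation": [-1, 0, 5], "spin": 0.0}, {"fingers": 1, "translation": [-1, 0, 5], "spin": 0.0}, {"fingers": 1, "translation": [-1, 0, 5], "spin": 0.0}, {"fingers": 1, "translation": [-1, 0, 5], "spin": 0.0}]
```

View pics/side12z.png

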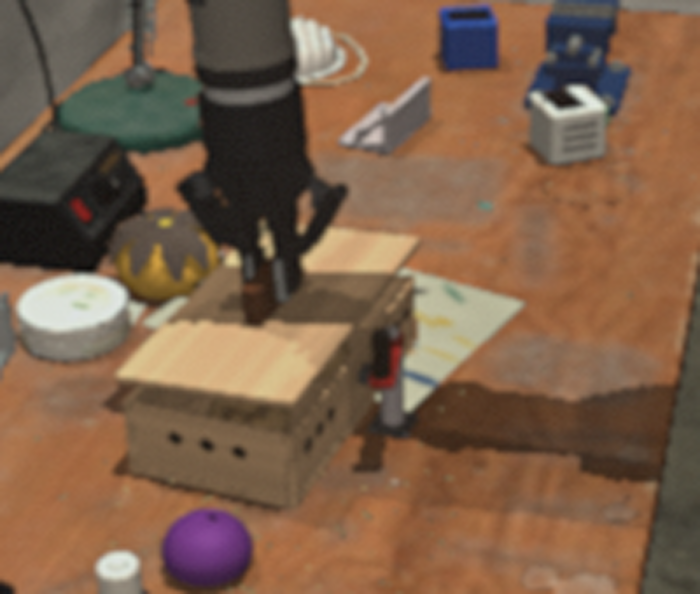

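Request:
jog_arm --rows '[{"fingers": 1,"translation": [-2,0,6],"spin": 0},{"fingers": 1,"translation": [-1,0,5],"spin": 0},{"fingers": 1,"translation": [0,0,5],"spin": 0},{"fingers": 1,"translation": [0,0,0],"spin": 0}]'

```text
clock: 21.28
ee_pos: [0.5942, 0.2066, 0.1008]
tcp_rot: [-0.041, 0.752, 0.658, -0.007]
wrist_force: [0.3, 0.9, -3.0]
grip_width: 0.0148
```

Run:
```python
from h import *
plan([(0.5945,0.2065,0.094,-7.5,1)],step=6)
```

```text
at [0.5942 0.2066 0.1008] yaw -7.48 clk 21.27 toolz [-0.065  0.053 -0.997] grip 0.0148 F [ 0.3  0.9 -3. ] j7 -0.14
2
[{"fingers": 1, "translation": [0, 0, 3], "spin": 0.0}, {"fingers": 1, "translation": [0, 0, 3], "spin": 0.0}]
```

Request:
jog_arm --rows '[{"fingers": 1,"translation": [0,0,3],"spin": 0},{"fingers": 1,"translation": [0,0,3],"spin": 0},{"fingers": 1,"translation": [0,0,2],"spin": 0},{"fingers": 1,"translation": [0,0,0],"spin": 0}]'

```text
clock: 21.78
ee_pos: [0.5947, 0.2068, 0.098]
tcp_rot: [-0.041, 0.752, 0.658, -0.005]
wrist_force: [0.3, -0.2, -3.1]
grip_width: 0.0145
```

Run:
```python
from h import *
plan([(0.5945,0.2065,0.094,-7.5,1)],step=6)
c=cam("side"); P=pts(c);s=bot.observe(); z=P[...,2]-s["ee_pos"][2]
m=(z>-0.04)&(z<-0.008)&(np.hypot(P[...,0]-s["ee_pos"][0],P[...,1]-s["ee_pos"][1])<0.16)
for mm,st,ce in comps(m,300): print(rect(P[mm]),st, np.linalg.lstsq(np.c_[P[mm][:,:2],np.ones(mm.sum())],P[mm][:,2],rcond=None)[0])
```

```text
at [0.5947 0.2068 0.098 ] yaw -7.48 clk 21.77 toolz [-0.062  0.056 -0.997] grip 0.0145 F [ 0.3 -0.2 -3.1] j7 -0.14
1
[{"fingers": 1, "translation": [0, 0, 4], "spin": 0.0}]
([592.5, 206.6, 252.6, 139.8, 82.8], 2615) [ 254  224   87   62 2615] [-0.0201922  -0.0215029   0.09374197]
```

Request:
jog_arm --rows '[{"fingers": 1,"translation": [0,0,5],"spin": 0},{"fingers": 1,"translation": [0,0,0],"spin": 0},{"fingers": 0.2,"translation": [0,0,0],"spin": 0},{"fingers": 0,"translation": [0,0,0],"spin": 0},{"fingers": -0.2,"translation": [0,0,0],"spin": 0},{"fingers": -0.3,"translation": [0,0,0],"spin": 0}]'

```text
clock: 22.58
ee_pos: [0.5956, 0.2074, 0.0966]
tcp_rot: [-0.041, 0.751, 0.659, -0.003]
wrist_force: [0.2, 0.4, -0.3]
grip_width: 0.0555
```

Run:
```python
from h import *
plan([(0.5945,0.2065,0.16,-7.5,-.3)],step=30)
c=cam("side"); dump(c,"side13"); P=pts(c); img=c["img"]
cv2.imwrite("pics/side13z.png",cv2.resize(img[150:330,220:420,::-1],None,fx=3.5,fy=3.3,interpolation=cv2.INTER_CUBIC)[:600])
m=(P[...,2]>0.068)&(P[...,2]<0.08)&(np.hypot(P[...,0]-.593,P[...,1]-.208)<0.16)
for mm,st,ce in comps(m,100): print(rect(P[mm]),st, np.linalg.lstsq(np.c_[P[mm][:,:2],np.ones(mm.sum())],P[mm][:,2],rcond=None)[0],P[mm][:,2].mean())
```

```text
at [0.5956 0.2074 0.0966] yaw -7.4 clk 22.57 toolz [-0.059  0.057 -0.997] grip 0.0555 F [ 0.2  0.4 -0.3] j7 -0.13
3
[{"fingers": -0.3, "translation": [1, -2, -21], "spin": 0.0}, {"fingers": -0.3, "translation": [1, -2, -21], "spin": 0.0}, {"fingers": -0.3, "translation": [1, -2, -21], "spin": 0.0}]
([593.3, 206.2, 250.4, 140.3, 82.3], 2310) [ 254  222   87   60 2310] [ 0.00267336 -0.0010382   0.0724742 ] 0.07380726351958804
```

View pics/side13z.png

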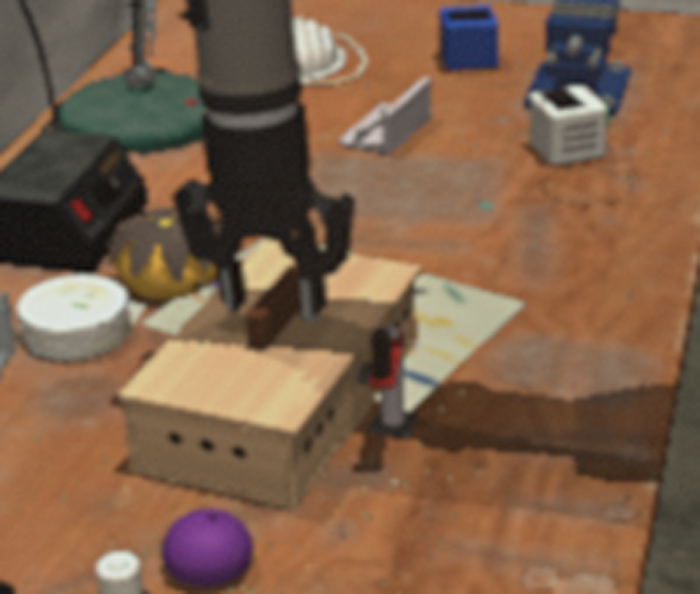

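Request:
jog_arm --rows '[{"fingers": -0.3,"translation": [1,-2,-21],"spin": 0},{"fingers": -0.3,"translation": [1,-2,-35],"spin": 0},{"fingers": 0.2,"translation": [1,-2,-35],"spin": 0},{"fingers": 0.2,"translation": [0,0,0],"spin": 0}]'

```text
clock: 23.12
ee_pos: [0.5949, 0.2058, 0.1888]
tcp_rot: [-0.041, 0.751, 0.659, -0.005]
wrist_force: [0.5, -0.4, -0.3]
grip_width: 0.0341
```

Run:
```python
from h import *
for nm in ("wrist8","side8","side0","wrist4"):
    d=np.load(f"pics/{nm}.npz"); P=d["P"]; z=P[...,2]
    m=(z>0.095)&(z<0.13)&(np.hypot(P[...,0]-.5,P[...,1]-.27)<0.05)
    for mm,st,ce in comps(m,10): print(nm,rect(P[mm]),st,P[mm].mean(0).round(4))
    m=(z>0.116)&(z<0.13)&(np.hypot(P[...,0]-.5,P[...,1]-.27)<0.05)
    for mm,st,ce in comps(m,5): print(nm,"top",P[mm].mean(0).round(4))
plan([(0.498,0.274,0.19,75,0.2)],step=35)
```

```text
wrist8 ([495.0, 274.0, 13.1, 13.2, 82.9], 421) [307  53  21  25 421] [0.4955 0.2739 0.1206]
wrist8 top [0.4951 0.2741 0.1222]
side8 ([493.9, 275.0, 17.7, 10.8, 77.9], 61) [327 249   6  13  61] [0.4944 0.2773 0.1122]
side8 top [0.4947 0.2755 0.1219]
side0 ([494.7, 276.6, 14.7, 10.8, 76.5], 61) [327 249   6  13  61] [0.4942 0.2776 0.1124]
side0 top [0.4947 0.2758 0.1215]
wrist4 ([495.0, 273.6, 13.6, 13.9, 22.9], 1129) [ 473   43   50   31 1129] [0.495  0.2712 0.1154]
wrist4 top [0.4949 0.2726 0.1215]
at [0.5949 0.2058 0.1888] yaw -7.42 clk 23.12 toolz [-0.061  0.056 -0.997] grip 0.0341 F [ 0.5 -0.4 -0.3] j7 -0.18
10
[{"fingers": 0.2, "translation": [5, -10, 1], "spin": -8.2}, {"fingers": 0.2, "translation": [7, -10, 1], "spin": -8.2}, {"fingers": 0.2, "translation": [8, -8, 1], "spin": -8.2}, {"fingers": 0.2, "translation": [9, -7, 1], "spin": -8.2}, {"fingers": 0.2, "translation": [10, -6, 1], "spin": -8.2}, {"fingers": 0.2, "translation": [11, -4, 1], "spin": -8.2}, {"fingers": 0.2, "translation": [12, -3, 1], "spin": -8.2}, {"fingers": 0.2, "translation": [12, -1, 1], "spin": -8.2}, {"fingers": 0.2, "translation": [12, 1, 1], "spin": -8.2}, {"fingers": 0.2, "translation": [12, 2, 1], "spin": -8.2}]
```

Request:
jog_arm --rows '[{"fingers": 0.2,"translation": [5,-10,0],"spin": -8.2},{"fingers": 0.2,"translation": [7,-10,0],"spin": -8.2},{"fingers": 0.2,"translation": [8,-8,0],"spin": -8.2},{"fingers": 0.2,"translation": [9,-7,0],"spin": -8.2},{"fingers": 0.2,"translation": [10,-6,0],"spin": -8.2},{"fingers": 0.2,"translation": [11,-4,0],"spin": -8.2},{"fingers": 0.2,"translation": [12,-3,0],"spin": -8.2},{"fingers": 0.2,"translation": [12,-1,0],"spin": -8.2},{"fingers": 0.2,"translation": [12,1,0],"spin": -8.2},{"fingers": 0.2,"translation": [12,2,0],"spin": -8.2},{"fingers": 0.2,"translation": [0,0,0],"spin": 0}]'

```text
clock: 24.5
ee_pos: [0.4866, 0.2711, 0.1849]
tcp_rot: [-0.043, 0.112, 0.993, 0.018]
wrist_force: [0.3, 0.3, 0.2]
grip_width: 0.0342
```

Run:
```python
from h import *
c=cam("wrist"); dump(c,"wrist14"); P=pts(c); z=P[...,2]
m=(z>0.1)&(z<0.13)&(np.hypot(P[...,0]-.495,P[...,1]-.274)<0.04)
for mm,st,ce in comps(m,10): print(rect(P[mm]),st,P[mm].mean(0).round(4))
plan([(0.495,0.274,0.15,75,0.2)],step=20)
```

```text
([494.2, 274.4, 13.2, 13.6, 76.5], 449) [319 219  20  28 449] [0.4925 0.2746 0.1186]
at [0.4871 0.2703 0.1848] yaw 76.93 clk 24.55 toolz [-0.081  0.046 -0.996] grip 0.0339 F [-0.   0.1 -0.8] j7 0.99
2
[{"fingers": 0.2, "translation": [-5, 2, 17], "spin": 1.0}, {"fingers": 0.2, "translation": [-5, 2, 17], "spin": 1.0}]
```

View pics/wrist14.png

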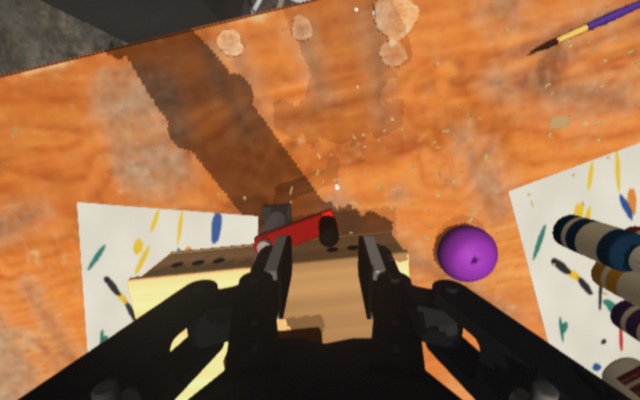

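Request:
jog_arm --rows '[{"fingers": 0.2,"translation": [-5,2,17],"spin": 1},{"fingers": 0.2,"translation": [-4,2,15],"spin": 1},{"fingers": 0.2,"translation": [0,0,0],"spin": 0}]'

```text
clock: 24.92
ee_pos: [0.4953, 0.2718, 0.148]
tcp_rot: [-0.044, 0.135, 0.99, 0.016]
wrist_force: [-1.0, -0.1, 0.5]
grip_width: 0.0338
```

Run:
```python
from h import *
plan([(0.495,0.274,0.109,75,0.2)],step=14)
```

```text
at [0.4953 0.2718 0.148 ] yaw 74.46 clk 24.93 toolz [-0.083  0.043 -0.996] grip 0.0338 F [-1.  -0.1  0.5] j7 0.97
3
[{"fingers": 0.2, "translation": [-1, 0, 13], "spin": -0.2}, {"fingers": 0.2, "translation": [-1, 0, 13], "spin": -0.2}, {"fingers": 0.2, "translation": [-1, 0, 13], "spin": -0.2}]
```

Request:
jog_arm --rows '[{"fingers": 0.2,"translation": [-1,1,13],"spin": 0},{"fingers": 0.2,"translation": [-1,0,13],"spin": 0},{"fingers": 0.2,"translation": [-1,0,12],"spin": 0},{"fingers": 0.2,"translation": [0,0,0],"spin": 0},{"fingers": 1,"translation": [0,0,0],"spin": 0},{"fingers": 1,"translation": [0,0,0],"spin": 0},{"fingers": 1,"translation": [0,0,0],"spin": 0}]'

```text
clock: 25.8
ee_pos: [0.4954, 0.2738, 0.107]
tcp_rot: [-0.044, 0.135, 0.99, 0.015]
wrist_force: [0.5, -0.4, -2.9]
grip_width: 0.0122
```

Run:
```python
from h import *
c=cam("wrist"); dump(c,"wrist15")
post=np.array([0.502,0.220]); 
s=bot.observe(); p=s["ee_pos"][:2]; print("r",np.linalg.norm(p-post))
a0=np.degrees(np.arctan2(*(p-post)[::-1])); print(a0)
way=[]
for a in np.arange(a0,-7.5,-12)[1:].tolist()+[-7.5]:
    q=post+0.054*np.array([np.cos(np.radians(a)),np.sin(np.radians(a))]); way.append((q[0],q[1],s["ee_pos"][2],75,1))
plan(way,step=20)
```

```text
r 0.05420486128446748
97.04127016674775
at [0.4954 0.2738 0.107 ] yaw 74.44 clk 25.85 toolz [-0.083  0.043 -0.996] grip 0.0124 F [ 0.4  1.9 -1.3] j7 0.99
9
[{"fingers": 1, "translation": [-11, 3, -1], "spin": -0.6}, {"fingers": 1, "translation": [-11, 1, -1], "spin": -0.0}, {"fingers": 1, "translation": [-11, -2, -1], "spin": -0.0}, {"fingers": 1, "translation": [-11, -4, -1], "spin": -0.0}, {"fingers": 1, "translation": [-10, -6, -1], "spin": -0.0}, {"fingers": 1, "translation": [-8, -8, -1], "spin": -0.0}, {"fingers": 1, "translation": [-6, -9, -1], "spin": -0.0}, {"fingers": 1, "translation": [-4, -10, -1], "spin": -0.0}, {"fingers": 1, "translation": [-2, -8, 0], "spin": -0.0}]
```

View pics/wrist15.png

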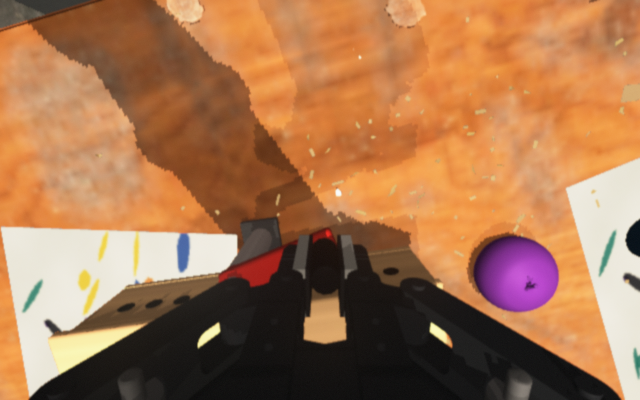

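Request:
jog_arm --rows '[{"fingers": 1,"translation": [-11,3,-1],"spin": 0},{"fingers": 1,"translation": [-11,1,-1],"spin": 0},{"fingers": 1,"translation": [-11,-2,-1],"spin": 0},{"fingers": 1,"translation": [-11,-4,-1],"spin": 0},{"fingers": 1,"translation": [0,0,0],"spin": 0}]'

```text
clock: 26.48
ee_pos: [0.5246, 0.2697, 0.107]
tcp_rot: [-0.06, 0.132, 0.989, 0.019]
wrist_force: [-3.6, -0.7, 1.6]
grip_width: 0.0122
```

```bash
cat > arc.py <<'E'
from h import *
post=np.array([0.502,0.220]); 
s=bot.observe(); p=s["ee_pos"][:2]; print("r",np.linalg.norm(p-post),"torq",s["ft_torque"].round(2))
a0=np.degrees(np.arctan2(*(p-post)[::-1])); print("ang rel box",a0+7.5)
way=[]
for a in np.arange(a0,-7.5,-12)[1:].tolist()+[-8.5]:
    q=post+0.054*np.array([np.cos(np.radians(a)),np.sin(np.radians(a))]); way.append((q[0],q[1],0.108,75,1))
plan(way,step=20)
E
python3 arc.py
```

```text
r 0.05455318925374524 torq [-0.7   0.77 -0.13]
ang rel box 73.0728421426862
at [0.5246 0.2697 0.107 ] yaw 74.7 clk 26.48 toolz [-0.114  0.054 -0.992] grip 0.0122 F [-3.6 -0.7  1.6] j7 1.04
7
[{"fingers": 1, "translation": [-11, -3, -2], "spin": -0.3}, {"fingers": 1, "translation": [-10, -5, -1], "spin": -0.0}, {"fingers": 1, "translation": [-9, -7, -1], "spin": -0.0}, {"fingers": 1, "translation": [-7, -9, -1], "spin": -0.0}, {"fingers": 1, "translation": [-5, -10, -1], "spin": -0.0}, {"fingers": 1, "translation": [-3, -11, -1], "spin": -0.0}, {"fingers": 1, "translation": [0, -2, 0], "spin": -0.0}]
```

Request:
jog_arm --rows '[{"fingers": 1,"translation": [-21,-8,-3],"spin": 0},{"fingers": 1,"translation": [-16,-16,-2],"spin": 0},{"fingers": 1,"translation": [0,0,0],"spin": 0}]'

```text
clock: 26.85
ee_pos: [0.5545, 0.2441, 0.1069]
tcp_rot: [-0.061, 0.129, 0.989, 0.024]
wrist_force: [-3.1, -1.0, 1.3]
grip_width: 0.0123
```

```bash
python3 arc.py
```

```text
r 0.05773455577911797 torq [-1.01  0.52 -0.  ]
ang rel box 32.11879338754722
at [0.5545 0.2441 0.1069] yaw 75.0 clk 26.85 toolz [-0.114  0.063 -0.991] grip 0.0123 F [-3.1 -1.   1.3] j7 1.11
3
[{"fingers": 1, "translation": [-3, -12, -2], "spin": 0.0}, {"fingers": 1, "translation": [-4, -10, -1], "spin": -0.0}, {"fingers": 1, "translation": [-2, -8, 0], "spin": -0.0}]
```

Request:
jog_arm --rows '[{"fingers": 1,"translation": [-4,-20,-2],"spin": 0},{"fingers": 1,"translation": [-2,-14,-1],"spin": 0},{"fingers": 1,"translation": [0,0,0],"spin": 0}]'

```text
clock: 27.22
ee_pos: [0.5643, 0.2163, 0.1069]
tcp_rot: [-0.046, 0.127, 0.99, 0.031]
wrist_force: [-3.7, -0.8, 2.8]
grip_width: 0.0121
```

```bash
python3 arc.py
python3 - <<'E'
from h import *
c=cam("wrist"); dump(c,"wrist16")
c=cam("side"); dump(c,"side16")
cv2.imwrite("pics/side16z.png",cv2.resize(c["img"][150:330,220:420,::-1],None,fx=3.5,fy=3.3,interpolation=cv2.INTER_CUBIC)[:600])
E
```

```text
r 0.06241165693090664 torq [-1.28  0.76  0.12]
ang rel box 4.12177873484184
at [0.5643 0.2163 0.1069] yaw 75.19 clk 27.23 toolz [-0.083  0.073 -0.994] grip 0.0121 F [-3.7 -0.8  2.8] j7 1.16
1
[{"fingers": 1, "translation": [8, -6, -1], "spin": 0.2}]
```

View pics/wrist16.png

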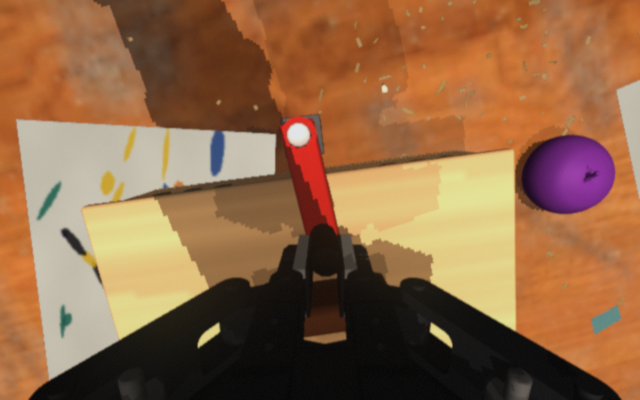

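View pics/side16z.png

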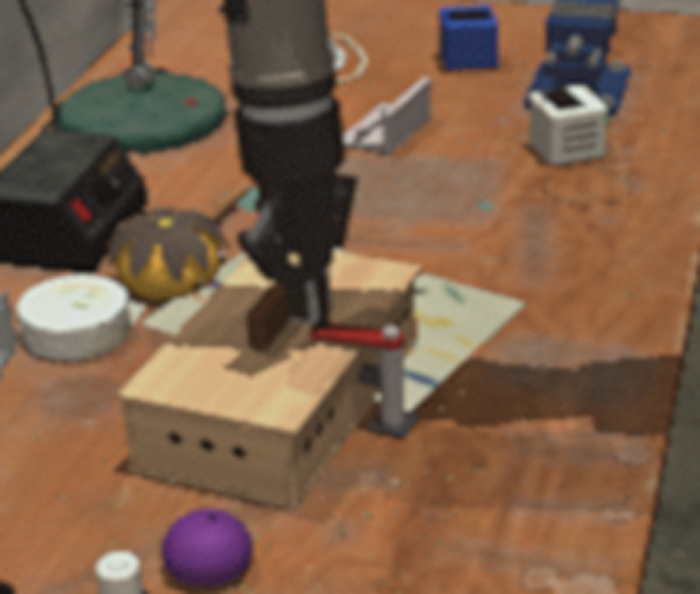

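```bash
cat > bar.py <<'E'
from h import *
import sys
def bar(nm):
    d=np.load(f"pics/{nm}.npz"); P=d["P"]; z=P[...,2]; hsv=cv2.cvtColor(d["img"],cv2.COLOR_RGB2HSV)
    red=((hsv[...,0]<6)|(hsv[...,0]>172))&(hsv[...,1]>150)&(hsv[...,2]>80)&(z>0.078)&(z<.095)&(P[...,0]>0.45)&(P[...,0]<0.62)&(P[...,1]<0.4)&(P[...,1]>.1)
    Q=P[red][:,:2]; c=Q.mean(0); v=np.linalg.svd(Q-c,full_matrices=False)[2][0]; v=v*np.sign(v@(c-np.array([.502,.22])))
    a=np.degrees(np.arctan2(v[1],v[0])); b=c-np.array([.502,.22]); print(nm,len(Q),"axis",a+7.5,"via centroid",np.degrees(np.arctan2(b[1],b[0]))+7.5, "lo/hi",Q.min(0),Q.max(0))
for n in sys.argv[1:]: bar(n)
E
python3 bar.py wrist16 wrist14 side16
python3 - <<'E'
from h import *
d=np.load("pics/wrist16.npz"); P=d["P"]; z=P[...,2]
m=(z>0.068)&(z<0.0785)&(np.hypot(P[...,0]-.593,P[...,1]-.208)<0.16)
Q=P[m]; print(rect(Q),np.linalg.lstsq(np.c_[Q[:,:2],np.ones(len(Q))],Q[:,2],rcond=None)[0],Q[:,2].mean())
E
```

```text
wrist16 3224 axis 5.864556517385845 via centroid 7.802000386465739 lo/hi [0.49280207 0.21040646] [0.55782971 0.22987747]
wrist14 1049 axis 102.90526838462671 via centroid 110.43089368516196 lo/hi [0.48507447 0.21157241] [0.50777893 0.28156373]
side16 98 axis 5.7995492092314285 via centroid 17.58264771072008 lo/hi [0.4949581  0.21323973] [0.56072778 0.23161017]
([583.9, 207.5, 246.5, 121.2, 82.5], 44985) [ 0.00227863 -0.0007882   0.07145436] 0.07256117635653102
```

Request:
jog_arm --rows '[{"fingers": 0.4,"translation": [0,0,0],"spin": 0},{"fingers": 0.3,"translation": [0,0,0],"spin": 0},{"fingers": 0.2,"translation": [0,0,0],"spin": 0}]'

```text
clock: 27.7
ee_pos: [0.5643, 0.2181, 0.1082]
tcp_rot: [-0.046, 0.127, 0.99, 0.032]
wrist_force: [0.2, -0.1, 0.6]
grip_width: 0.034
```

Run:
```python
from h import *
plan([(0.564,0.216,0.24,75,0.2)],step=40)
```

```text
at [0.5643 0.2181 0.1082] yaw 75.26 clk 27.7 toolz [-0.082  0.076 -0.994] grip 0.034 F [ 0.2 -0.1  0.6] j7 1.16
4
[{"fingers": 0.2, "translation": [3, 1, -33], "spin": 0.1}, {"fingers": 0.2, "translation": [3, 1, -33], "spin": 0.1}, {"fingers": 0.2, "translation": [3, 1, -33], "spin": 0.1}, {"fingers": 0.2, "translation": [3, 1, -33], "spin": 0.1}]
```

Request:
jog_arm --rows '[{"fingers": 0.2,"translation": [3,1,-33],"spin": 0},{"fingers": 0.2,"translation": [3,1,-33],"spin": 0},{"fingers": 0.2,"translation": [3,1,-33],"spin": 0},{"fingers": 0.2,"translation": [3,1,-33],"spin": 0},{"fingers": 0.2,"translation": [0,0,0],"spin": 0}]'

```text
clock: 28.32
ee_pos: [0.5638, 0.2173, 0.2457]
tcp_rot: [-0.046, 0.125, 0.99, 0.034]
wrist_force: [0.5, -0.3, 0.2]
grip_width: 0.0341
```

```bash
python3 - <<'E'
from h import *
plan([(0.40,-0.10,0.28,-40)],step=30,rev=True)
c=cam("side"); dump(c,"side17")
E
python3 bar.py side17
```

```text
at [0.5638 0.2173 0.2457] yaw 75.41 clk 28.32 toolz [-0.082  0.079 -0.993] grip 0.0341 F [ 0.5 -0.3  0.2] j7 1.11
13
[{"fingers": -1, "translation": [6, -27, -4], "spin": 8.9}, {"fingers": -1, "translation": [2, -27, -4], "spin": 8.9}, {"fingers": -1, "translation": [-2, -27, -4], "spin": 8.9}, {"fingers": -1, "translation": [-6, -27, -4], "spin": 8.9}, {"fingers": -1, "translation": [-10, -25, -4], "spin": 8.9}, {"fingers": -1, "translation": [-14, -24, -4], "spin": 8.9}, {"fingers": -1, "translation": [-17, -21, -4], "spin": 8.9}, {"fingers": -1, "translation": [-21, -18, -4], "spin": 8.9}, {"fingers": -1, "translation": [-23, -15, -4], "spin": 8.9}, {"fingers": -1, "translation": [-25, -11, -4], "spin": 8.9}, {"fingers": -1, "translation": [-26, -7, -4], "spin": 8.9}, {"fingers": -1, "translation": [-27, -3, -4], "spin": 8.9}, {"fingers": -1, "translation": [-27, 1, -4], "spin": 8.9}]
side17 104 axis 5.858958058763835 via centroid 17.307121138318504 lo/hi [0.49456851 0.21318543] [0.56076946 0.23272806]
```

View pics/side17.png

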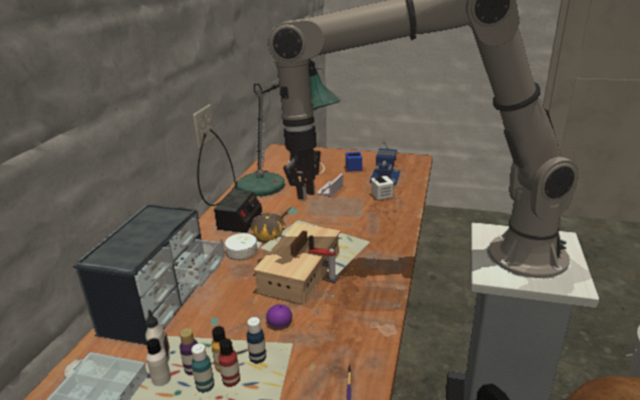

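Request:
jog_arm --rows '[{"fingers": -1,"translation": [6,-27,-4],"spin": 8.9},{"fingers": -1,"translation": [2,-27,-4],"spin": 8.9},{"fingers": -1,"translation": [-2,-27,-4],"spin": 8.9},{"fingers": -1,"translation": [-6,-27,-4],"spin": 8.9},{"fingers": -1,"translation": [-10,-25,-4],"spin": 8.9},{"fingers": -1,"translation": [-14,-24,-4],"spin": 8.9},{"fingers": -1,"translation": [-17,-21,-4],"spin": 8.9},{"fingers": -1,"translation": [-21,-18,-4],"spin": 8.9},{"fingers": -1,"translation": [-23,-15,-4],"spin": 8.9},{"fingers": -1,"translation": [-25,-11,-4],"spin": 8.9},{"fingers": -1,"translation": [-26,-7,-4],"spin": 8.9},{"fingers": -1,"translation": [-27,-3,-4],"spin": 8.9},{"fingers": -1,"translation": [-27,1,-4],"spin": 8.9},{"fingers": -1,"translation": [0,0,0],"spin": 0}]'

```text
clock: 30.12
ee_pos: [0.3733, -0.0986, 0.2716]
tcp_rot: [-0.06, 0.917, 0.392, -0.04]
wrist_force: [0.5, 0.6, -0.6]
grip_width: 0.0853
```

Run:
```python
from h import *
c=cam("wrist"); dump(c,"wrist18")
plan([(0.42,-0.26,0.22,-59.3)],step=30,rev=True); print(bot.observe()["qpos"].round(2))
```

```text
at [ 0.3738 -0.0971  0.2713] yaw -43.6 clk 30.18 toolz [-0.122  0.079 -0.989] grip 0.0858 F [ 0.5  1.1 -0.7] j7 -0.44
6
[{"fingers": -1, "translation": [-14, 25, 5], "spin": 2.6}, {"fingers": -1, "translation": [-13, 26, 5], "spin": 2.6}, {"fingers": -1, "translation": [-12, 26, 5], "spin": 2.6}, {"fingers": -1, "translation": [-11, 27, 5], "spin": 2.6}, {"fingers": -1, "translation": [-9, 27, 5], "spin": 2.6}, {"fingers": -1, "translation": [-8, 28, 5], "spin": 2.6}]
[-0.52  0.06  0.82  1.78 -0.08  1.46 -0.44]
```

View pics/wrist18.png

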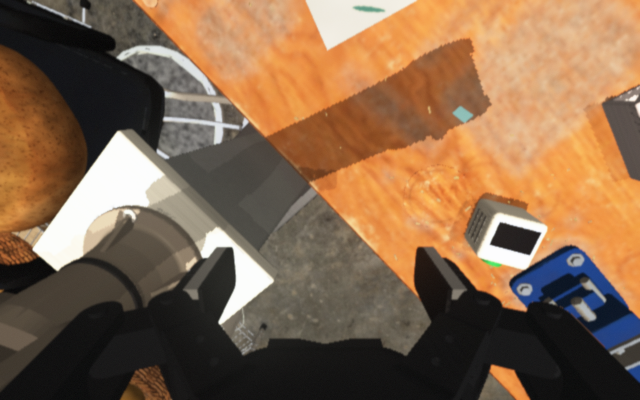

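Run:
```python
from h import *
plan([(0.42,-0.20,0.25,-43.6)],step=60,rev=True); print(bot.observe()["qpos"].round(3))
```

```text
at [ 0.3738 -0.0971  0.2713] yaw -43.6 clk 30.18 toolz [-0.122  0.079 -0.989] grip 0.0858 F [ 0.5  1.1 -0.7] j7 -0.44
2
[{"fingers": -1, "translation": [-21, 53, 4], "spin": 0.0}, {"fingers": -1, "translation": [-21, 53, 4], "spin": 0.0}]
[-0.519  0.059  0.819  1.781 -0.083  1.461 -0.442]
```

Request:
jog_arm --rows '[{"fingers": -1,"translation": [-21,53,4],"spin": 0.0},{"fingers": -1,"translation": [-21,53,4],"spin": 0.0}]'

```text
clock: 30.42
ee_pos: [0.4245, -0.1921, 0.2478]
tcp_rot: [-0.064, 0.912, 0.404, -0.037]
wrist_force: [0.7, 0.1, 0.1]
grip_width: 0.0857
```

Run:
```python
from h import *
for i in range(3):
    plan([(0.42,-0.20,0.25,-43.6)],step=60,rev=True); s=bot.observe(); print(s["qpos"].round(3),s["qvel"].round(3)); camera("wrist")
```

```text
at [ 0.4245 -0.1921  0.2478] yaw -42.26 clk 30.43 toolz [-0.12   0.086 -0.989] grip 0.0857 F [0.7 0.1 0.1] j7 -0.08
1
[{"fingers": -1, "translation": [-9, 2, -2], "spin": 1.3}]
[-0.285  0.322  0.906  1.628 -0.255  1.467 -0.076] [ 1.026  1.062  0.13  -0.7   -0.734  0.09   1.317]
at [ 0.4251 -0.2002  0.2443] yaw -42.83 clk 30.48 toolz [-0.124  0.075 -0.989] grip 0.0854 F [ 3.  -5.5 -0.3] j7 -0.07
1
[{"fingers": -1, "translation": [-3, -5, -5], "spin": 0.8}]
[-0.276  0.336  0.91   1.624 -0.253  1.46  -0.073] [-0.073 -0.106 -0.03   0.09   0.092  0.059 -0.244]
at [ 0.4232 -0.1969  0.2452] yaw -42.97 clk 30.52 toolz [-0.126  0.079 -0.989] grip 0.0855 F [-1.9  0.6  0.4] j7 -0.08
1
[{"fingers": -1, "translation": [-5, -1, -5], "spin": 0.6}]
[-0.28   0.331  0.908  1.627 -0.251  1.464 -0.08 ] [-0.065 -0.101 -0.039  0.042  0.008  0.071 -0.079]
```

Request:
jog_arm --rows '[{"fingers": -1,"translation": [-7,0,-60],"spin": 0.0}]'

```text
clock: 30.7
ee_pos: [0.4221, -0.1991, 0.3003]
tcp_rot: [-0.071, 0.912, 0.401, -0.046]
wrist_force: [1.8, -0.3, 1.4]
grip_width: 0.0855
```

```bash
cat > st.py <<'E'
from h import *
for i in range(3):
    s=bot.observe(); y,M=yawof(s); print(round(s["clock"],2),s["ee_pos"].round(4),round(y,1),"toolz",M[:,2].round(4),"q",s["qpos"].round(2),"v",s["qvel"].round(2)); camera("wrist")
E
python3 st.py
```

```text
30.7 [ 0.4221 -0.1991  0.3003] -42.7 toolz [-0.1408  0.0919 -0.9858] q [-0.27  0.31  0.92  1.51 -0.24  1.61 -0.08] v [ 0.16 -0.12  0.13 -1.22  0.13  1.12 -0.01]
30.75 [ 0.4269 -0.2045  0.3106] -42.7 toolz [-0.1219  0.0813 -0.9892] q [-0.26  0.31  0.92  1.49 -0.23  1.61 -0.08] v [-0.01 -0.05  0.03 -0.01 -0.01 -0.18  0.  ]
30.8 [ 0.4276 -0.205   0.3095] -42.7 toolz [-0.1188  0.08   -0.9897] q [-0.27  0.31  0.92  1.49 -0.23  1.61 -0.08] v [-0.01  0.01 -0.02  0.08 -0.01 -0.06  0.  ]
```

Request:
jog_arm --rows '[{"fingers": -1,"translation": [0,0,60],"spin": 0.0},{"fingers": -1,"translation": [0,0,60],"spin": 0.0},{"fingers": -1,"translation": [0,0,0],"spin": 0.0},{"fingers": -1,"translation": [0,0,-15],"spin": 0.0},{"fingers": -1,"translation": [0,0,-15],"spin": 0.0},{"fingers": -1,"translation": [0,0,-15],"spin": 0.0},{"fingers": -1,"translation": [0,0,-15],"spin": 0.0},{"fingers": -1,"translation": [0,0,-15],"spin": 0.0},{"fingers": -1,"translation": [0,0,-15],"spin": 0.0},{"fingers": -1,"translation": [0,0,-15],"spin": 0.0}]'

```text
clock: 32.1
ee_pos: [0.4369, -0.2022, 0.316]
tcp_rot: [-0.049, 0.911, 0.41, -0.023]
wrist_force: [-0.4, -0.4, 0.0]
grip_width: 0.0853
```

```bash
python3 st.py
```

```text
32.1 [ 0.4369 -0.2022  0.316 ] -41.6 toolz [-0.0828  0.071  -0.994 ] q [-0.28  0.29  0.92  1.49 -0.24  1.59 -0.09] v [ 0.03 -0.03  0.03 -0.35  0.02  0.31 -0.03]
32.15 [ 0.4382 -0.2033  0.3183] -41.6 toolz [-0.0781  0.0688 -0.9946] q [-0.28  0.29  0.92  1.48 -0.24  1.59 -0.09] v [ 0.    0.    0.    0.04 -0.   -0.06  0.01]
32.2 [ 0.4377 -0.2031  0.3167] -41.6 toolz [-0.0796  0.0694 -0.9944] q [-0.28  0.29  0.92  1.49 -0.24  1.58 -0.09] v [-0.    0.02 -0.01  0.08 -0.   -0.03  0.01]
```

Request:
jog_arm --rows '[{"fingers": -1,"translation": [0,0,60],"spin": 0.0},{"fingers": -1,"translation": [0,0,60],"spin": 0.0},{"fingers": -1,"translation": [0,0,0],"spin": 0.0},{"fingers": -1,"translation": [0,0,-15],"spin": 0.0},{"fingers": -1,"translation": [0,0,-15],"spin": 0.0},{"fingers": -1,"translation": [0,0,-15],"spin": 0.0},{"fingers": -1,"translation": [0,0,-15],"spin": 0.0},{"fingers": -1,"translation": [0,0,-15],"spin": 0.0},{"fingers": -1,"translation": [0,0,-15],"spin": 0.0},{"fingers": -1,"translation": [0,0,-15],"spin": 0.0},{"fingers": -1,"translation": [0,0,60],"spin": 0.0},{"fingers": -1,"translation": [0,0,60],"spin": 0.0},{"fingers": -1,"translation": [0,0,0],"spin": 0.0},{"fingers": -1,"translation": [0,0,-15],"spin": 0.0},{"fingers": -1,"translation": [0,0,-15],"spin": 0.0},{"fingers": -1,"translation": [0,0,-15],"spin": 0.0}]'

```text
clock: 34.25
ee_pos: [0.4559, -0.2162, 0.2786]
tcp_rot: [-0.015, 0.912, 0.411, 0.007]
wrist_force: [1.1, 0.1, -0.6]
grip_width: 0.0856
```

```bash
python3 st.py
```

```text
34.25 [ 0.4559 -0.2162  0.2786] -41.5 toolz [ 8.000e-04  3.280e-02 -9.995e-01] q [-0.29  0.28  0.92  1.58 -0.25  1.41 -0.07] v [-0.02 -0.1   0.05 -0.31  0.07  0.31 -0.07]
34.3 [ 0.4574 -0.2175  0.2813] -41.5 toolz [ 0.0062  0.0305 -0.9995] q [-0.29  0.28  0.92  1.58 -0.25  1.41 -0.07] v [ 0.    0.01  0.    0.03 -0.01 -0.07  0.02]
34.35 [ 0.457  -0.2173  0.2796] -41.5 toolz [ 0.0049  0.031  -0.9995] q [-0.29  0.28  0.92  1.58 -0.25  1.41 -0.07] v [ 0.    0.02 -0.02  0.08 -0.01 -0.03  0.01]
```

```bash
cat > timer.py <<'E'
from h import *
import sys
def tim(nm):
    d=np.load(f"pics/{nm}.npz"); P=d["P"]; z=P[...,2]; hsv=cv2.cvtColor(d["img"],cv2.COLOR_RGB2HSV)
    m=(z>0.052)&(z<0.068)&(P[...,0]>0.35)&(P[...,0]<0.66)&(P[...,1]>-0.36)&(P[...,1]<-0.2)
    for mm,st,ce in comps(m,40): print(nm,"timer top",ce.round(),st[4],rect(P[mm]),P[mm].mean(0).round(3))
    g=(hsv[...,0]>45)&(hsv[...,0]<80)&(hsv[...,1]>120)&(P[...,1]<-0.15)&(P[...,0]<0.62)&(P[...,0]>.35)&(P[...,1]>-.4)&(z<.07)
    for mm,st,ce in comps(g,5): print(nm,"green",ce.round(),st[4],np.nanmean(P[mm],0).round(4),"min",np.nanmin(P[mm],0).round(4),"max",np.nanmax(P[mm],0).round(4))
    m=(z>0.042)&(z<0.0515)&(P[...,0]>0.57)&(P[...,0]<0.66)&(P[...,1]>-0.37)&(P[...,1]<-0.2)
    for mm,st,ce in comps(m,20): print(nm,"stop",ce.round(),st[4],rect(P[mm]),P[mm].mean(0).round(3))
for n in sys.argv[1:]: tim(n)
E
python3 - <<'E'
from h import *
c=cam("wrist"); dump(c,"wrist19")
plan([(0.448,-0.281,0.14,-59.3)],step=15,rev=True)
E
python3 timer.py wrist19 side17
```

```text
at [ 0.4552 -0.2155  0.2758] yaw -41.46 clk 34.45 toolz [-0.001  0.034 -0.999] grip 0.0856 F [ 1.  -0.2 -0.2] j7 -0.07
11
[{"fingers": -1, "translation": [-5, 4, 12], "spin": 1.6}, {"fingers": -1, "translation": [-5, 4, 12], "spin": 1.6}, {"fingers": -1, "translation": [-5, 4, 12], "spin": 1.6}, {"fingers": -1, "translation": [-5, 4, 12], "spin": 1.6}, {"fingers": -1, "translation": [-5, 4, 12], "spin": 1.6}, {"fingers": -1, "translation": [-5, 4, 12], "spin": 1.6}, {"fingers": -1, "translation": [-4, 5, 12], "spin": 1.6}, {"fingers": -1, "translation": [-4, 5, 12], "spin": 1.6}, {"fingers": -1, "translation": [-4, 5, 12], "spin": 1.6}, {"fingers": -1, "translation": [-4, 5, 12], "spin": 1.6}, {"fingers": -1, "translation": [-4, 5, 12], "spin": 1.6}]
wrist19 timer top [361. 218.] 2256 ([449.5, -283.3, 60.5, 60.2, 33.4], 2256) [ 0.451 -0.281  0.059]
wrist19 green [352. 243.] 40 [ 0.4181 -0.3033  0.0449] min [ 0.412  -0.312   0.0405] max [ 0.4235 -0.2957  0.0473]
wrist19 stop [469. 130.] 727 ([611.4, -286.7, 99.6, 8.6, 78.3], 727) [ 0.611 -0.285  0.047]
side17 timer top [382. 181.] 164 ([446.3, -279.7, 60.9, 62.1, 31.2], 164) [ 0.448 -0.275  0.06 ]
side17 stop [336. 179.] 48 ([610.1, -287.0, 103.6, 12.5, 77.3], 48) [ 0.61  -0.286  0.047]
```

View pics/wrist19.png

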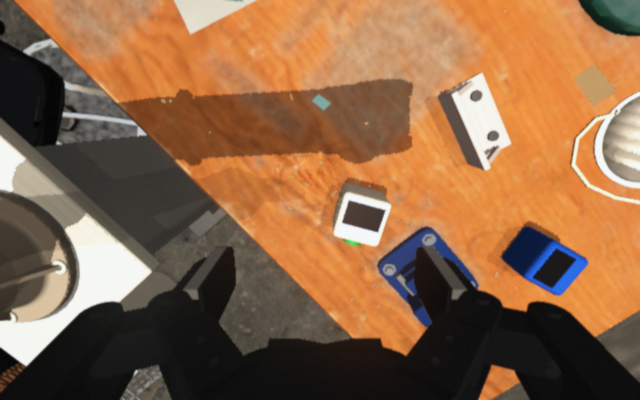

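Run:
```python
from h import *
d=np.load("pics/wrist19.npz"); P=d["P"]; z=P[...,2]; hsv=cv2.cvtColor(d["img"],cv2.COLOR_RGB2HSV)
m=(hsv[...,0]>100)&(hsv[...,0]<125)&(hsv[...,1]>120)&(P[...,1]>-.45)&(P[...,0]<.6)&(z>.004)&(z<.12)
a=np.radians(-58); y=np.array([np.cos(a),np.sin(a)]); x=np.array([-y[1],y[0]])
Q=P[m]; D=Q[:,:2]-[.449,-.282]; u=D@x; v=D@y
for lo in range(-60,70,10):
    k=(u*1000>=lo)&(u*1000<lo+10)
    if k.any(): print(lo, "min along jaw",v[k].min().round(4), "z",Q[k][:,2].max().round(3))
```

```text
-60 min along jaw 0.0623 z 0.075
-50 min along jaw 0.0693 z 0.074
-40 min along jaw 0.076 z 0.014
-30 min along jaw 0.0804 z 0.014
-20 min along jaw 0.0878 z 0.014
-10 min along jaw 0.093 z 0.013
```

Request:
jog_arm --rows '[{"fingers": -1,"translation": [-5,4,12],"spin": 1.5},{"fingers": -1,"translation": [-5,4,12],"spin": 1.5},{"fingers": -1,"translation": [-5,4,12],"spin": 1.5},{"fingers": -1,"translation": [-5,4,12],"spin": 1.5},{"fingers": -1,"translation": [-5,4,12],"spin": 1.5},{"fingers": -1,"translation": [-5,4,12],"spin": 1.5},{"fingers": -1,"translation": [-4,5,12],"spin": 1.5},{"fingers": -1,"translation": [-4,5,12],"spin": 1.5},{"fingers": -1,"translation": [-4,5,12],"spin": 1.5},{"fingers": -1,"translation": [-4,5,12],"spin": 1.5},{"fingers": -1,"translation": [-4,5,12],"spin": 1.5}]'

```text
clock: 35.83
ee_pos: [0.4472, -0.2849, 0.1309]
tcp_rot: [-0.017, 0.964, 0.266, 0.002]
wrist_force: [-0.1, -0.3, 0.2]
grip_width: 0.0856
```

```bash
python3 - <<'E'
from h import *
c=cam("wrist"); dump(c,"wrist20")
plan([(0.449,-0.282,0.1,-58),(0.449,-0.282,0.03,-58)],step=14,rev=True)
E
python3 timer.py wrist20
```

```text
at [ 0.4459 -0.2852  0.1293] yaw -59.22 clk 35.88 toolz [-0.008  0.035 -0.999] grip 0.0855 F [ 0.3 -1.  -0.1] j7 -0.08
8
[{"fingers": -1, "translation": [1, 0, 10], "spin": -0.4}, {"fingers": -1, "translation": [1, 0, 10], "spin": -0.4}, {"fingers": -1, "translation": [1, 0, 10], "spin": -0.4}, {"fingers": -1, "translation": [0, 0, 14], "spin": -0.0}, {"fingers": -1, "translation": [0, 0, 14], "spin": -0.0}, {"fingers": -1, "translation": [0, 0, 14], "spin": -0.0}, {"fingers": -1, "translation": [0, 0, 14], "spin": -0.0}, {"fingers": -1, "translation": [0, 0, 14], "spin": -0.0}]
wrist20 timer top [329. 206.] 6683 ([450.1, -282.9, 58.7, 59.9, 33.3], 6683) [ 0.452 -0.282  0.059]
wrist20 green [331. 251.] 96 [ 0.4183 -0.3042  0.0449] min [ 0.4118 -0.3131  0.0409] max [ 0.4238 -0.2956  0.0477]
wrist20 stop [500.  26.] 1293 ([605.9, -312.3, 49.5, 9.7, 78.1], 1293) [ 0.605 -0.313  0.047]
```

View pics/wrist20.png

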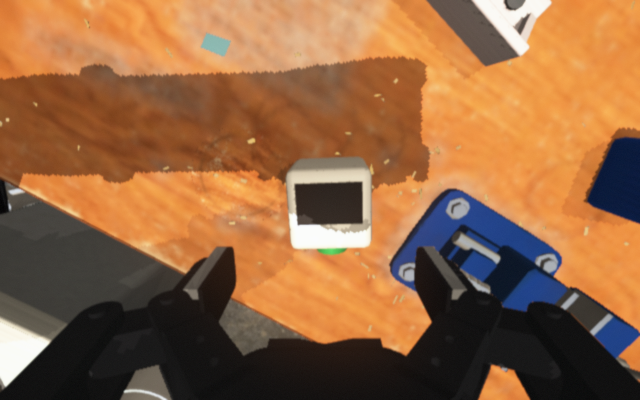

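Request:
jog_arm --rows '[{"fingers": -1,"translation": [2,1,12],"spin": -0.7},{"fingers": -1,"translation": [1,0,12],"spin": -0.7},{"fingers": -1,"translation": [1,0,12],"spin": -0.6},{"fingers": -1,"translation": [0,0,14],"spin": 0},{"fingers": -1,"translation": [0,0,14],"spin": 0},{"fingers": -1,"translation": [0,0,14],"spin": 0},{"fingers": -1,"translation": [0,0,13],"spin": 0},{"fingers": -1,"translation": [0,0,0],"spin": 0}]'

```text
clock: 36.88
ee_pos: [0.4495, -0.2793, 0.0313]
tcp_rot: [-0.019, 0.959, 0.284, 0.001]
wrist_force: [0.0, -0.5, 0.7]
grip_width: 0.0852
```

Run:
```python
from h import *
plan([(0.450,-0.283,0.03,-57)],step=14,rev=True)
```

```text
at [ 0.4495 -0.2793  0.0313] yaw -57.01 clk 36.88 toolz [-0.009  0.037 -0.999] grip 0.0852 F [ 0.  -0.5  0.7] j7 0.04
1
[{"fingers": -1, "translation": [-2, 3, 1], "spin": -0.0}]
```

Request:
jog_arm --rows '[{"fingers": -1,"translation": [-2,3,1],"spin": 0},{"fingers": 1,"translation": [0,0,0],"spin": 0},{"fingers": 1,"translation": [0,0,0],"spin": 0},{"fingers": 1,"translation": [0,0,0],"spin": 0},{"fingers": 1,"translation": [0,0,0],"spin": 0},{"fingers": 1,"translation": [0,0,-12],"spin": 0},{"fingers": 1,"translation": [0,0,-12],"spin": 0},{"fingers": 1,"translation": [0,0,0],"spin": 0}]'

```text
clock: 37.88
ee_pos: [0.4503, -0.2849, 0.0571]
tcp_rot: [-0.018, 0.959, 0.284, 0.002]
wrist_force: [0.1, 0.1, -3.5]
grip_width: 0.0591
```

```bash
python3 - <<'E'
from h import *
c=cam("side"); dump(c,"side21")
# braced centre from stop: centre (0.610,-0.288), normal -11.8deg, 4 half thick
n=np.array([np.cos(np.radians(-11.8)),np.sin(np.radians(-11.8))]); 
st=np.array([.6105,-.2875]); 
for off in (34,44,90): print(off,(st-n*off/1000).round(4))
cv2.imwrite("pics/side21z.png",cv2.resize(c["img"][130:230,280:430,::-1],None,fx=5,fy=5,interpolation=cv2.INTER_CUBIC)[:600])
tgt=st-n*0.060
plan([(tgt[0],tgt[1],0.055,-101.8,1)],step=14,rev=True)
E
python3 timer.py side21
```

```text
34 [ 0.5772 -0.2805]
44 [ 0.5674 -0.2785]
90 [ 0.5224 -0.2691]
at [ 0.45   -0.2845  0.0566] yaw -57.02 clk 37.92 toolz [-0.007  0.036 -0.999] grip 0.0597 F [ 0.4  0.5 -3.1] j7 0.02
8
[{"fingers": 1, "translation": [11, 6, 0], "spin": 5.6}, {"fingers": 1, "translation": [12, 5, 0], "spin": 5.6}, {"fingers": 1, "translation": [12, 4, 0], "spin": 5.6}, {"fingers": 1, "translation": [13, 2, 0], "spin": 5.6}, {"fingers": 1, "translation": [13, 1, 0], "spin": 5.6}, {"fingers": 1, "translation": [13, 0, 0], "spin": 5.6}, {"fingers": 1, "translation": [13, -1, 0], "spin": 5.6}, {"fingers": 1, "translation": [13, -3, 0], "spin": 5.6}]
side21 timer top [383. 182.] 95 ([446.5, -269.7, 75.5, 53.6, 3.5], 95) [ 0.444 -0.26   0.06 ]
side21 stop [336. 179.] 42 ([609.7, -288.8, 100.1, 12.0, 77.2], 42) [ 0.611 -0.283  0.047]
```

View pics/side21z.png

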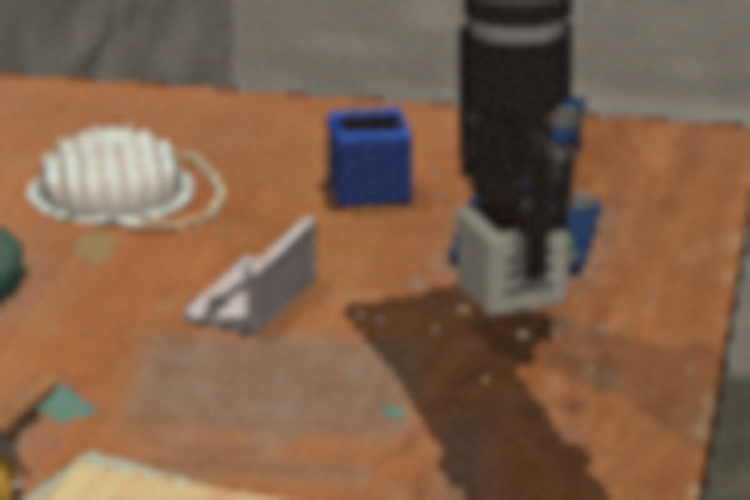

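Request:
jog_arm --rows '[{"fingers": 1,"translation": [11,6,0],"spin": 5.6},{"fingers": 1,"translation": [12,5,0],"spin": 5.6},{"fingers": 1,"translation": [12,4,0],"spin": 5.6},{"fingers": 1,"translation": [13,2,0],"spin": 5.6},{"fingers": 1,"translation": [13,1,0],"spin": 5.6},{"fingers": 1,"translation": [13,0,0],"spin": 5.6},{"fingers": 1,"translation": [13,-1,0],"spin": 5.6},{"fingers": 1,"translation": [10,-2,0],"spin": 5.6},{"fingers": 1,"translation": [0,0,0],"spin": 0}]'

```text
clock: 39.05
ee_pos: [0.5516, -0.2729, 0.0523]
tcp_rot: [-0.02, 0.993, -0.114, -0.009]
wrist_force: [-0.5, 0.4, -2.2]
grip_width: 0.0595
```

```bash
python3 - <<'E'
from h import *
c=cam("side"); dump(c,"side22"); c=cam("scene"); dump(c,"scene22"); c=cam("wrist"); dump(c,"wrist22")
plan([(0.5674,-0.2785,0.05,-101.8,1)],step=14,rev=True); print(bot.observe()["qpos"].round(2))
d=np.load("pics/side22.npz");P=d["P"];hsv=cv2.cvtColor(d["img"],cv2.COLOR_RGB2HSV)
m=(P[...,2]>0.3)&(hsv[...,0]>50)&(hsv[...,0]<95)&(hsv[...,1]>80); Q=P[m]; print(len(Q),np.nanpercentile(Q,[0,5,50,95,100],axis=0).round(3))
m=(P[...,2]>0.3)&(P[...,2]<.5)&(hsv[...,1]<80)&(P[...,1]<-0.05)&(P[...,0]>.35)&(P[...,1]>-.5)&(P[...,0]<.7); Q=P[m]; print("arm",len(Q),np.nanpercentile(Q,[0,5,50,95,100],axis=0).round(3))
E
python3 timer.py wrist22
```

```text
at [ 0.5502 -0.2738  0.0527] yaw -103.3 clk 39.2 toolz [-0.013  0.042 -0.999] grip 0.0596 F [ 0.  -0.4 -3.3] j7 -0.81
2
[{"fingers": 1, "translation": [9, 0, 1], "spin": -0.7}, {"fingers": 1, "translation": [9, 0, 1], "spin": -0.7}]
[-0.13  0.82  0.97  1.56 -0.73  1.19 -0.81]
170 [[ 0.615 -0.14   0.373]
 [ 0.618 -0.134  0.39 ]
 [ 0.633 -0.125  0.422]
 [ 0.646 -0.105  0.442]
 [ 0.65  -0.099  0.447]]
arm 2514 [[ 0.388 -0.293  0.3  ]
 [ 0.442 -0.272  0.316]
 [ 0.557 -0.162  0.408]
 [ 0.65  -0.066  0.486]
 [ 0.699 -0.05   0.5  ]]
wrist22 timer top [325. 212.] 1572 ([578.2, -280.0, 56.5, 3.1, 77.2], 1572) [ 0.579 -0.28   0.061]
wrist22 timer top [236. 257.] 253 ([567.2, -238.6, 2.6, 12.4, 17.5], 253) [ 0.567 -0.237  0.062]
wrist22 timer top [414. 259.] 305 ([550.0, -312.0, 12.2, 3.1, 47.4], 305) [ 0.549 -0.313  0.061]
wrist22 stop [327. 126.] 4547 ([611.6, -287.3, 100.0, 8.2, 78.0], 4547) [ 0.612 -0.288  0.047]
wrist22 stop [326. 202.] 707 ([577.8, -279.6, 56.7, 2.8, 77.4], 707) [ 0.578 -0.28   0.047]
```

View pics/side22.png

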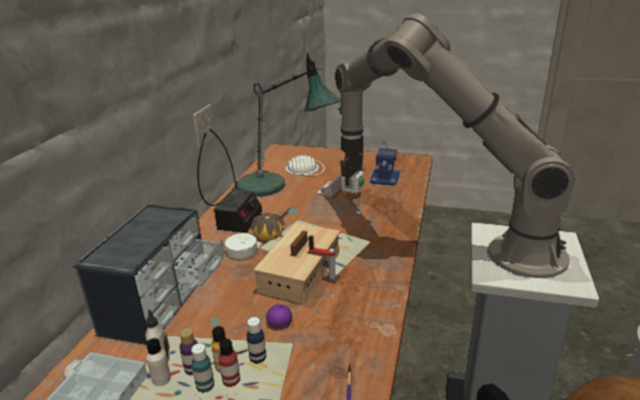

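View pics/scene22.png

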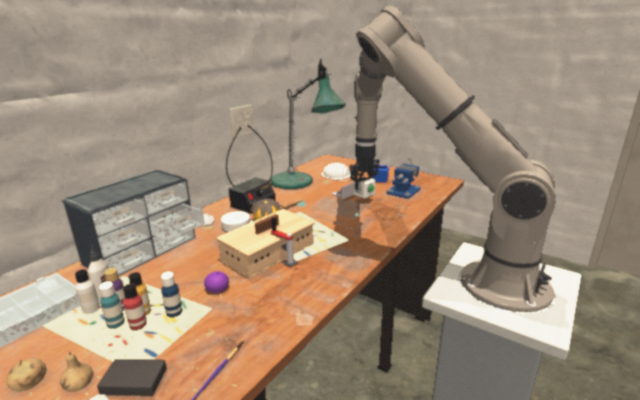

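View pics/wrist22.png

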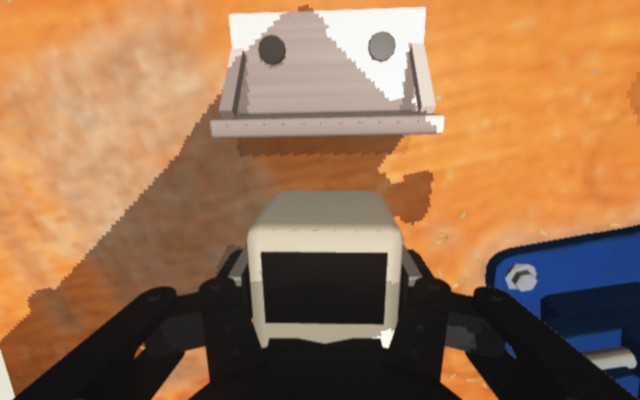

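Run:
```python
from h import *
for nm,box in (("side22",(338,372,60,150)),("scene22",(352,388,30,145))):
    d=np.load(f"pics/{nm}.npz");P=d["P"];a,b,c,e=box; Q=P[c:e,a:b].reshape(-1,3); Q=Q[(Q[:,1]>-.45)&(Q[:,0]<.75)]
    for z in np.arange(.2,.6,.05):
        q=Q[(Q[:,2]>z)&(Q[:,2]<z+.05)]
        if len(q)>5: print(nm,round(z,2),"x",np.percentile(q[:,0],[2,98]).round(3),"y",np.percentile(q[:,1],[2,98]).round(3),len(q))
    hsv=cv2.cvtColor(d["img"],cv2.COLOR_RGB2HSV)
    m=(P[...,2]>0.3)&(hsv[...,0]>50)&(hsv[...,0]<95)&(hsv[...,1]>80)&(P[...,0]<.72); q=P[m]
    D=np.sqrt(((q[:,None]-Q[None,::3])**2).sum(-1)); i=np.unravel_index(np.nanargmin(D),D.shape); print("min visible dist",np.nanmin(D), q[i[0]],Q[::3][i[1]], np.nanpercentile(q,[0,100],axis=0).round(3))
```

```text
side22 0.2 x [0.516 0.586] y [-0.283 -0.24 ] 336
side22 0.25 x [0.52  0.588] y [-0.281 -0.243] 326
side22 0.3 x [0.519 0.591] y [-0.282 -0.246] 353
side22 0.35 x [0.494 0.593] y [-0.283 -0.139] 353
side22 0.4 x [0.472 0.593] y [-0.264 -0.133] 436
side22 0.45 x [0.457 0.566] y [-0.236 -0.059] 322
side22 0.5 x [0.455 0.47 ] y [-0.083 -0.054] 13
min visible dist 0.07064242272001951 [ 0.62115485 -0.10557307  0.40277428] [ 0.5628365  -0.13074915  0.37186332] [[ 0.615 -0.14   0.373]
 [ 0.65  -0.099  0.447]]
scene22 0.2 x [0.517 0.58 ] y [-0.29  -0.241] 213
scene22 0.25 x [0.518 0.587] y [-0.291 -0.245] 302
scene22 0.3 x [0.519 0.578] y [-0.289 -0.246] 306
scene22 0.35 x [0.49  0.584] y [-0.288 -0.21 ] 331
scene22 0.4 x [0.437 0.587] y [-0.255 -0.115] 371
scene22 0.45 x [0.331 0.512] y [-0.155  0.042] 404
scene22 0.5 x [0.311 0.462] y [-0.064  0.092] 549
scene22 0.55 x [0.319 0.4  ] y [0.059 0.097] 476
min visible dist 0.06609831149858378 [ 0.59594582 -0.17178583  0.35688044] [ 0.55307466 -0.2125101   0.38641999] [[ 0.596 -0.18   0.334]
 [ 0.662 -0.107  0.443]]
```

Run:
```python
from h import *
plan([(0.572,-0.2785,0.05,-102.6,1),(0.572,-0.2785,0.034,-102.6,1)],step=9,rev=True)
```

```text
at [ 0.5502 -0.2738  0.0527] yaw -103.3 clk 39.2 toolz [-0.013  0.042 -0.999] grip 0.0596 F [ 0.  -0.4 -3.3] j7 -0.81
5
[{"fingers": 1, "translation": [7, 0, 1], "spin": -0.2}, {"fingers": 1, "translation": [7, 0, 1], "spin": -0.2}, {"fingers": 1, "translation": [7, 0, 1], "spin": -0.2}, {"fingers": 1, "translation": [0, 0, 8], "spin": -0.0}, {"fingers": 1, "translation": [0, 0, 8], "spin": -0.0}]
```

Request:
jog_arm --rows '[{"fingers": 1,"translation": [7,0,1],"spin": -0.2},{"fingers": 1,"translation": [7,0,1],"spin": -0.2},{"fingers": 1,"translation": [7,0,1],"spin": -0.2},{"fingers": 1,"translation": [0,0,8],"spin": 0},{"fingers": 1,"translation": [0,0,8],"spin": 0}]'

```text
clock: 39.83
ee_pos: [0.5715, -0.2789, 0.0329]
tcp_rot: [-0.02, 0.994, -0.11, -0.008]
wrist_force: [0.2, -0.1, -2.9]
grip_width: 0.0597
```

```bash
python3 - <<'E'
from h import *
c=cam("wrist"); dump(c,"wrist23"); c=cam("side"); dump(c,"side23")
cv2.imwrite("pics/side23z.png",cv2.resize(c["img"][130:230,280:430,::-1],None,fx=5,fy=5,interpolation=cv2.INTER_CUBIC)[:600])
plan([(0.5737,-0.2787,0.03,-102.6,1)],step=9,rev=True)
E
python3 timer.py wrist23
```

```text
at [ 0.5716 -0.279   0.0331] yaw -102.66 clk 39.92 toolz [-0.011  0.041 -0.999] grip 0.0595 F [-0.1 -0.3 -3.6] j7 -0.81
1
[{"fingers": 1, "translation": [2, -1, 3], "spin": -0.1}]
wrist23 timer top [325. 279.] 19307 ([575.5, -280.6, 87.5, 52.7, 79.6], 19307) [ 0.58  -0.281  0.06 ]
wrist23 timer top [486. 287.] 43 ([570.7, -336.9, 7.9, 1.0, 77.4], 43) [ 0.571 -0.337  0.067]
wrist23 timer top [460. 297.] 158 ([567.6, -328.3, 8.7, 2.0, 79.8], 158) [ 0.568 -0.328  0.066]
wrist23 stop [326. 186.] 5741 ([611.6, -287.3, 99.8, 8.7, 78.0], 5741) [ 0.612 -0.288  0.047]
wrist23 stop [325. 216.] 1081 ([599.5, -285.0, 56.4, 2.7, 77.9], 1081) [ 0.6   -0.286  0.047]
wrist23 stop [235. 262.] 210 ([588.0, -244.0, 2.7, 12.8, 16.6], 210) [ 0.588 -0.244  0.047]
wrist23 stop [407. 260.] 125 ([574.6, -314.3, 5.3, 1.4, 78.3], 125) [ 0.574 -0.314  0.047]
```

View pics/wrist23.png

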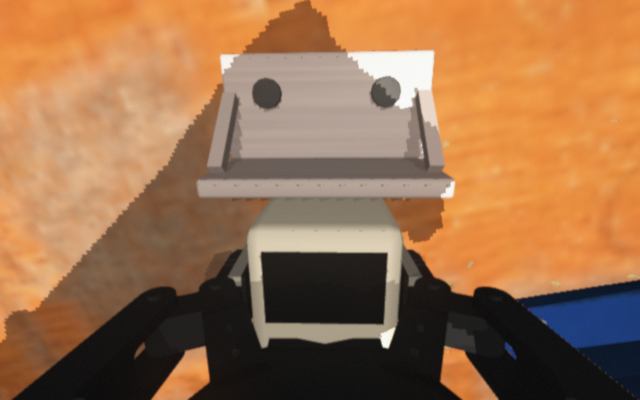

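View pics/side23z.png

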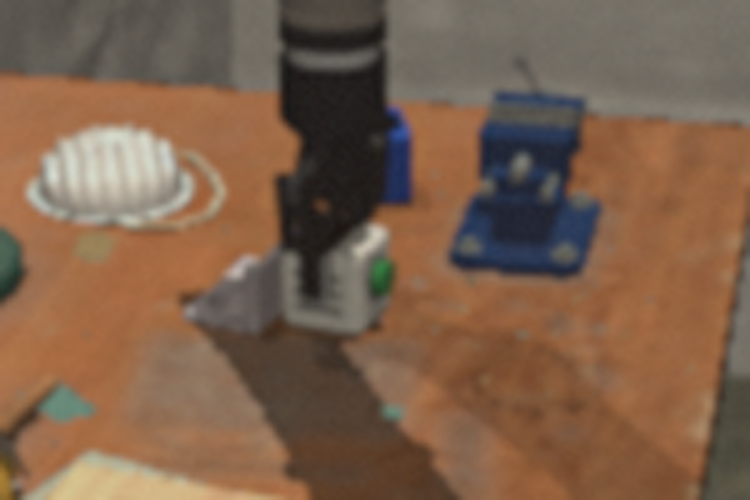

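Request:
jog_arm --rows '[{"fingers": 1,"translation": [3,0,3],"spin": 0},{"fingers": 1,"translation": [1,0,2],"spin": 0},{"fingers": 1,"translation": [0,0,0],"spin": 0}]'

```text
clock: 40.3
ee_pos: [0.5722, -0.2794, 0.0332]
tcp_rot: [-0.022, 0.994, -0.111, -0.01]
wrist_force: [0.4, -0.0, -3.1]
grip_width: 0.0598
```

```bash
python3 st.py; python3 -c "
from h import *
s=bot.observe();print(s['wrist_force'],s['grip_width'])"
```

```text
40.3 [ 0.5722 -0.2794  0.0332] -102.8 toolz [-0.016   0.0458 -0.9988] q [-0.1   0.88  0.94  1.49 -0.76  1.2  -0.81] v [ 0.   -0.01 -0.    0.    0.01  0.02 -0.  ]
40.35 [ 0.5722 -0.2795  0.0331] -102.8 toolz [-0.016   0.0455 -0.9988] q [-0.1   0.88  0.94  1.49 -0.76  1.2  -0.81] v [ 0.    0.01 -0.01  0.   -0.   -0.01  0.  ]
40.4 [ 0.5721 -0.2794  0.0328] -102.8 toolz [-0.0164  0.0455 -0.9988] q [-0.1   0.88  0.94  1.49 -0.76  1.2  -0.81] v [ 0.  0.  0. -0.  0.  0.  0.]
[-1.30550055  1.25243183  0.34433003] 0.0595734481463173
```

Request:
jog_arm --rows '[{"fingers": -1,"translation": [0,0,0],"spin": 0},{"fingers": -1,"translation": [0,0,0],"spin": 0},{"fingers": -1,"translation": [0,0,0],"spin": 0}]'

```text
clock: 40.83
ee_pos: [0.5728, -0.2798, 0.0329]
tcp_rot: [-0.021, 0.994, -0.111, -0.01]
wrist_force: [0.7, 0.8, 0.1]
grip_width: 0.0854
```

```bash
python3 - <<'E'
from h import *
plan([(0.572,-0.279,0.13,-102.6,-1),(0.44,-0.235,0.13,-102.6,-1)],step=14,rev=True)
c=cam("wrist"); dump(c,"wrist24")
E
python3 timer.py wrist24
```

```text
at [ 0.5728 -0.2798  0.0329] yaw -102.73 clk 40.83 toolz [-0.015  0.044 -0.999] grip 0.0854 F [0.7 0.8 0.1] j7 -0.81
17
[{"fingers": -1, "translation": [0, -1, -14], "spin": -0.0}, {"fingers": -1, "translation": [0, -1, -14], "spin": -0.0}, {"fingers": -1, "translation": [0, -1, -14], "spin": -0.0}, {"fingers": -1, "translation": [0, -1, -14], "spin": -0.0}, {"fingers": -1, "translation": [0, -1, -14], "spin": -0.0}, {"fingers": -1, "translation": [0, -1, -14], "spin": -0.0}, {"fingers": -1, "translation": [0, -1, -14], "spin": -0.0}, {"fingers": -1, "translation": [-14, -1, 0], "spin": -0.0}, {"fingers": -1, "translation": [-14, -1, 0], "spin": -0.0}, {"fingers": -1, "translation": [-14, -1, 0], "spin": -0.0}, {"fingers": -1, "translation": [-14, -1, 0], "spin": -0.0}, {"fingers": -1, "translation": [-14, -1, 0], "spin": -0.0}, {"fingers": -1, "translation": [-14, -1, 0], "spin": -0.0}, {"fingers": -1, "translation": [-14, -1, 0], "spin": -0.0}, {"fingers": -1, "translation": [-14, -1, 0], "spin": -0.0}, {"fingers": -1, "translation": [-14, -1, 0], "spin": -0.0}, {"fingers": -1, "translation": [-14, -1, 0], "spin": -0.0}]
wrist24 timer top [322. 282.] 16738 ([573.6, -279.2, 60.3, 54.8, 77.9], 16738) [ 0.58  -0.281  0.059]
wrist24 timer top [207. 286.] 1291 ([584.3, -237.6, 22.8, 15.0, 25.1], 1291) [ 0.587 -0.237  0.06 ]
wrist24 timer top [445. 290.] 1375 ([565.2, -323.9, 14.6, 23.4, 39.7], 1375) [ 0.569 -0.326  0.06 ]
wrist24 stop [324. 190.] 5755 ([611.8, -287.3, 100.0, 8.6, 78.1], 5755) [ 0.612 -0.288  0.047]
wrist24 stop [323. 221.] 1239 ([599.1, -284.8, 56.5, 2.8, 77.3], 1239) [ 0.6   -0.285  0.047]
wrist24 stop [219. 270.] 622 ([583.9, -237.0, 22.9, 14.4, 24.2], 622) [ 0.587 -0.236  0.047]
wrist24 stop [434. 262.] 244 ([572.8, -326.5, 4.2, 8.2, 10.1], 244) [ 0.573 -0.326  0.047]
```

View pics/wrist24.png

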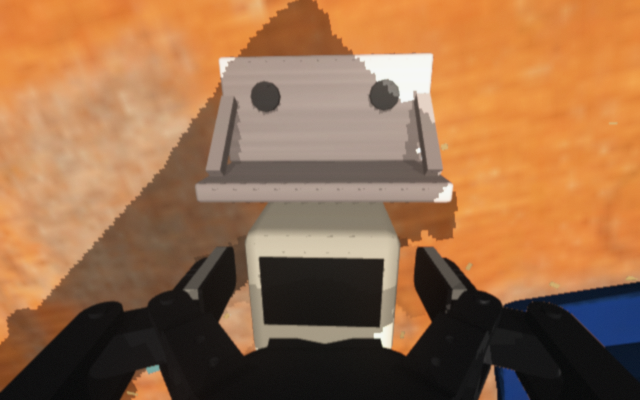

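Request:
jog_arm --rows '[{"fingers": -1,"translation": [0,-1,-14],"spin": 0},{"fingers": -1,"translation": [0,-1,-14],"spin": 0},{"fingers": -1,"translation": [0,-1,-14],"spin": 0},{"fingers": -1,"translation": [0,-1,-14],"spin": 0},{"fingers": -1,"translation": [0,-1,-14],"spin": 0},{"fingers": -1,"translation": [0,-1,-14],"spin": 0},{"fingers": -1,"translation": [0,-1,-14],"spin": 0},{"fingers": 0,"translation": [-14,0,0],"spin": 0},{"fingers": 1,"translation": [-14,0,0],"spin": 0},{"fingers": 1,"translation": [-14,0,0],"spin": 0},{"fingers": 1,"translation": [-14,0,0],"spin": 0},{"fingers": 1,"translation": [-14,0,0],"spin": 0},{"fingers": 1,"translation": [-14,0,0],"spin": 0},{"fingers": 1,"translation": [-14,0,0],"spin": 0},{"fingers": 1,"translation": [-14,0,0],"spin": 0}]'

```text
clock: 42.75
ee_pos: [0.4655, -0.2534, 0.1469]
tcp_rot: [-0.02, 0.994, -0.11, -0.007]
wrist_force: [0.4, -0.6, 0.8]
grip_width: -0.0001
```

```bash
python3 - <<'E'
from h import *
c=cam("wrist"); dump(c,"wrist25"); c=cam("side"); dump(c,"side25")
plan([(0.465,-0.257,0.03,-101.9,1)],step=14,rev=True)
E
python3 timer.py wrist25 side25
```

```text
at [ 0.4646 -0.2535  0.1469] yaw -102.77 clk 42.85 toolz [-0.01   0.043 -0.999] grip -0.0002 F [ 0.7 -0.3 -0.5] j7 -0.81
9
[{"fingers": 1, "translation": [0, 1, 13], "spin": -0.1}, {"fingers": 1, "translation": [0, 1, 13], "spin": -0.1}, {"fingers": 1, "translation": [0, 1, 13], "spin": -0.1}, {"fingers": 1, "translation": [0, 1, 13], "spin": -0.1}, {"fingers": 1, "translation": [0, 1, 13], "spin": -0.1}, {"fingers": 1, "translation": [0, 1, 13], "spin": -0.1}, {"fingers": 1, "translation": [0, 1, 13], "spin": -0.1}, {"fingers": 1, "translation": [0, 1, 13], "spin": -0.1}, {"fingers": 1, "translation": [0, 1, 13], "spin": -0.1}]
wrist25 timer top [333.  46.] 8479 ([568.0, -277.9, 60.2, 55.7, 77.3], 8479) [ 0.569 -0.278  0.06 ]
wrist25 green [333. 102.] 347 [ 0.5355 -0.2709  0.044 ] min [ 0.5299 -0.2829  0.0366] max [ 0.5407 -0.2585  0.0479]
side25 timer top [347. 178.] 155 ([570.1, -274.1, 64.9, 62.4, 84.2], 155) [ 0.569 -0.27   0.06 ]
side25 stop [335. 180.] 36 ([610.5, -287.2, 103.6, 12.3, 78.1], 36) [ 0.613 -0.275  0.048]
side25 stop [341. 184.] 22 ([586.0, -253.5, 9.9, 30.1, 88.4], 22) [ 0.586 -0.253  0.047]
```

View pics/wrist25.png

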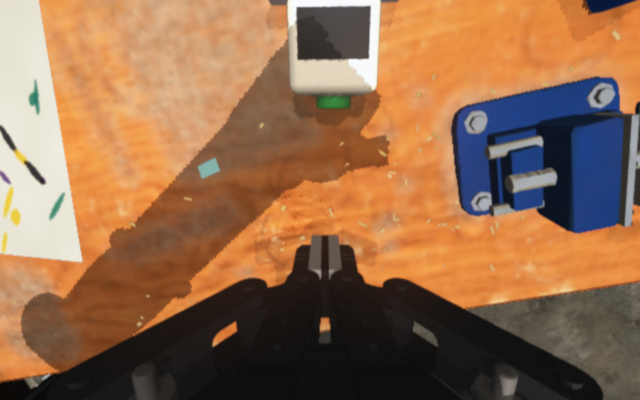

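Request:
jog_arm --rows '[{"fingers": 1,"translation": [0,1,13],"spin": -0.1},{"fingers": 1,"translation": [0,0,13],"spin": -0.1},{"fingers": 1,"translation": [0,0,13],"spin": -0.1},{"fingers": 1,"translation": [0,0,13],"spin": -0.1},{"fingers": 1,"translation": [0,0,13],"spin": -0.1},{"fingers": 1,"translation": [0,0,13],"spin": -0.1},{"fingers": 1,"translation": [0,0,13],"spin": -0.1},{"fingers": 1,"translation": [0,0,13],"spin": 0},{"fingers": 1,"translation": [0,0,9],"spin": 0}]'

```text
clock: 43.98
ee_pos: [0.4649, -0.2492, 0.0254]
tcp_rot: [-0.021, 0.994, -0.104, -0.007]
wrist_force: [-0.5, -0.4, -0.2]
grip_width: 0.0002
```

Run:
```python
from h import *
plan([(0.505,-0.2645,0.031,-101.9,1)],step=10,rev=True)
```

```text
at [ 0.4649 -0.2492  0.0254] yaw -101.91 clk 43.98 toolz [-0.011  0.042 -0.999] grip 0.0002 F [-0.5 -0.4 -0.2] j7 -0.68
5
[{"fingers": 1, "translation": [8, 1, -1], "spin": -0.0}, {"fingers": 1, "translation": [8, 1, -1], "spin": -0.0}, {"fingers": 1, "translation": [8, 1, -1], "spin": -0.0}, {"fingers": 1, "translation": [8, 1, -1], "spin": -0.0}, {"fingers": 1, "translation": [8, 1, -1], "spin": -0.0}]
```

Request:
jog_arm --rows '[{"fingers": 1,"translation": [8,2,-2],"spin": 0},{"fingers": 1,"translation": [8,2,-2],"spin": 0},{"fingers": 1,"translation": [8,2,-1],"spin": 0},{"fingers": 1,"translation": [8,1,-1],"spin": 0},{"fingers": 1,"translation": [8,0,0],"spin": 0}]'

```text
clock: 44.6
ee_pos: [0.5061, -0.2665, 0.0316]
tcp_rot: [-0.02, 0.994, -0.104, -0.006]
wrist_force: [-0.5, -0.4, -0.3]
grip_width: -0.0001
```

```bash
python3 - <<'E'
from h import *
c=cam("wrist"); dump(c,"wrist26"); 
plan([(0.53,-0.27,0.031,-101.9,1)],step=10,rev=True)
E
python3 timer.py wrist26
```

```text
at [ 0.5075 -0.2665  0.0316] yaw -101.84 clk 44.65 toolz [-0.007  0.04  -0.999] grip 0.0003 F [ 1.9 -0.9 -0.2] j7 -0.72
3
[{"fingers": 1, "translation": [8, 0, 0], "spin": 0.0}, {"fingers": 1, "translation": [8, 0, 0], "spin": 0.0}, {"fingers": 1, "translation": [8, 0, 0], "spin": 0.0}]
wrist26 timer top [320. 114.] 32269 ([570.4, -278.4, 60.6, 60.4, 77.5], 32269) [ 0.573 -0.28   0.06 ]
wrist26 timer top [334. 288.] 2874 ([505.2, -273.9, 55.6, 26.8, 77.9], 2874) [ 0.512 -0.272  0.062]
wrist26 timer top [252. 281.] 159 ([523.6, -244.2, 11.8, 2.9, 78.5], 159) [ 0.523 -0.245  0.066]
wrist26 green [320. 216.] 656 [ 0.5347 -0.2709  0.0446] min [ 0.5299 -0.2823  0.0377] max [ 0.5388 -0.2589  0.0477]
wrist26 stop [311.   3.] 2076 ([607.9, -286.5, 99.3, 1.7, 77.9], 2076) [ 0.608 -0.283  0.045]
```

View pics/wrist26.png

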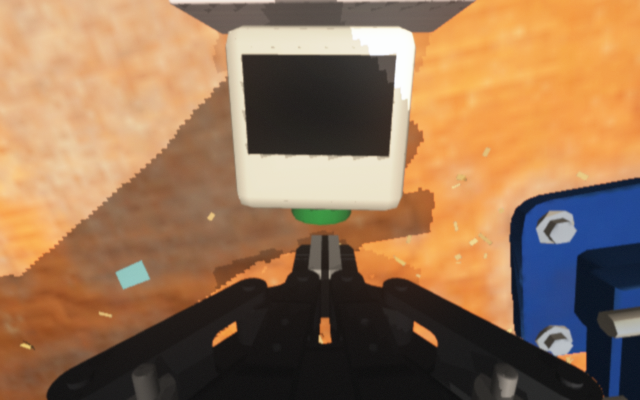

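Request:
jog_arm --rows '[{"fingers": 1,"translation": [7,0,0],"spin": 0},{"fingers": 1,"translation": [5,0,0],"spin": 0},{"fingers": 1,"translation": [4,0,0],"spin": 0},{"fingers": 1,"translation": [4,0,0],"spin": 0}]'

```text
clock: 45.15
ee_pos: [0.5255, -0.2702, 0.031]
tcp_rot: [-0.021, 0.994, -0.103, -0.008]
wrist_force: [-5.3, 1.9, 3.9]
grip_width: 0.0001
```

```bash
cat > press.py <<'E'
from h import *
import sys
c=cam("wrist"); dump(c,sys.argv[1]); s=bot.observe(); print("F",s["wrist_force"].round(1))
plan([(0.54,-0.272,0.031,-101.9,1)],step=10,rev=True)
E
python3 press.py wrist27; python3 timer.py wrist27
```

```text
F [-3.5  0.7  1.9]
at [ 0.526  -0.2705  0.031 ] yaw -101.88 clk 45.2 toolz [-0.012  0.042 -0.999] grip -0.0001 F [-3.5  0.7  1.9] j7 -0.75
2
[{"fingers": 1, "translation": [7, -1, 0], "spin": 0.0}, {"fingers": 1, "translation": [7, -1, 0], "spin": 0.0}]
wrist27 timer top [321. 173.] 27855 ([571.3, -278.7, 60.3, 58.5, 77.6], 27855) [ 0.574 -0.28   0.06 ]
wrist27 timer top [330. 288.] 3225 ([526.3, -272.4, 69.3, 26.0, 77.8], 3225) [ 0.533 -0.274  0.062]
wrist27 stop [324.  56.] 8012 ([611.6, -287.3, 100.1, 8.5, 78.1], 8012) [ 0.611 -0.288  0.047]
```

Request:
jog_arm --rows '[{"fingers": 1,"translation": [4,0,0],"spin": 0},{"fingers": 1,"translation": [4,0,0],"spin": 0}]'

```text
clock: 45.45
ee_pos: [0.5319, -0.2723, 0.0309]
tcp_rot: [-0.021, 0.994, -0.104, -0.01]
wrist_force: [-4.0, 0.8, 4.1]
grip_width: 0.0
```

```bash
python3 press.py wrist28; python3 timer.py wrist28
```

```text
F [-3.9  1.2  3.6]
at [ 0.5326 -0.2725  0.0309] yaw -101.95 clk 45.5 toolz [-0.014  0.043 -0.999] grip 0.0001 F [-3.9  1.2  3.6] j7 -0.76
1
[{"fingers": 1, "translation": [7, -2, 0], "spin": -0.1}]
wrist28 timer top [319. 171.] 28090 ([578.4, -280.3, 60.3, 58.7, 78.2], 28090) [ 0.581 -0.282  0.06 ]
wrist28 timer top [330. 288.] 3258 ([532.3, -274.8, 68.8, 27.6, 78.5], 3258) [ 0.539 -0.277  0.062]
wrist28 stop [323.  77.] 7420 ([611.6, -287.4, 99.9, 8.1, 78.0], 7420) [ 0.611 -0.288  0.047]
```

View pics/wrist28.png

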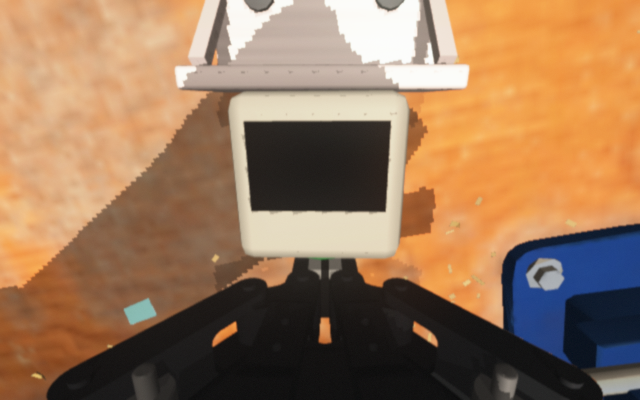

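Request:
jog_arm --rows '[{"fingers": 1,"translation": [5,0,0],"spin": 0},{"fingers": 1,"translation": [5,0,0],"spin": 0}]'

```text
clock: 45.75
ee_pos: [0.5344, -0.2728, 0.0308]
tcp_rot: [-0.024, 0.994, -0.105, -0.018]
wrist_force: [-15.0, 5.9, 15.2]
grip_width: 0.0001
```

Run:
```python
from h import *
s=bot.observe();print(s["ee_pos"],s["wrist_force"].round(1),s["clock"],yawof(s)[1][:,2].round(3),s["ft_torque"].round(2))
```

```text
[ 0.53441644 -0.27281778  0.03081527] [-15.    5.9  15.2] 45.75 [-0.03   0.051 -0.998] [1.2  2.85 0.16]
```

```bash
python3 press.py wrist29; python3 timer.py wrist29
python3 - <<'E'
from h import *
c=cam("side"); dump(c,"side29"); cv2.imwrite("pics/side29z.png",cv2.resize(c["img"][130:230,280:430,::-1],None,fx=5,fy=5,interpolation=cv2.INTER_CUBIC)[:600])
s=bot.observe();print(s["ee_pos"],s["wrist_force"].round(1),s["clock"])
E
```

```text
F [-13.8   5.4  12. ]
at [ 0.5344 -0.2728  0.0307] yaw -102.11 clk 45.8 toolz [-0.03   0.052 -0.998] grip 0.0001 F [-13.8   5.4  12. ] j7 -0.77
1
[{"fingers": 1, "translation": [5, -2, 0], "spin": -0.2}]
wrist29 timer top [319. 179.] 27818 ([578.7, -280.2, 60.6, 58.9, 78.4], 27818) [ 0.582 -0.282  0.06 ]
wrist29 timer top [330. 289.] 3379 ([535.8, -275.1, 69.2, 26.3, 77.8], 3379) [ 0.542 -0.277  0.062]
wrist29 timer top [416. 335.] 40 ([520.1, -305.3, 4.5, 1.7, 73.8], 40) [ 0.52  -0.305  0.067]
wrist29 stop [322.  85.] 7284 ([611.5, -287.4, 99.9, 8.2, 78.0], 7284) [ 0.611 -0.289  0.047]
[ 0.534356   -0.27281555  0.03072025] [-13.2   5.6  11.7] 45.85
```

View pics/wrist29.png

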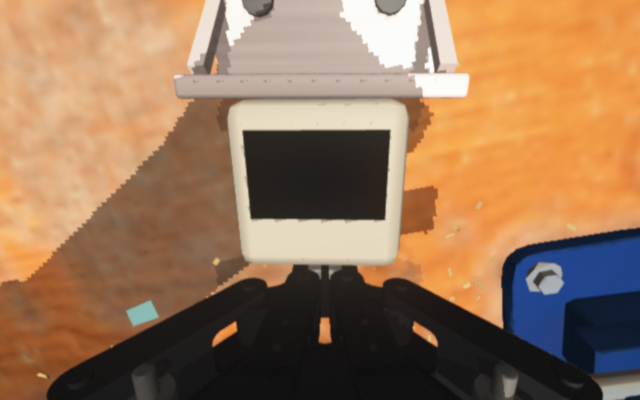

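View pics/side29z.png

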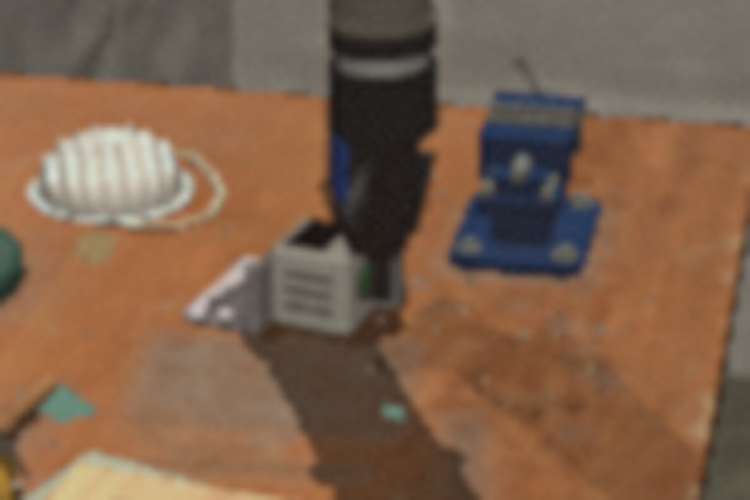

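Request:
jog_arm --rows '[{"fingers": 1,"translation": [4,0,-2],"spin": 0},{"fingers": 1,"translation": [4,0,-2],"spin": 0}]'

```text
clock: 46.1
ee_pos: [0.5343, -0.2722, 0.0313]
tcp_rot: [-0.027, 0.994, -0.107, -0.026]
wrist_force: [-8.2, 1.7, -1.7]
grip_width: 0.0001
```

```bash
python3 - <<'E'
from h import *
s=bot.observe();print(s["ee_pos"],s["wrist_force"].round(1),s["clock"],yawof(s)[1][:,2].round(3))
c=cam("wrist"); dump(c,"wrist30")
E
python3 timer.py wrist30
```

```text
[ 0.53430376 -0.27223324  0.03130881] [-8.2  1.7 -1.7] 46.1 [-0.046  0.06  -0.997]
wrist30 timer top [319. 179.] 27902 ([578.9, -280.1, 60.5, 59.1, 77.8], 27902) [ 0.582 -0.282  0.06 ]
wrist30 timer top [337. 289.] 3102 ([535.1, -281.1, 57.0, 26.3, 79.9], 3102) [ 0.542 -0.279  0.062]
wrist30 timer top [251. 282.] 197 ([553.2, -250.4, 12.5, 2.9, 78.7], 197) [ 0.553 -0.251  0.066]
wrist30 stop [323.  85.] 7526 ([611.6, -287.3, 100.0, 8.1, 78.0], 7526) [ 0.611 -0.288  0.047]
```

Run:
```python
from h import *
n=np.array([np.cos(np.radians(-12)),np.sin(np.radians(-12))]); l=np.array([-n[1],n[0]])
for nm,t in (("wrist26",(.5068,-.2665)),("wrist30",(.5343,-.2722))):
    P=np.load(f"pics/{nm}.npz")["P"]; D=P[...,:2]-np.array(t); a=(D@n)*1000; b=(D@l)*1000; z=P[...,2]*1000
    print(nm)
    for z0 in range(15,85,5):
        k=(z>z0)&(z<z0+5)&(abs(b)<45)&(a>-40)&(a<30)
        if k.sum()>10: print(z0,k.sum(),"along 98%%,max %.1f %.1f"%(np.percentile(a[k],98),a[k].max()),"lat",np.percentile(b[k],[2,98]).round(0))
img=np.load("pics/wrist30.npz")["img"]; cv2.imwrite("pics/w30z.png",cv2.resize(img[220:320,240:410,::-1],None,fx=4.6,fy=4.6,interpolation=cv2.INTER_CUBIC))
img=np.load("pics/wrist26.npz")["img"]; cv2.imwrite("pics/w26z.png",cv2.resize(img[200:300,240:410,::-1],None,fx=4.6,fy=4.6,interpolation=cv2.INTER_CUBIC))
```

```text
wrist26
20 126 along 98%,max 10.0 10.1 lat [-11.  12.]
25 238 along 98%,max 10.0 10.4 lat [-12.  13.]
30 272 along 98%,max 10.2 10.5 lat [-13.  13.]
35 347 along 98%,max 28.7 29.8 lat [-13.  14.]
40 629 along 98%,max 29.8 30.0 lat [-13.  13.]
45 553 along 98%,max 29.9 30.0 lat [-13.  12.]
50 536 along 98%,max 10.5 10.9 lat [-6.  5.]
55 360 along 98%,max 12.5 12.7 lat [-20.  16.]
60 1231 along 98%,max 12.9 13.4 lat [-30.  25.]
65 1825 along 98%,max 13.0 13.6 lat [-35.  31.]
70 3781 along 98%,max 12.0 13.7 lat [-38.  34.]
75 2441 along 98%,max 12.0 15.4 lat [-43.  37.]
80 2507 along 98%,max 16.8 17.4 lat [-44.  41.]
wrist30
40 81 along 98%,max 7.6 7.7 lat [-14.  13.]
45 98 along 98%,max 11.4 11.5 lat [-14.  13.]
50 593 along 98%,max 25.1 29.4 lat [-28.   6.]
55 4373 along 98%,max 29.7 30.0 lat [-26.  28.]
60 2104 along 98%,max 29.5 30.0 lat [-31.  25.]
65 1943 along 98%,max 15.1 15.8 lat [-36.  30.]
70 3795 along 98%,max 14.3 15.8 lat [-39.  34.]
75 2358 along 98%,max 14.7 18.8 lat [-43.  37.]
80 2762 along 98%,max 19.7 20.4 lat [-44.  41.]
```

View pics/w30z.png

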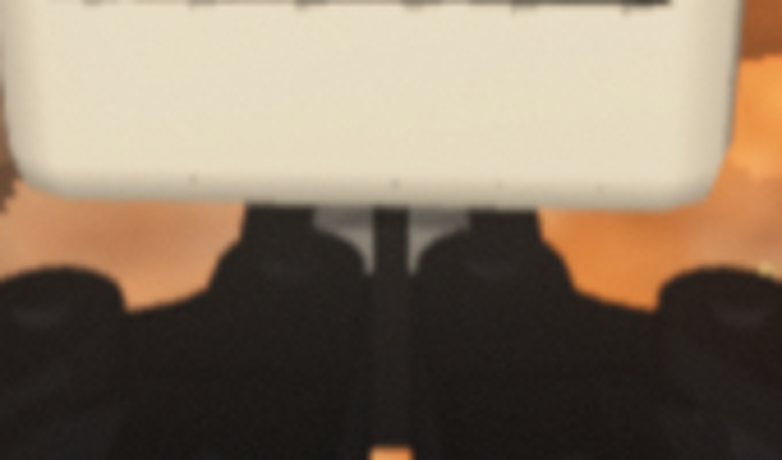

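View pics/w26z.png

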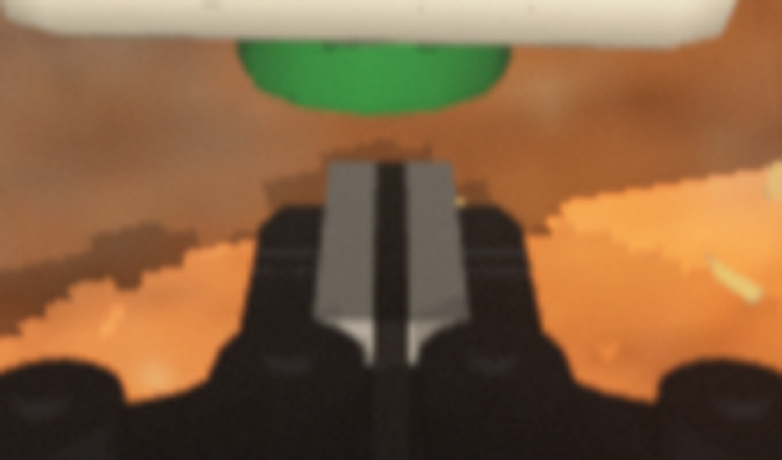

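Request:
jog_arm --rows '[{"fingers": 1,"translation": [-4,0,0],"spin": 0},{"fingers": 1,"translation": [-8,0,0],"spin": 0},{"fingers": 1,"translation": [-12,0,0],"spin": 0},{"fingers": 1,"translation": [-14,0,0],"spin": 0},{"fingers": 1,"translation": [-14,0,0],"spin": 0},{"fingers": 1,"translation": [-14,0,0],"spin": 0},{"fingers": 1,"translation": [-14,0,-4],"spin": 0},{"fingers": 1,"translation": [0,0,-15],"spin": 0},{"fingers": 1,"translation": [0,0,-15],"spin": 0},{"fingers": 1,"translation": [0,0,-15],"spin": 0},{"fingers": 1,"translation": [0,0,-15],"spin": 0},{"fingers": 1,"translation": [0,0,-15],"spin": 0},{"fingers": 1,"translation": [0,0,-15],"spin": 0},{"fingers": 1,"translation": [0,0,-15],"spin": 0},{"fingers": 1,"translation": [0,0,-15],"spin": 0},{"fingers": 1,"translation": [0,0,-15],"spin": 0},{"fingers": 1,"translation": [0,0,-15],"spin": 0},{"fingers": 1,"translation": [0,0,-15],"spin": 0}]'

```text
clock: 48.4
ee_pos: [0.4652, -0.2651, 0.2174]
tcp_rot: [-0.025, 0.994, -0.105, -0.018]
wrist_force: [-0.2, 0.1, -0.0]
grip_width: 0.0001
```

```bash
python3 st.py
python3 - <<'E'
from h import *
c=cam("wrist"); dump(c,"wrist31")
E
python3 timer.py wrist31
```

```text
48.4 [ 0.4652 -0.2651  0.2174] -102.1 toolz [-0.0309  0.0531 -0.9981] q [-0.26  0.54  1.15  1.58 -0.5   1.42 -0.84] v [-0.02 -0.09  0.07 -0.22  0.1   0.26 -0.08]
48.45 [ 0.4661 -0.2662  0.2195] -102.1 toolz [-0.0276  0.0509 -0.9983] q [-0.26  0.53  1.15  1.57 -0.5   1.42 -0.84] v [ 0.01  0.01 -0.    0.02 -0.02 -0.06  0.02]
48.5 [ 0.466  -0.2662  0.2185] -102.1 toolz [-0.0278  0.051  -0.9983] q [-0.26  0.53  1.15  1.57 -0.5   1.41 -0.84] v [ 0.    0.02 -0.02  0.04 -0.01 -0.02  0.01]
wrist31 timer top [323.  46.] 5265 ([578.7, -280.2, 60.2, 59.7, 77.8], 5265) [ 0.579 -0.281  0.059]
wrist31 green [324.  91.] 198 [ 0.5433 -0.2733  0.044 ] min [ 0.5381 -0.2848  0.0365] max [ 0.5487 -0.2613  0.0478]
wrist31 stop [323.   4.] 1118 ([611.6, -287.3, 99.5, 8.4, 78.1], 1118) [ 0.612 -0.287  0.047]
```

View pics/wrist31.png

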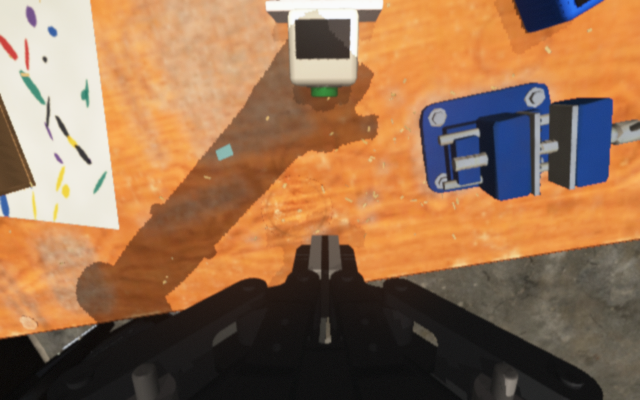

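Request:
jog_arm --rows '[{"fingers": 1,"translation": [0,0,60],"spin": 0},{"fingers": 1,"translation": [0,0,55],"spin": 0},{"fingers": 1,"translation": [0,0,0],"spin": 0}]'

```text
clock: 48.98
ee_pos: [0.4619, -0.2579, 0.0982]
tcp_rot: [-0.025, 0.994, -0.104, -0.018]
wrist_force: [-0.4, 0.4, 0.7]
grip_width: 0.0004
```

```bash
python3 st.py
python3 - <<'E'
from h import *
plan([(0.466,-0.257,0.04,-101.9,1)],step=13,rev=True)
E
```

```text
48.98 [ 0.4619 -0.2579  0.0982] -102.0 toolz [-0.031   0.054  -0.9981] q [-0.22  0.64  1.05  1.75 -0.62  1.19 -0.75] v [-0.01 -0.04  0.05 -0.07 -0.   -0.01  0.  ]
49.02 [ 0.4636 -0.2597  0.1007] -102.0 toolz [-0.0267  0.0509 -0.9983] q [-0.22  0.64  1.06  1.74 -0.62  1.19 -0.75] v [-0.   -0.04  0.05 -0.07  0.01  0.   -0.  ]
49.08 [ 0.4649 -0.2612  0.1027] -102.0 toolz [-0.023   0.0482 -0.9986] q [-0.22  0.64  1.06  1.74 -0.62  1.19 -0.75] v [-0.   -0.03  0.03 -0.04  0.   -0.    0.  ]
at [ 0.4656 -0.262   0.1038] yaw -102.01 clk 49.12 toolz [-0.021  0.047 -0.999] grip -0.0002 F [ 0.8 -1.1  0.8] j7 -0.75
5
[{"fingers": 1, "translation": [0, 0, 13], "spin": -0.0}, {"fingers": 1, "translation": [0, 0, 13], "spin": -0.0}, {"fingers": 1, "translation": [0, 0, 13], "spin": -0.0}, {"fingers": 1, "translation": [0, 0, 13], "spin": -0.0}, {"fingers": 1, "translation": [0, 0, 13], "spin": -0.0}]
```

Request:
jog_arm --rows '[{"fingers": 1,"translation": [0,0,13],"spin": 0},{"fingers": 1,"translation": [0,0,13],"spin": 0},{"fingers": 1,"translation": [0,0,13],"spin": 0},{"fingers": 1,"translation": [0,0,13],"spin": 0},{"fingers": 1,"translation": [0,0,10],"spin": 0}]'

```text
clock: 49.75
ee_pos: [0.4676, -0.2616, 0.0425]
tcp_rot: [-0.021, 0.994, -0.104, -0.008]
wrist_force: [-0.1, -0.2, 0.0]
grip_width: -0.0001
```

```bash
python3 st.py
python3 - <<'E'
from h import *
plan([(0.517,-0.2673,0.040,-101.9,1)],step=10,rev=True)
E
```

```text
49.75 [ 0.4676 -0.2616  0.0425] -102.0 toolz [-0.0126  0.0426 -0.999 ] q [-0.18  0.71  0.99  1.8  -0.7   1.07 -0.69] v [ 0.06  0.1  -0.1   0.07 -0.12 -0.15  0.08]
49.8 [ 0.4668 -0.2608  0.0413] -102.0 toolz [-0.0146  0.0437 -0.9989] q [-0.18  0.71  0.99  1.8  -0.7   1.07 -0.69] v [-0.01 -0.01  0.01 -0.    0.03  0.04 -0.02]
49.85 [ 0.467  -0.261   0.0421] -102.0 toolz [-0.0143  0.0436 -0.9989] q [-0.18  0.71  0.99  1.8  -0.7   1.07 -0.69] v [-0.01 -0.02  0.02 -0.02  0.01  0.01 -0.01]
at [ 0.4674 -0.2615  0.0429] yaw -101.97 clk 49.9 toolz [-0.013  0.043 -0.999] grip 0.0 F [-0.1 -0.3 -0.3] j7 -0.69
6
[{"fingers": 1, "translation": [8, -1, 0], "spin": -0.0}, {"fingers": 1, "translation": [8, -1, 0], "spin": -0.0}, {"fingers": 1, "translation": [8, -1, 0], "spin": -0.0}, {"fingers": 1, "translation": [8, -1, 0], "spin": -0.0}, {"fingers": 1, "translation": [8, -1, 0], "spin": -0.0}, {"fingers": 1, "translation": [8, -1, 0], "spin": -0.0}]
```

Request:
jog_arm --rows '[{"fingers": 1,"translation": [8,-1,0],"spin": 0},{"fingers": 1,"translation": [8,-1,0],"spin": 0},{"fingers": 1,"translation": [8,-1,0],"spin": 0},{"fingers": 1,"translation": [8,-1,0],"spin": 0},{"fingers": 1,"translation": [8,-1,1],"spin": 0},{"fingers": 1,"translation": [8,0,1],"spin": 0}]'

```text
clock: 50.65
ee_pos: [0.5203, -0.2675, 0.0415]
tcp_rot: [-0.02, 0.994, -0.103, -0.007]
wrist_force: [-0.8, 0.5, -0.3]
grip_width: -0.0
```

```bash
python3 press.py wrist32; python3 timer.py wrist32; python3 -c "
import numpy as np,cv2
img=np.load('pics/wrist32.npz')['img']; cv2.imwrite('pics/w32z.png',cv2.resize(img[150:320,220:430,::-1],None,fx=3.5,fy=3.5,interpolation=cv2.INTER_CUBIC))"
```

```text
F [ 0.7 -0.8 -0.5]
at [ 0.5215 -0.2676  0.0414] yaw -101.85 clk 50.7 toolz [-0.009  0.04  -0.999] grip 0.0003 F [ 0.7 -0.8 -0.5] j7 -0.75
3
[{"fingers": 1, "translation": [6, 0, 3], "spin": 0.0}, {"fingers": 1, "translation": [6, 0, 3], "spin": 0.0}, {"fingers": 1, "translation": [6, 0, 3], "spin": 0.0}]
wrist32 timer top [327. 131.] 25849 ([578.5, -280.1, 60.4, 60.1, 77.9], 25849) [ 0.581 -0.281  0.06 ]
wrist32 timer top [325. 273.] 1218 ([525.8, -267.3, 23.6, 26.1, 45.0], 1218) [ 0.527 -0.269  0.061]
wrist32 green [327. 221.] 525 [ 0.5425 -0.2728  0.0448] min [ 0.538  -0.2842  0.0377] max [ 0.5464 -0.2609  0.048 ]
wrist32 stop [330.  42.] 6354 ([611.5, -287.4, 99.9, 8.5, 78.1], 6354) [ 0.611 -0.288  0.047]
```

View pics/w32z.png

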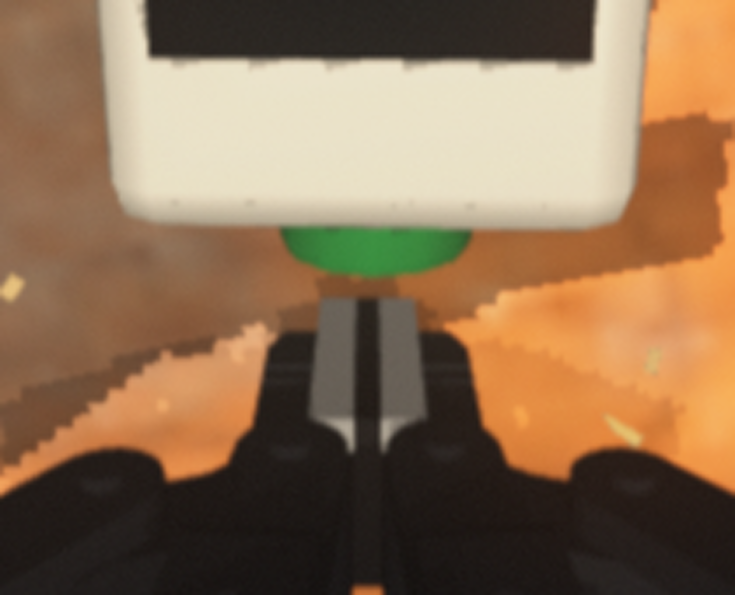

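Request:
jog_arm --rows '[{"fingers": 1,"translation": [5,0,0],"spin": 0},{"fingers": 1,"translation": [5,0,0],"spin": 0},{"fingers": 1,"translation": [5,0,-1],"spin": 0},{"fingers": 1,"translation": [5,0,-1],"spin": 0}]'

```text
clock: 51.2
ee_pos: [0.5353, -0.2706, 0.0411]
tcp_rot: [-0.022, 0.994, -0.104, -0.014]
wrist_force: [-9.4, 3.0, 3.6]
grip_width: 0.0001
```

```bash
python3 press.py wrist33; python3 timer.py wrist33
```

```text
F [-7.   2.4  1.6]
at [ 0.5353 -0.2706  0.0411] yaw -102.01 clk 51.25 toolz [-0.023  0.047 -0.999] grip 0.0002 F [-7.   2.4  1.6] j7 -0.77
2
[{"fingers": 1, "translation": [3, 0, 5], "spin": -0.1}, {"fingers": 1, "translation": [3, 0, 5], "spin": -0.1}]
wrist33 timer top [326. 173.] 23361 ([578.8, -280.2, 60.4, 58.7, 78.0], 23361) [ 0.582 -0.281  0.06 ]
wrist33 timer top [324. 274.] 1201 ([541.3, -270.5, 24.0, 27.0, 43.4], 1201) [ 0.542 -0.272  0.061]
wrist33 stop [330.  87.] 6055 ([611.6, -287.3, 99.8, 7.9, 78.0], 6055) [ 0.611 -0.288  0.047]
```

Request:
jog_arm --rows '[{"fingers": 1,"translation": [5,0,-1],"spin": 0},{"fingers": 1,"translation": [5,0,-1],"spin": 0},{"fingers": 1,"translation": [5,0,-1],"spin": 0}]'

```text
clock: 51.62
ee_pos: [0.5353, -0.2705, 0.0414]
tcp_rot: [-0.028, 0.993, -0.107, -0.029]
wrist_force: [-9.6, 3.4, 4.8]
grip_width: 0.0005
```

```bash
python3 press.py wrist34; python3 timer.py wrist34; python3 st.py
```

```text
F [-10.3   3.8   6.2]
at [ 0.5353 -0.2705  0.0414] yaw -102.42 clk 51.67 toolz [-0.053  0.062 -0.997] grip -0.0003 F [-10.3   3.8   6.2] j7 -0.79
2
[{"fingers": 1, "translation": [3, 0, 5], "spin": -0.3}, {"fingers": 1, "translation": [3, 0, 5], "spin": -0.3}]
wrist34 timer top [326. 174.] 23624 ([579.0, -280.2, 60.2, 58.8, 78.0], 23624) [ 0.582 -0.282  0.059]
wrist34 timer top [325. 274.] 1215 ([542.2, -270.8, 24.3, 27.2, 43.1], 1215) [ 0.543 -0.273  0.061]
wrist34 stop [329.  87.] 6347 ([611.5, -287.3, 99.9, 8.1, 78.0], 6347) [ 0.611 -0.288  0.047]
51.67 [ 0.5353 -0.2705  0.0414] -102.4 toolz [-0.0526  0.0623 -0.9967] q [-0.12  0.83  0.95  1.56 -0.71  1.21 -0.79] v [-0.   -0.01  0.    0.01 -0.   -0.01  0.01]
51.73 [ 0.5352 -0.2705  0.0414] -102.4 toolz [-0.0523  0.0622 -0.9967] q [-0.12  0.83  0.95  1.56 -0.71  1.21 -0.79] v [-0.   -0.    0.    0.01 -0.   -0.01  0.  ]
51.77 [ 0.5352 -0.2705  0.0414] -102.4 toolz [-0.0521  0.0621 -0.9967] q [-0.12  0.83  0.95  1.56 -0.71  1.21 -0.79] v [-0. -0.  0.  0.  0. -0. -0.]
```

Request:
jog_arm --rows '[{"fingers": 1,"translation": [-4,0,0],"spin": 0},{"fingers": 1,"translation": [-8,0,0],"spin": 0},{"fingers": 1,"translation": [-12,0,0],"spin": 0},{"fingers": 1,"translation": [-14,0,0],"spin": 0},{"fingers": 1,"translation": [-14,0,0],"spin": 0},{"fingers": 1,"translation": [-14,0,0],"spin": 0},{"fingers": 1,"translation": [0,0,-15],"spin": 0},{"fingers": 1,"translation": [0,0,-15],"spin": 0},{"fingers": 1,"translation": [0,0,-15],"spin": 0},{"fingers": 1,"translation": [0,0,-15],"spin": 0},{"fingers": 1,"translation": [0,0,-15],"spin": 0},{"fingers": 1,"translation": [0,0,-15],"spin": 0},{"fingers": 1,"translation": [0,0,-15],"spin": 0},{"fingers": 1,"translation": [0,0,0],"spin": 0}]'

```text
clock: 53.58
ee_pos: [0.4782, -0.2652, 0.1618]
tcp_rot: [-0.025, 0.994, -0.107, -0.022]
wrist_force: [0.1, -0.5, -0.4]
grip_width: -0.0001
```

```bash
python3 - <<'E'
from h import *
c=cam("wrist"); dump(c,"wrist35"); c=cam("side"); dump(c,"side35"); P=pts(c)
m=(P[...,2]>0.068)&(P[...,2]<0.0785)&(np.hypot(P[...,0]-.593,P[...,1]-.208)<0.16)
for mm,st,ce in comps(m,100): Q=P[mm]; print("lid",rect(Q),np.linalg.lstsq(np.c_[Q[:,:2],np.ones(len(Q))],Q[:,2],rcond=None)[0],Q[:,2].mean())
d=np.load("pics/side0.npz"); P0=d["P"]; print("bee",P0[228,268],P[228,268])
print(bot.observe()["clock"],bot.observe()["wrist_force"])
E
python3 timer.py wrist35 side35; python3 bar.py side35
```

```text
lid ([591.5, 205.5, 251.9, 143.2, 81.9], 2413) [ 0.00197428 -0.00236454  0.07316246] 0.073801187267493
bee [0.72444052 0.09128966 0.05264138] [0.72527865 0.0892988  0.05138947]
53.675 [ 0.14719913  0.46091197 -0.5471759 ]
wrist35 timer top [323.  51.] 7973 ([578.6, -280.2, 60.1, 60.1, 78.2], 7973) [ 0.579 -0.281  0.059]
wrist35 green [324. 107.] 299 [ 0.5432 -0.2733  0.044 ] min [ 0.538  -0.2849  0.0369] max [ 0.5482 -0.261   0.0482]
wrist35 stop [319.   3.] 979 ([609.7, -286.8, 99.9, 5.4, 77.5], 979) [ 0.611 -0.284  0.047]
side35 timer top [345. 178.] 154 ([575.4, -275.9, 63.1, 61.1, 73.9], 154) [ 0.575 -0.272  0.06 ]
side35 stop [337. 183.] 48 ([600.8, -247.5, 36.9, 55.0, 61.8], 48) [ 0.601 -0.254  0.047]
side35 100 axis 4.778601957840674 via centroid 18.497144853575485 lo/hi [0.49431857 0.21085488] [0.56115196 0.23281961]
```

View pics/side35.png

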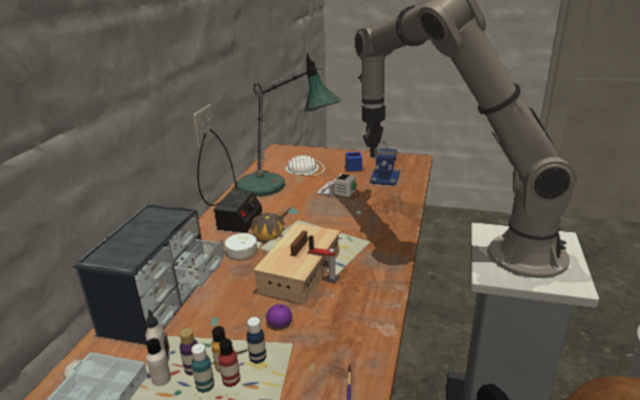

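View pics/wrist35.png

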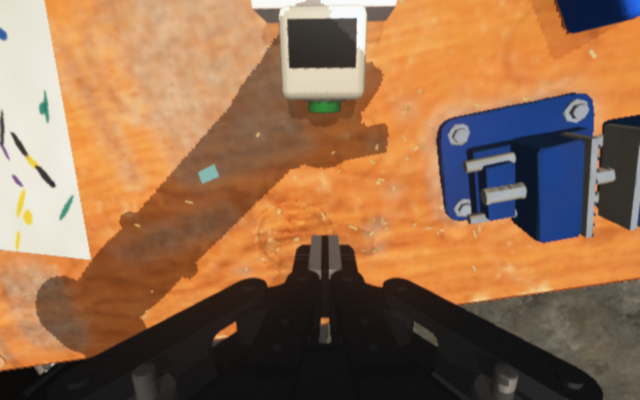

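Run:
```python
from h import *
print(bot.hand_in())
```

```text
the job is handed in; nothing more can be done
None
```

I did every step of the task and handed the job in at about 54 s of the 184 s allowed. The hand-in gives no verdict.

**Gourds:** Only two brown gourds stood around the box. I found no third in any view. Both went in, and I saw both on the box floor before closing it. The purple look-alike was not touched. The yellow gourd stayed put: a point on it read within about 3 mm of its starting position.

**Lid and bar:** In the last side picture the lid sat flat, with a slope of about 0.003 and its top at 73.8 mm. Its outline centre read (591.5, 205.5) mm against the box at (593.3, 207) mm. The bar stood about 0.08–0.10 rad in over the lid.

**Timer:** It ended flush against the stop and square to within about 0.5°, standing upright with the button out again and the gripper clear.

**Button:** I pressed it twice because the first press was unclear. The gripper knuckles may have met the timer's top edge, and I measured 4.5–6 mm of travel. For the second press I raised the tool. It held at about 10 N for over half a second with no further movement, about 6 mm in. I had no direct reading of the button travel or the stop force.

**Disagreeing checks:**
- The side camera read the timer about 3–5 mm short of the wrist camera's position. I went by the wrist view, which shows the timer and the stop together.
- The bar's angle read from its centroid (18°) disagreed with its axis fit (5°). I trusted the axis fit, because the peg's position and the close-up picture agree with it.

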